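# Set the packing frame to the carton mark and pack the wedge dishes head to tail

### The job

On the packing frame, turn the knob in small turns until the pointer on the sliding fence lines up with the mark line on the index tab and let go, then flip the lock lever over to its other end. Then pick up the two loose wedge-shaped covered dishes and set them down flat in the rest of the bay, without dropping them, so that all four dishes lie alternately head to tail and fill the bay between the wall and the fence, with the pointer still on the mark. Leave the other things on the table where they are.

Things in the scene. Friction and masses are not known exactly. Their poses are not given: they have to be found in the camera images.
- frame: Fixed packing frame: plywood board 265 (x) by 380 (y) by 8 mm. Origin on the table under its middle; x away from the robot, y to its left (yaw within 0.12 rad). Bay: fixed wall at the left, inner face y = +175 mm; fence at the right; near and far rails, inner faces x = -67 and +67 mm. Tops above the table: wall 48, fence 51, rails 32 mm. Dishes stand on the board, 8 mm above the table.
- fence (a joint): Sliding aluminium fence, 130 by 12 mm; m, grows as the bay opens (towards frame -y). Clear bay width = 160 mm + value; its inner face lies at frame y = +15 mm - value. It starts too narrow for four dishes. Driven by the knob through a rack: 10 mm per rad; resists about 15 N if pushed directly.
- pointer (a point): Tip of the dark pointer blade (4 mm wide, along frame x) that rides with the fence over the far rail: frame x = +97 mm, 41 mm above the table, 6 mm to the -y side of the fence's inner face.
- mark (a point): Near end of the dark line (4 mm wide, along frame x) on the aluminium index tab (26 by 20 mm) fixed on the far rail: frame x = +99 mm, 40 mm above the table. Axes as the frame's. Aligned when pointer and mark have the same frame y; the bay is then 192 to 202 mm wide, and four dishes need 184 mm.
- knob (a joint): Knob angle in rad, grows clockwise seen from above, range 0 to 5.2; turning it clockwise opens the bay by 10 mm per rad. It stays where it is left; turning takes about 0.15 N m.
- knob_grip (a point): Black knob: upright grip bar 57 long, 14 thick, 32 mm tall on a 60 mm disc (top 62 mm above the table), on a grey housing 84 mm wide at frame x = 0, y = -135 mm. Point on its axis, 85 mm above the table, 7 mm below the bar's top; x axis along the bar, turning with it.
- lock (a joint): Lock lever, rad: 0 = leaning to frame -y (start), 1.0 = flipped over to +y (locked; counts above 0.85). Axis along frame x at frame x = -105, y = -20 mm, 30 mm above the table. Stays where it is left (0.06 N m). Its block is 50 (x) by 70 (y) mm, top 33 mm above the table.
- lock_tip (a point): Centre of the lever's black ball end, 26 mm in diameter, 70 mm from the lever's axis on a 10 mm rod; 91 mm above the table at both ends of its swing, 100 mm half-way. It travels 67 mm in frame y.
- dish_a_mid (a point): First wedge dish, already in the bay against the wall (same make as dish_c). Narrow end to the frame's +x, square side to +y.
- dish_b_mid (a point): Second wedge dish, already in the bay beside dish_a, head to tail with it (narrow end to -x, square side to -y). Same make as dish_c.
- dish_c_mid (a point): Loose white ceramic covered dish, about 0.35 kg, 78 mm tall; origin on the handle's centre line, 39 mm above the foot; x towards the narrow end. On top, a handle bar 44 (x) by 14 (y) mm, from 38 to 78 mm above the foot; a good grip is 23 mm above this point. The body under it is 40 mm tall. It starts in either of two places on the table to the right of the frame.
- dish_d_mid (a point): The other loose dish, the same as dish_c.
- dish_c_toe (a point): Middle of dish_c's narrow end: dish point (60, 0, 0) mm from dish_c_mid.
- dish_d_toe (a point): Narrow end of dish_d, likewise.
- dish_a_toe (a point): Narrow end of dish_a, likewise.
- dish_b_toe (a point): Narrow end of dish_b, likewise.
- dish_c: dish_c's foot, 39 mm below dish_c_mid, same axes. Outline from above, a right-angled wedge: narrow end (30 mm wide) at x = +60, wide end (62 mm) at x = -60 mm; square side along y = +23; slanting side from y = -39 (wide end) to y = -7 mm (narrow end).
- dish_d: dish_d's foot, likewise. The third dish (beside b) must lie narrow end to frame +x, square side to +y along b; the fourth the other way round, square side along the fence. Either of c and d may be third. Packed dishes' handles are about 46 to 52 mm apart, so open the fingers only a little to let go.
- mug: Bystander: blue mug, 80 mm wide, 85 mm tall; origin under it.
- bowl: Bystander: brown bowl, 110 mm wide, 45 mm tall.
- tape: Bystander: brown tape roll lying flat, 100 mm wide, 45 mm tall.
- jar: Bystander: amber jar, 70 mm wide, 100 mm tall.
- carton: Bystander: small flat carton 90 by 60 by 35 mm.
There are look-alikes about, which are no part of the job. Leave any purple or turquoise look-alike of the part that bears dish_b_mid alone. Leave any turquoise look-alike of the dish_c alone.

How it is judged:
On the way, in this order (a step that is already met when the one before it is completed fails the run):
1. the pointer stands on the mark line (within 2 mm) and the knob has been let go (y of pointer in the frame of mark between -0.002 and 0.002 m and contact force between the fingers and anything else below 0.3 N), for 0.2 s.
2. the lock lever is flipped over, the pointer still on the mark (within 2.5 mm) (y of pointer in the frame of mark between -0.0025 and 0.0025 m and value of joint lock above 0.85 rad), for 0.1 s.
3. one of the two loose dishes lies flat in the bay, let go (((z of dish_c_mid in the frame of frame between 0.041 and 0.053 m and x of dish_c_mid in the frame of frame between -0.015 and 0.015 m and y of dish_c_mid in the frame of frame between -0.04 and 0.17 m and angle between dish_c_mid's own z axis and vertical below 0.08 rad and angle between the x axis of dish_c_mid and the x axis of frame, either way round below 0.2 rad and contact force between the fingers and dish_c below 0.3 N) or (z of dish_d_mid in the frame of frame between 0.041 and 0.053 m and x of dish_d_mid in the frame of frame between -0.015 and 0.015 m and y of dish_d_mid in the frame of frame between -0.04 and 0.17 m and angle between dish_d_mid's own z axis and vertical below 0.08 rad and angle between the x axis of dish_d_mid and the x axis of frame, either way round below 0.2 rad and contact force between the fingers and dish_d below 0.3 N))), for 0.2 s.
At the end, for the whole second after the job is handed in: Pointer within 2.5 mm of the mark; lever past 0.85 rad; all four dishes flat on the board in the bay (height 6 mm, tilt 0.08 rad, yaw 0.2 rad, 15 mm off its centre line), narrow ends +x, -x, +x, -x from the wall (c, d in either order), at rest (all of step 2 and ((z of dish_c_mid in the frame of frame between 0.041 and 0.053 m and x of dish_c_mid in the frame of frame between -0.015 and 0.015 m and y of dish_c_mid in the frame of frame between -0.04 and 0.17 m and angle between each of dish_c_mid, dish_d_mid's own z axis and vertical below 0.08 rad and angle between the x axis of each of dish_c_mid, dish_d_mid and the x axis of frame, either way round below 0.2 rad and x of dish_c_toe in the frame of frame above 0.03 m and z of dish_d_mid in the frame of frame between 0.041 and 0.053 m and x of dish_d_mid in the frame of frame between -0.015 and 0.015 m and y of dish_d_mid in the frame of frame between -0.04 and 0.17 m and x of dish_d_toe in the frame of frame below -0.03 m and y of dish_c_mid in the frame of frame between 0.018 and 0.08 m and y of dish_d_mid in the frame of frame between -0.04 and 0.03 m) or (z of dish_c_mid in the frame of frame between 0.041 and 0.053 m and x of dish_c_mid in the frame of frame between -0.015 and 0.015 m and y of dish_c_mid in the frame of frame between -0.04 and 0.17 m and angle between each of dish_c_mid, dish_d_mid's own z axis and vertical below 0.08 rad and angle between the x axis of each of dish_c_mid, dish_d_mid and the x axis of frame, either way round below 0.2 rad and x of dish_c_toe in the frame of frame below -0.03 m and z of dish_d_mid in the frame of frame between 0.041 and 0.053 m and x of dish_d_mid in the frame of frame between -0.015 and 0.015 m and y of dish_d_mid in the frame of frame between -0.04 and 0.17 m and x of dish_d_toe in the frame of frame above 0.03 m and y of dish_d_mid in the frame of frame between 0.018 and 0.08 m and y of dish_c_mid in the frame of frame between -0.04 and 0.03 m)) and z of dish_a_mid in the frame of frame between 0.041 and 0.053 m and x of dish_a_mid in the frame of frame between -0.015 and 0.015 m and y of dish_a_mid in the frame of frame between -0.04 and 0.17 m and angle between each of dish_a_mid, dish_b_mid's own z axis and vertical below 0.08 rad and angle between the x axis of each of dish_a_mid, dish_b_mid and the x axis of frame, either way round below 0.2 rad and x of dish_a_toe in the frame of frame above 0.03 m and z of dish_b_mid in the frame of frame between 0.041 and 0.053 m and x of dish_b_mid in the frame of frame between -0.015 and 0.015 m and y of dish_b_mid in the frame of frame between -0.04 and 0.17 m and x of dish_b_toe in the frame of frame below -0.03 m and linear speed of each of dish_c, dish_d below 0.02 m/s); the robot touches nothing.
It fails at once if a bystander is pushed more than 40 mm (distance of any of mug, bowl, tape, jar, carton from where it was at the start of the episode above 0.04 m).
It fails at once if a dish is dropped (falls free at over 0.6 m/s) ((contact force between the fingers and dish_c below 0.05 N and linear speed of dish_c above 0.6 m/s) or (contact force between the fingers and dish_d below 0.05 N and linear speed of dish_d above 0.6 m/s)).
It also fails if it takes over 72 s, if anything falls off the work surface, if the arm or the gripper's body presses on something with over 40 N, if the wrist force passes 120 N, or if a joint passes its speed limit or range.

### The arm

A 6-joint arm with a two-finger parallel gripper is mounted at the origin on the work surface. World frame = base frame: x ahead of the robot, y to its left, z up, the work surface at z = 0. Lengths are in m, angles in rad, forces in N, time in s.
With the tool pointing down it reaches from about 0.3 to 0.85 m from the base axis. Payload 5.4 kg.
Tool frame: the origin (TCP) lies at the very end of the fingers, on their centre line; the grasp point (between the pads) lies arm.grip_point_offset behind it (arm.grip_point_offset is the distance from the TCP to the grasp point, in m); y points along the fingers, x is the direction in which the jaws open and shut, and the axes are right-handed (so a half turn about y gives the same grasp; the last joint's range is limited). The gripper opens to 85 mm and grips with 20 to 120 N. Pads are 22 mm wide; open, the fingers measure 114 mm over their backs; the gripper's body (76 mm by 85 mm) begins 54 mm behind the grasp point. The pads swing forward as they close: fully open they stand 13 mm farther back than shut.
Start: joints at [-1.43, 0.158, 1.597, -0, 1.386, -0.21], TCP at [0.198, -0.54, 0.231] pointing down, gripper open.
Joint ranges: [-2.91, 2.91], [-0.94, 2.29], [0.18, 2.7], [-1.29, 4.43], [0.17, 2.64], [-3, 3]. Speed limits (rad/s): [2.57, 2.57, 3.14, 3.14, 3.14, 3.14].

### API

Orientations are given as a 3x3 rotation matrix whose columns are the frame's x, y, z axes.
In Python, from workcell import arm gives the robot as it stands. The module is installed in compiled form; this text tells all that it offers.
- The arm moves only by the tool play_rows, never from a script. Its argument "commands" is a list that holds one entry, the list of rows, each a list of 7 numbers: the opening, from 0 (shut) to 1 (fully open), then the shift along the world's x, y, z in mm, then the turn, a rotation vector about the world's x, y, z in degrees. In form: [[[claw, x, y, z, rx, ry, rz], ...]]. A call has 1 to 10 rows; each row shifts and turns the commanded pose from where the row before left it; what a row does not reach is not made up. A row lasts 1/12 s, in which the tool goes at most 41.7 mm and 7.16 degrees, less where a joint would pass 70% of its speed; a pose out of reach is approached as far as the arm can. A call with a gripper value outside its range is refused whole. The fingers move at their own pace and stop on an object; "grip_force" is the grip in N (left out, the last holds). Time passes only in rows, so rows that do not move let the fingers close. It gives the time, the measured TCP pose, the force and the opening at its end, in the units of the state.
- arm.sense(): the state, without advancing time (a new reading comes with each control period).
- arm.read_camera(name): name is "scene" or "top" or "wrist"; returns a dict with "image" (400x640x3 uint8, red, green, blue), "mtx" (3x3 intrinsics, pixels), "k1" (the pictures are not rectified: a ray, as slopes to the right and down, at radius r is drawn at 1 + k1 r^2 times it, then the intrinsics apply), "rvec" (rotation vector, rad) and "tvec" (3), from world to camera coordinates, as OpenCV has them. Camera axes: x right, y down, z forward; pixel columns grow to the right and rows downward; lengths in m; the calibration is good to about 2 mm. A picture is of the moment at which its call begins. There is no depth.
- arm.job_done(): hands the job in, once; it reports no verdict.
Trained networks look in the newest picture that a camera, given by its name, has taken for a name from the list of things; names that differ only in an ending like _2 or _b are one class to them, and where a whole thing is asked for, a point or a joint stands for the part that bears it (a point fixed in the world has none). Each returns a list of dicts, best first, with "score" (0 to 1); they miss things now and then, are a little off and sometimes report something else, mostly with a low value. They report only what shows in the picture. A call takes as long as a camera call. They do not tell look-alikes from the thing itself.
- arm.search_frame(name, camera): "point" ([column, row] in pixels, amid what is visible of it).
- arm.masks_of(name, camera): "mask" (400x640 bool, what is visible of it) and "point" ([column, row] in pixels, amid what is visible of it).
The state is a dict: "time_s": time; "joints": joint angles; "joint_velocities": joint speeds; "tau": joint torques, N m; "position": TCP position; "ee_rot": TCP orientation; "contact_force": force on the tool from outside, world axes, zero at the start; "ft_torque": the same for the moment, N m; "width": finger opening in m.
Only numpy, scipy, OpenCV 4.12 (cv2) and the standard library are available. Lean on these libraries where they do the work, as an engineer would, in place of code of your own. Each camera call takes 0.05 s, during which the arm holds its last target.

## Working session

There is one attempt and no reset: what is moved stays moved. The work goes in short steps, Python scripts to look and compute and a tool call to move; the robot and the scene stay as the last step left them, time stands still between calls to the robot, and variables do not carry over. Pictures are saved under pics/ and viewed, and the job is handed in when it is done.

Besides the shell and the picture viewer there is one more tool, called as name(argument=value, ...) on one line, values as JSON. play_rows: Moves the arm, as the interface text tells. Its arguments: {"type":"object","properties":{"commands":{"type":"array"},"grip_force":{"type":"number"}},"required":["commands"]}

```bash
mkdir -p pics; ls
python3 - <<'E'
from workcell import arm
import cv2
s=arm.sense()
print({k:(v if not hasattr(v,'tolist') else v.tolist()) for k,v in s.items()}, arm.grip_point_offset)
for n in ["scene","top","wrist"]:
    c=arm.read_camera(n)
    cv2.imwrite(f"pics/{n}0.png",cv2.cvtColor(c["image"],cv2.COLOR_RGB2BGR))
    print(n,c["mtx"],c["k1"],c["rvec"],c["tvec"])
E
```

```text
pics
{'time_s': 0.0, 'joints': [-1.430091520878318, 0.1590499771520322, 1.5982483134355532, -2.286849792105104e-06, 1.3861887706840914, -0.21012197698763746], 'joint_velocities': [0.0029220888924848787, -0.0004949845656426759, 0.0011972340756516483, 0.0002428897405086685, 0.0006088419198532521, -0.00018762851917495358], 'tau': [0.0005309956395649351, -39.59980487823486, -33.14275860786438, -0.00011034152066713432, 0.008319410844705999, 2.6604983816014283e-06], 'position': [0.1974938919945309, -0.5393774336401764, 0.23030832090927258], 'ee_rot': [[0.34367449543898554, -0.00026789922629511664, 0.9390887974067008], [-0.9390870070458095, 0.0018753696244422945, 0.3436743752253222], [-0.00185320870453089, -0.9999982056077782, 0.0003929360268304393]], 'contact_force': [-0.07909155454670018, 0.9229487002268876, -0.3444176032142024], 'ft_torque': [-0.004626379406329893, 0.04664380723468971, -0.027697860380052706], 'width': 0.08539305248521181} 0.0187
scene [[426.56627084   0.         318.93630793]
 [  0.         426.56627084 204.49827134]
 [  0.           0.           1.        ]] -0.04267821220564048 [ 1.79535147  1.96922319 -0.63996377] [ 0.02629594 -0.36561269  1.5130511 ]
top [[460.15979014   0.         310.08194286]
 [  0.         460.15979014 198.86525833]
 [  0.           0.           1.        ]] -0.10327169107911782 [ 2.16752181 -2.13939374  0.14453512] [-0.00485181  0.55374817  1.57435154]
wrist [[301.09906101   0.         321.01791849]
 [  0.         301.09906101 197.5963856 ]
 [  0.           0.           1.        ]] -0.040299679759954625 [-2.37372     1.65888102  0.24199813] [-0.57598246 -0.03713428  0.37852092]
```

View pics/top0.png

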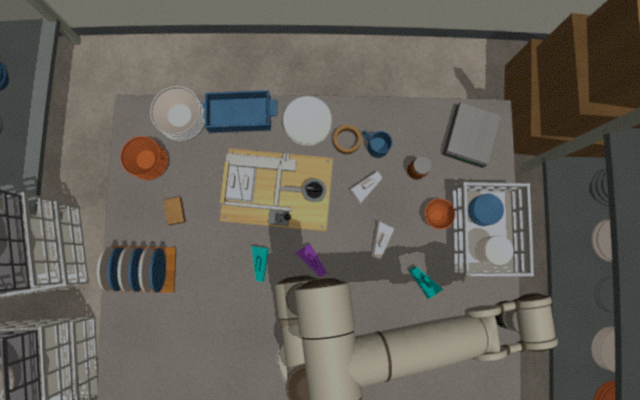

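View pics/scene0.png

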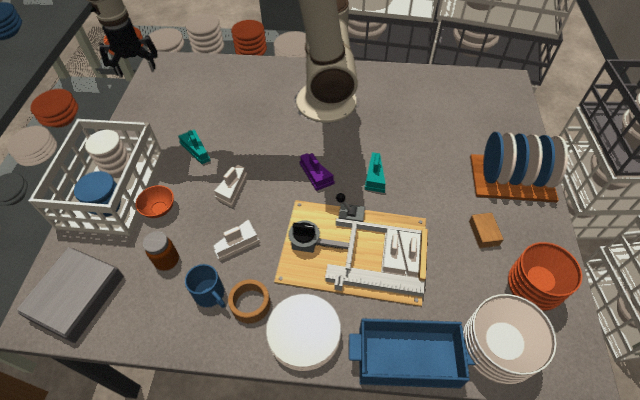

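View pics/wrist0.png

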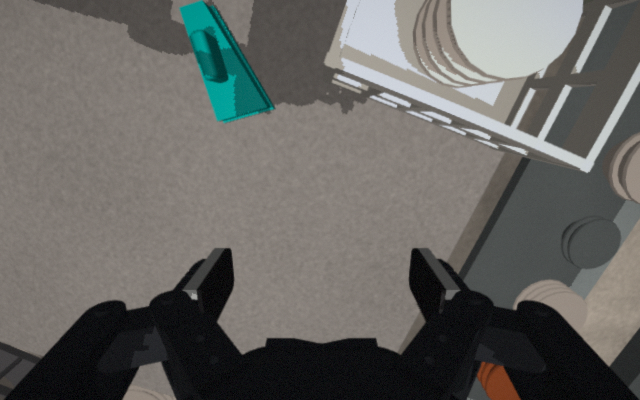

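Top view: packing frame at (277,190), white loose dishes at (366,187) and (383,237). The turquoise dishes (260,262), (425,282) and the purple one (312,260) are look-alikes to leave alone. Now for measurements.

```bash
cat > h.py <<'E'
from workcell import arm
import numpy as np, cv2
def cam(n): return arm.read_camera(n)
def RT(c):
    return cv2.Rodrigues(np.array(c["rvec"],float))[0], np.array(c["tvec"],float).reshape(3)
def proj(c,P):
    R,t=RT(c); P=np.atleast_2d(P); 
    return cv2.projectPoints(P.astype(float),np.array(c["rvec"],float),t,np.array(c["mtx"],float),np.array([c["k1"],0,0,0,0.]))[0].reshape(-1,2)
def ray(c,uv):
    R,t=RT(c)
    p=cv2.undistortPoints(np.array(uv,float).reshape(-1,1,2),np.array(c["mtx"],float),np.array([c["k1"],0,0,0,0.]),criteria=(3,50,1e-10)).reshape(-1,2)
    d=np.c_[p,np.ones(len(p))]@R
    return -R.T@t,d
def plane(c,uv,z):
    o,d=ray(c,uv); return o+d*((z-o[2])/d[:,2])[:,None]
def frameT(x,y,yaw):
    T=np.eye(4);T[:2,:2]=[[np.cos(yaw),-np.sin(yaw)],[np.sin(yaw),np.cos(yaw)]];T[:2,3]=x,y;return T
def tf(T,P): P=np.atleast_2d(P); return P@T[:3,:3].T+T[:3,3]
def save(img,n,scale=1,crop=None):
    if crop: img=img[crop[1]:crop[3],crop[0]:crop[2]]
    img=cv2.resize(img,None,fx=scale,fy=scale,interpolation=cv2.INTER_CUBIC)
    cv2.imwrite(f"pics/{n}.png",cv2.cvtColor(img,cv2.COLOR_RGB2BGR))
E
python3 - <<'E'
from h import *
np.set_printoptions(precision=4,suppress=True)
hs={"frame":.008,"pointer":.041,"mark":.040,"knob_grip":.085,"lock_tip":.091,"dish_a_mid":.047,"dish_b_mid":.047,"dish_c_mid":.039,"dish_c_toe":.039,"dish_c":.02,"mug":.04}
for n in ["top","scene"]:
    c=cam(n)
    for k,z in hs.items():
        for r in arm.search_frame(k,n)[:6]:
            print(n,k,round(r["score"],2),np.round(r["point"],1),plane(c,r["point"],z)[0][:2])
    save(c["image"],n+"_crop",3.5 if n=="top" else 3,(210,140,430,270) if n=="top" else (170,120,435,310))
E
```

```text
Traceback (most recent call last):
  File "h.py", line 15, in plane
    o,d=ray(c,uv); return o+d*((z-o[2])/d[:,2])[:,None]
        ~~~^^^^^^
  File "h.py", line 11, in ray
    p=cv2.undistortPoints(np.array(uv,float).reshape(-1,1,2),np.array(c["mtx"],float),np.array([c["k1"],0,0,0,0.]),criteria=(3,50,1e-10)).reshape(-1,2)
      ~~~~~~~~~~~~~~~~~~~^^^^^^^^^^^^^^^^^^^^^^^^^^^^^^^^^^^^^^^^^^^^^^^^^^^^^^^^^^^^^^^^^^^^^^^^^^^^^^^^^^^^^^^^^^^^^^^^^^^^^^^^^^^^^^^^
cv2.error: OpenCV(4.12.0) :-1: error: (-5:Bad argument) in function 'undistortPoints'
> Overload resolution failed:
>  - undistortPoints() got an unexpected keyword argument 'criteria'
>  - undistortPoints() got an unexpected keyword argument 'criteria'
```

```bash
sed -i 's/cv2.undistortPoints(\(.*\),criteria=(3,50,1e-10))/cv2.undistortPointsIter(\1,np.eye(3),np.eye(3),(3,50,1e-10))/' h.py
python3 - <<'E'
from h import *
np.set_printoptions(precision=4,suppress=True)
hs={"frame":.008,"pointer":.041,"mark":.040,"knob_grip":.085,"lock_tip":.091,"dish_b_mid":.047,"dish_c_toe":.039,"dish_c":.02}
for n in ["top","scene"]:
    c=cam(n)
    for k,z in hs.items():
        for r in arm.search_frame(k,n)[:6]:
            print(n,k,round(r["score"],2),np.round(r["point"],1),plane(c,r["point"],z)[0][:2])
    save(c["image"],n+"_crop",3.5 if n=="top" else 3,(210,140,430,270) if n=="top" else (170,120,435,310))
E
```

```text
top frame 0.7 [286.2 190.3] [0.5873 0.0881]
top pointer 0.58 [281.4 188.8] [0.5874 0.1033]
top mark 0.36 [288.4 159.1] [0.6942 0.0809]
top lock_tip 0.49 [288.  214.1] [0.4938 0.0761]
top lock_tip 0.44 [378.4 240.1] [ 0.4101 -0.2285]
top dish_b_mid 0.95 [309.2 254.5] [0.3599 0.0029]
top dish_b_mid 0.67 [281.9 185.7] [0.5975 0.1014]
top dish_b_mid 0.66 [263.2 261.3] [0.3345 0.1602]
top dish_b_mid 0.61 [249.7 181.4] [0.6113 0.2146]
top dish_b_mid 0.61 [377.8 238.3] [ 0.4182 -0.2331]
top dish_c_toe 0.82 [425.3 286.4] [ 0.2544 -0.3987]
top dish_c_toe 0.4 [283.7 191.3] [0.579  0.0952]
top dish_c 0.74 [365.1 187.1] [ 0.6008 -0.1927]
top dish_c 0.6 [425.4 282. ] [ 0.2686 -0.404 ]
top dish_c 0.56 [379.9 241.5] [ 0.4084 -0.2444]
top dish_c 0.48 [249.3 181.2] [0.6166 0.2197]
scene frame 0.64 [229.5 184.8] [ 0.4046 -0.2597]
scene frame 0.56 [344.9 253.3] [0.6084 0.103 ]
scene pointer 0.68 [349.4 243.2] [0.5952 0.1129]
scene mark 0.59 [339.1 284.3] [0.7151 0.094 ]
scene mark 0.53 [485.3 227.9] [0.5147 0.4788]
scene mark 0.48 [342.3 197.5] [0.4462 0.0844]
scene knob_grip 0.89 [302.3 231.6] [ 0.5972 -0.0106]
scene knob_grip 0.31 [237.8 241.6] [ 0.6416 -0.1712]
scene lock_tip 0.64 [339.6 200.1] [0.493  0.0785]
scene dish_b_mid 0.91 [313.5 170.8] [ 0.3605 -0.0071]
scene dish_b_mid 0.89 [393.4 256.1] [0.6271 0.2281]
scene dish_b_mid 0.86 [380.  175.2] [0.3604 0.1898]
scene dish_c_toe 0.97 [191.9 144. ] [ 0.2763 -0.4049]
scene dish_c_toe 0.85 [236.2 241.6] [ 0.6162 -0.1888]
scene dish_c_toe 0.34 [408.2 252.5] [0.6086 0.2678]
scene dish_c_toe 0.22 [393.1 254.8] [0.6189 0.2284]
scene dish_c 0.78 [230.5 184. ] [ 0.4104 -0.2531]
scene dish_c 0.63 [238.8 238.5] [ 0.5952 -0.1893]
```

View pics/top_crop.png

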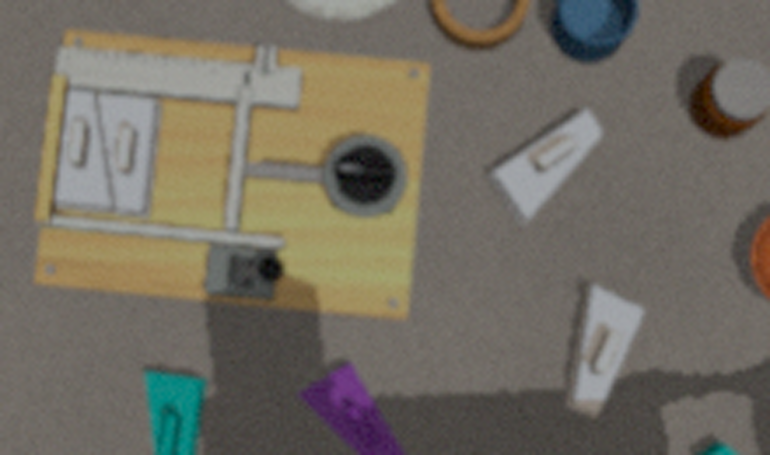

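View pics/scene_crop.png

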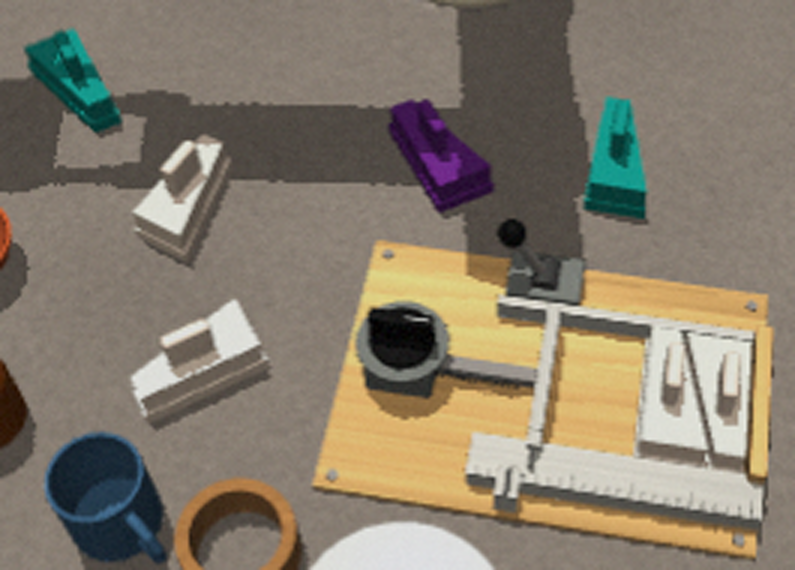

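```bash
cat > fitframe.py <<'E'
from h import *
from scipy.optimize import least_squares
def fit(obs,x0=(0.59,0.09,0.0)):
    # obs list of (cam, Pframe Nx3, uv Nx2)
    def f(p):
        T=frameT(*p); return np.concatenate([(proj(c,tf(T,P))-uv).ravel() for c,P,uv in obs])
    r=least_squares(f,x0); return r.x, r.fun
E
python3 - <<'E'
from fitframe import *
np.set_printoptions(precision=4,suppress=True)
P=np.array([[.1325,.19,.008],[.1325,-.19,.008],[-.1325,-.19,.008],[-.1325,.19,.008]])
top=cam("top");sc=cam("scene")
ut=np.array([[65,30],[430,65],[407,320],[33,285]])/3.5+[210,140]
us=np.array([[755,555],[315,487],[376,241],[768,295]])/3+[170,120]
for o in ([(top,P,ut)],[(sc,P,us)],[(top,P,ut),(sc,P,us)]):
    x,r=fit(o); print(x,r)
T=frameT(*x)
for c,n,s,cr in((top,"top",3.5,(210,140,430,270)),(sc,"scene",3,(170,120,435,310))):
    im=c["image"].copy(); im=cv2.resize(im[cr[1]:cr[3],cr[0]:cr[2]],None,fx=s,fy=s)
    pts={"knob":[0,-.135,.085],"mark":[.099,-.022,.04],"tip":[-.105,-.02-.0335,.091],"tip2":[-.105,-.02+.0335,.091],"fence":[0,.015,.051],"p":[.097,.009,.041],"wall":[0,.175,.048]}
    for k,v in pts.items():
        u=(proj(c,tf(T,v))[0]-[cr[0],cr[1]])*s; cv2.drawMarker(im,tuple(int(a) for a in u),(255,0,0),0,10)
    cv2.imwrite(f"pics/{n}_fit.png",cv2.cvtColor(im,cv2.COLOR_RGB2BGR))
E
```

```text
[ 0.5895  0.1225 -0.0827] [-0.0391  0.1838 -0.0408 -0.1141 -0.134   0.1437  0.2159 -0.2056]
[ 0.592   0.1261 -0.0781] [ 0.6829  0.2845 -0.5966 -0.276  -0.0045  0.0242 -0.1172 -0.2096]
[ 0.591   0.1248 -0.08  ] [-0.7755 -0.0904 -0.7709 -0.6714 -0.6767 -0.4181 -0.3378 -0.4773  0.0419
 -0.0138 -1.0895 -0.8119 -0.285  -0.3676 -0.5029 -0.416 ]
```

View pics/top_fit.png

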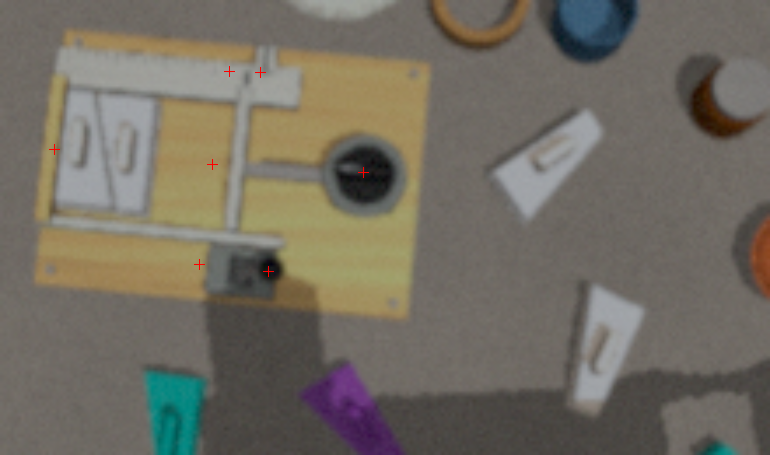

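View pics/scene_fit.png

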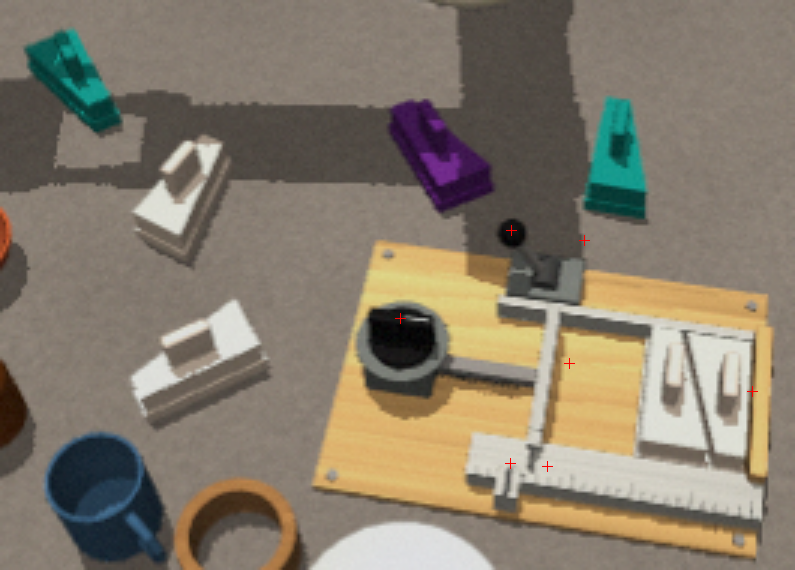

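Run:
```python
from fitframe import *
np.set_printoptions(precision=4,suppress=True)
c=cam("wrist");s=arm.sense();R,t=RT(c);E=np.array(s["ee_rot"]);p=np.array(s["position"])
print("cam in tool",E.T@(-R.T@t-p)); print("cam axes in tool (cols)",E.T@R.T)
T=frameT(.591,.1248,-.08)
for k,v in {"knob":[0,-.135,.085],"mark":[.099,-.022,.04],"tip":[-.105,-.02-.0335,.091],"tip2":[-.105,-.02+.0335,.091]}.items(): print(k,tf(T,v))
```

```text
cam in tool [ 0.0016 -0.1425  0.072 ]
cam axes in tool (cols) [[ 1.     -0.0002  0.0007]
 [-0.0008 -0.2847  0.9586]
 [-0.     -0.9586 -0.2847]]
knob [[ 0.5802 -0.0098  0.085 ]]
mark [[0.6879 0.095  0.04  ]]
tip [[0.4821 0.0799 0.091 ]]
tip2 [[0.4874 0.1466 0.091 ]]
```

play_rows(commands=[[[1,22,31,0,0,0,7],[1,22,31,0,0,0,7],[1,22,31,0,0,0,7],[1,22,31,0,0,0,7],[1,22,31,0,0,0,7],[1,22,31,0,0,0,7],[1,22,31,0,0,0,7],[1,22,31,0,0,0,7],[1,22,31,0,0,0,7]]])

```text
time_s: 2.05
position: [0.3964, -0.2594, 0.2316]
ee_rot: [[0.993, 0.001, 0.114], [-0.114, -0.001, 0.993], [0.001, -1.0, -0.0]]
contact_force: [0.9, 0.1, 0.2]
width: 0.0853
```

play_rows(commands=[[[1,22,31,0,0,0,2],[1,22,31,0,0,0,0],[1,22,31,0,0,0,0],[1,22,31,0,0,0,0],[1,22,31,0,0,0,0],[1,22,31,0,0,0,0],[1,22,31,0,0,0,0],[1,22,31,0,0,0,0],[1,22,31,0,0,0,0],[1,0,0,0,0,0,0]]])

```text
time_s: 2.88
position: [0.5958, 0.0234, 0.2309]
ee_rot: [[0.997, 0.001, 0.08], [-0.08, 0.003, 0.997], [0.001, -1.0, 0.003]]
contact_force: [0.9, -0.9, -0.5]
width: 0.0851
```

Run:
```python
from h import *
c=cam("wrist");save(c["image"],"w1")
save(cam("scene")["image"],"s1",3,(170,120,435,310))
s=arm.sense();print(s["time_s"],s["position"],np.degrees(np.arctan2(s["ee_rot"][1][0],s["ee_rot"][0][0])),s["joints"])
for k in ["pointer","mark","knob_grip","lock_tip","dish_b_mid"]:
  for r in arm.search_frame(k,"wrist")[:4]: print(k,r["score"],r["point"])
```

```text
2.9833 [0.59382588 0.01917284 0.23090765] -4.752775894672406 [-1.70758885e-01  2.08264693e-01  1.54093076e+00 -3.22797168e-04
  1.39303912e+00 -8.77502044e-02]
pointer 0.67 [319.1, 87.5]
mark 0.98 [414.3, 102.3]
mark 0.55 [203.0, 131.9]
knob_grip 0.88 [313.6, 208.1]
lock_tip 0.98 [201.8, 133.4]
lock_tip 0.56 [479.1, 379.3]
dish_b_mid 0.97 [123.3, 204.5]
dish_b_mid 0.67 [312.3, 1.1]
dish_b_mid 0.57 [77.8, 51.6]
dish_b_mid 0.23 [329.7, 319.1]
```

View pics/w1.png

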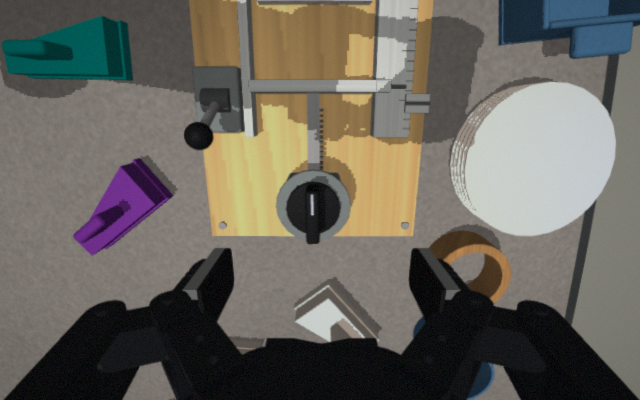

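Run:
```python
from h import *
c=cam("wrist");save(c["image"],"w1z",3,(190,60,440,250)); 
T=frameT(.591,.1248,-.08)
for k,v in {"bar":[0,-.135,.092],"c1":[-.1325,-.19,.008],"c2":[.1325,-.19,.008],"mark":[.099,-.022,.04]}.items(): print(k,(proj(c,tf(T,v))[0]-[190,60])*3)
```

```text
bar [359.82813316 454.84808219]
c1 [ 67.7472737  511.91334597]
c2 [671.39969774 508.10667347]
mark [640.67139172 100.77513857]
```

View pics/w1z.png

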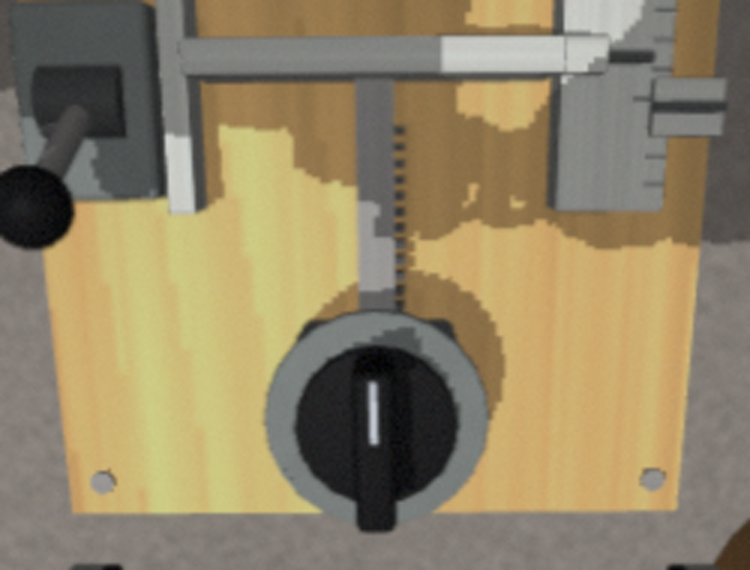

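Run:
```python
from fitframe import *
np.set_printoptions(precision=4,suppress=True)
c=cam("wrist")
P=np.array([[-.1325,-.19,.008],[.1325,-.19,.008],[.099,-.022,.04],[-.105,-.0535,.091],[.067,-.062,.032]])
u=np.array([[72,513],[678,512],[650,106],[32,207],[555,210]])/3+[190,60]
u,P=u[:4],P[:4]
print(proj(c,tf(frameT(.591,.1248,-.08),P)),u)
for sel in ([0,1],[0,1,2],[0,1,2,3]):
    x,r=fit([(c,P[sel],u[sel])]); print(x,r)
# with wrist camera shift params incl rot
T=frameT(*x)
uk=np.array([[375,530],[375,365]])/3+[190,60]
print("bar ends top z=.092",plane(c,uk,.092), "knob axis",tf(T,[0,-.135,.092]))
print("ring", plane(c,np.array([[377,413]])/3+[190,60],.055))
up=np.array([[645,57],[651,106],[610,57]])/3+[190,60]
Ti=np.linalg.inv(T)
print("pointer/mark in frame",tf(Ti,plane(c,up,.0405)))
s=arm.sense();print(s["position"])
```

```text
[[212.5396 230.6894]
 [413.7319 229.4234]
 [403.4845  93.6817]
 [195.1369 128.8068]] [[214.     231.    ]
 [416.     230.6667]
 [406.6667  95.3333]
 [200.6667 129.    ]]
[ 0.5944  0.1235 -0.0851] [ 0.4703 -0.0535 -0.4682 -0.0453]
[ 0.5945  0.1234 -0.0855] [ 0.4843 -0.0642 -0.4588  0.0157 -0.0183 -0.0376]
[ 0.5954  0.1234 -0.0875] [ 0.8289 -0.2728 -0.1055  0.1803  0.7483  0.1341 -1.1683  0.0425]
bar ends top z=.092 [[ 0.5828 -0.037   0.092 ]
 [ 0.5881  0.0202  0.092 ]] knob axis [[ 0.5836 -0.0111  0.092 ]]
ring [[ 0.5856 -0.0067  0.055 ]]
pointer/mark in frame [[ 0.0951 -0.0056  0.0405]
 [ 0.0984 -0.0219  0.0405]
 [ 0.0829 -0.0057  0.0405]]
[0.5933 0.0171 0.2315]
```

Wrist view: pointer blade at about (397,79) and mark line at about (407,95), a gap of 16 mm in frame y, so about 1.63 rad of knob. The bar is at (315,210) along frame y. I'll go down on the knob.

play_rows(commands=[[[0.6,-1.7,-5.5,-32,0,0,0],[0.6,-1.7,-5.5,-32,0,0,0],[0.6,-1.7,-5.5,-32,0,0,0],[0.6,-1.7,-5.5,-32,0,0,0],[0.6,-1.7,-5.5,-33,0,0,0],[0.6,0,0,0,0,0,0],[0.6,0,0,0,0,0,0]]])

```text
time_s: 3.92
position: [0.5835, -0.0096, 0.0691]
ee_rot: [[0.996, -0.004, 0.087], [-0.087, 0.001, 0.996], [-0.004, -1.0, 0.001]]
contact_force: [0.5, -0.3, 0.9]
width: 0.0513
```

Run:
```python
from h import *
c=cam("wrist");save(c["image"],"w2")
s=arm.sense();print(s["time_s"],s["position"],s["contact_force"],s["width"])
```

```text
3.9667 [ 0.58561494 -0.00977915  0.07152902] [ 0.38033619 -0.34157894  0.59058469] 0.051035449050241856
```

View pics/w2.png

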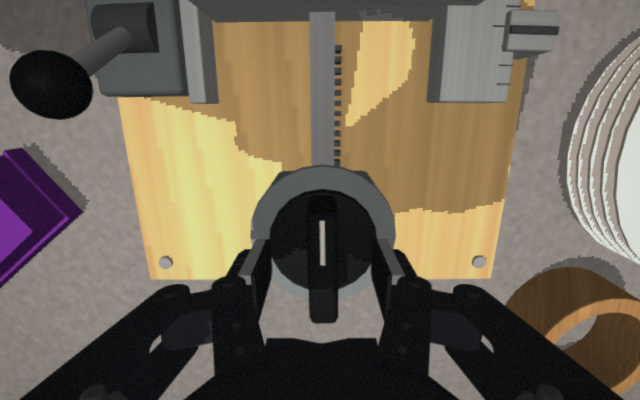

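The bar at (323,245) sits centred between the fingers (about 250 and 392). Closing.

play_rows(commands=[[[0,0,0,0,0,0,0],[0,0,0,0,0,0,0],[0,0,0,0,0,0,0],[0,0,0,0,0,0,0],[0,0,0,0,0,0,0],[0,0,0,0,0,0,0]]], grip_force=40)

```text
time_s: 4.47
position: [0.5845, -0.0094, 0.0726]
ee_rot: [[0.996, -0.002, 0.084], [-0.084, -0.001, 0.996], [-0.002, -1.0, -0.001]]
contact_force: [-10.1, 0.4, 12.0]
width: 0.0127
```

play_rows(commands=[[[0,-1,0,1,0,0,0],[0,0,0,0,0,0,-6],[0,0,0,0,0,0,-6],[0,0,0,0,0,0,-6],[0,0,0,0,0,0,-6],[0,0,0,0,0,0,-6],[0,0,0,0,0,0,-6],[0,0,0,0,0,0,0],[0,0,0,0,0,0,0]]])

```text
time_s: 5.22
position: [0.5839, -0.0092, 0.0727]
ee_rot: [[0.756, -0.001, 0.655], [-0.655, -0.0, 0.756], [-0.0, -1.0, -0.0]]
contact_force: [-4.9, 0.0, 5.6]
width: 0.0129
```

Run:
```python
from h import *
c=cam("wrist");save(c["image"],"w3")
s=arm.sense();print(s["time_s"],s["position"],s["contact_force"],s["ft_torque"],s["width"],np.degrees(np.arctan2(s["ee_rot"][1][0],s["ee_rot"][0][0])))
```

```text
5.2667 [ 0.5838936  -0.00922192  0.07270472] [-4.07067688  1.30713571  4.61972143] [ 0.00181282  0.87895721 -0.1507393 ] 0.013035938198969374 -40.89650467899366
```

View pics/w3.png

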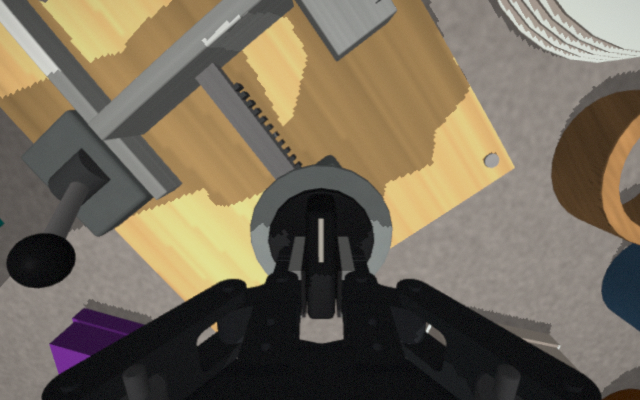

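The knob turned 36° with the bar held firmly and the fence following. Continuing.

play_rows(commands=[[[0,0,0,0,0,0,-7],[0,0,0,0,0,0,-7],[0,0,0,0,0,0,-7],[0,0,0,0,0,0,-7],[0,0,0,0,0,0,-7],[0,0,0,0,0,0,-7],[0,0,0,0,0,0,-7],[0,0,0,0,0,0,0],[0,0,0,0,0,0,0]]])

```text
time_s: 6.02
position: [0.5835, -0.0086, 0.0727]
ee_rot: [[0.002, -0.002, 1.0], [-1.0, 0.001, 0.002], [-0.001, -1.0, -0.002]]
contact_force: [-6.0, 2.9, 6.7]
width: 0.0128
```

Run:
```python
from h import *
c=cam("scene");save(c["image"],"s4",8,(310,255,370,300))
c=cam("top");save(c["image"],"t4",8,(260,145,320,180))
c=cam("wrist");save(c["image"],"w4")
s=arm.sense();print(s["time_s"],s["position"],s["contact_force"],s["ft_torque"],s["width"],np.degrees(np.arctan2(s["ee_rot"][1][0],s["ee_rot"][0][0])))
```

```text
6.1667 [ 0.5835134  -0.00855918  0.07267377] [-6.21591375  3.21662076  6.80932417] [ 0.42613876  1.04342771 -0.10105034] 0.013344234510074422 -89.8905363155437
```

View pics/s4.png

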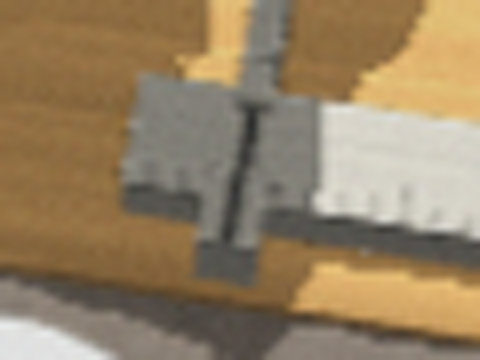

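View pics/w4.png

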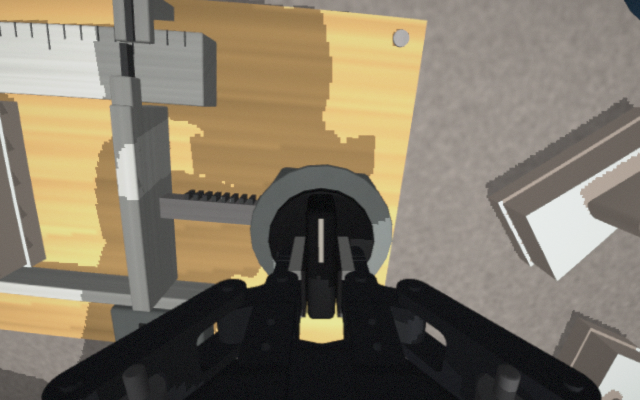

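View pics/t4.png

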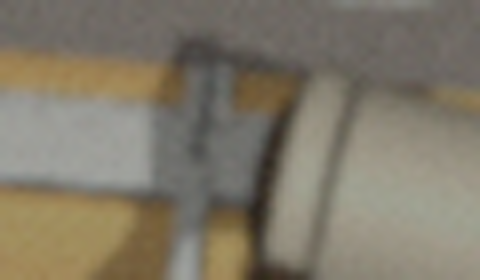

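Run:
```python
from h import *
np.set_printoptions(precision=4,suppress=True)
c=cam("wrist");save(c["image"],"w5",8,(90,0,170,75))
T=frameT(.5954,.1234,-.0855); print(proj(c,tf(T,[[.097,-.022,.04],[.12,-.022,.04],[.08,-.022,.04]])))
```

```text
[[129.7159  44.4671]
 [127.1303  -2.6986]
 [131.797   77.5795]]
```

View pics/w5.png

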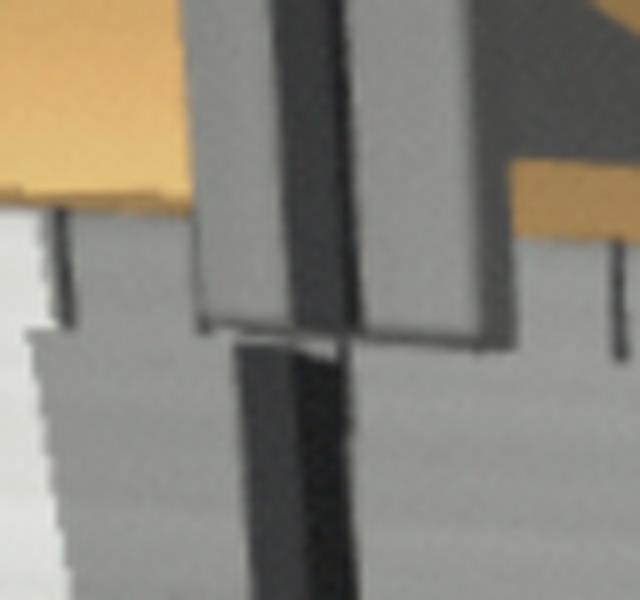

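Run:
```python
from h import *
np.set_printoptions(precision=4,suppress=True)
c=cam("wrist")
for yaw in(-.08,-.0855):
  Ti=np.linalg.inv(frameT(.5954,.1234,yaw))
  f=lambda x,y,z: tf(Ti,plane(c,[[90+x/8-.44,y/8-.44]],z))[0]
  for n,x,y,z in(("pL",235,350,.041),("pR",299,350,.041),("pRb",347,350,.041),("mL",292,325,.040),("mR",342,325,.04),("mRb",358,325,.04),("tabL",200,325,.04),("tabR",475,340,.04)): print(yaw,n,f(x,y,z)*1000)
```

```text
-0.08 pL [ 96.985  -17.1954  41.    ]
-0.08 pR [ 97.2262 -21.6387  41.    ]
-0.08 pRb [ 97.4101 -24.9582  41.    ]
-0.08 mL [ 98.9181 -20.6539  40.    ]
-0.08 mR [ 99.1081 -24.1251  40.    ]
-0.08 mRb [ 99.1695 -25.2334  40.    ]
-0.08 tabL [ 98.576  -14.2348  40.    ]
-0.08 tabR [ 98.6905 -33.2514  40.    ]
-0.0855 pL [ 97.0782 -16.6618  41.    ]
-0.0855 pR [ 97.3438 -21.1037  41.    ]
-0.0855 pRb [ 97.5459 -24.4221  41.    ]
-0.0855 mL [ 99.0302 -20.1095  40.    ]
-0.0855 mR [ 99.2393 -23.5796  40.    ]
-0.0855 mRb [ 99.3068 -24.6876  40.    ]
-0.0855 tabL [ 98.6528 -13.6925  40.    ]
-0.0855 tabR [ 98.8719 -32.7081  40.    ]
```

play_rows(commands=[[[0,0,0,0,0,0,-6],[0,0,0,0,0,0,-6],[0,0,0,0,0,0,0],[0,0,0,0,0,0,0]]])

```text
time_s: 6.6
position: [0.5835, -0.0084, 0.0727]
ee_rot: [[-0.206, -0.002, 0.978], [-0.978, 0.001, -0.206], [-0.001, -1.0, -0.002]]
contact_force: [-6.1, 3.5, 6.8]
width: 0.013
```

Run:
```python
from h import *
c=cam("wrist");save(c["image"],"w6",6,(60,0,160,95))
c=cam("scene");save(c["image"],"s6",8,(310,255,370,300))
s=arm.sense();print(s["time_s"],s["position"],s["contact_force"],s["ft_torque"],s["width"],np.degrees(np.arctan2(s["ee_rot"][1][0],s["ee_rot"][0][0])))
```

```text
6.7 [ 0.58352908 -0.00836773  0.07268394] [-6.52015586  3.55133408  6.5517947 ] [ 0.5013859   1.04934453 -0.16297241] 0.012807518911315707 -101.89538236430592
```

View pics/w6.png

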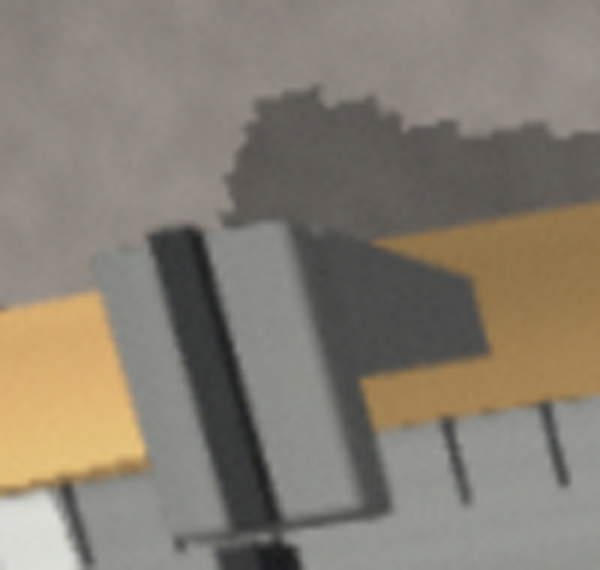

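View pics/s6.png

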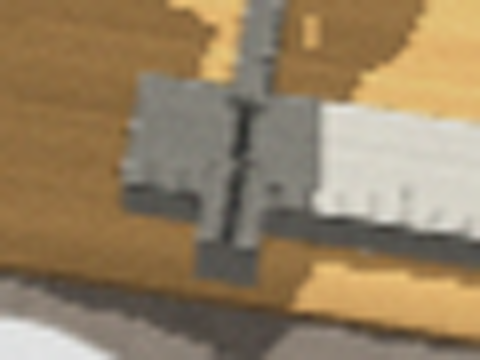

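Run:
```python
from h import *
np.set_printoptions(precision=3,suppress=True)
c=cam("wrist");save(c["image"],"w7",10,(70,65,130,120))
```

```text
(no output)
```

View pics/w7.png

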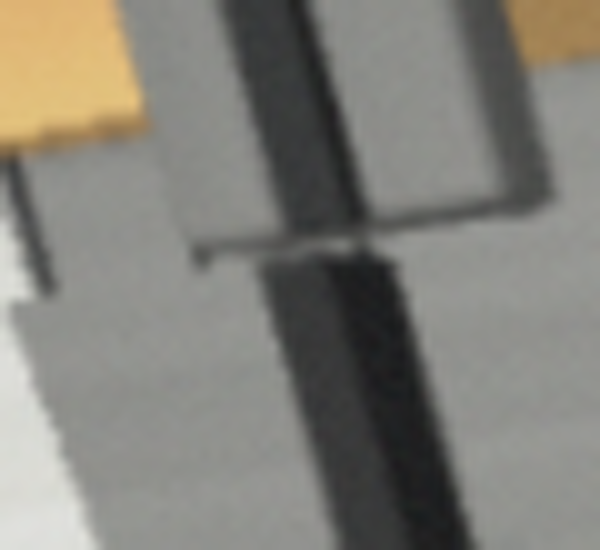

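play_rows(commands=[[[0,0,0,0,0,0,-6],[0,0,0,0,0,0,0],[0,0,0,0,0,0,0],[0.4,0,0,0,0,0,0],[0.4,0,0,0,0,0,0],[0.4,0,0,0,0,0,0],[0.4,0,0,0,0,0,0]]])

```text
time_s: 7.33
position: [0.5845, -0.0096, 0.0717]
ee_rot: [[-0.307, 0.001, 0.952], [-0.952, -0.0, -0.307], [-0.0, -1.0, 0.001]]
contact_force: [0.2, -0.5, 0.1]
width: 0.034
```

play_rows(commands=[[[0.4,0,0,35,0,0,0],[0.4,3,30,25,0,0,5],[0.4,3,40,10,0,0,6],[0.4,3,35,10,0,0,6],[0.4,0,0,0,0,0,0],[0.4,0,0,0,0,0,0]]])

```text
time_s: 7.83
position: [0.5936, 0.097, 0.1522]
ee_rot: [[-0.013, 0.002, 1.0], [-1.0, -0.0, -0.013], [0.0, -1.0, 0.002]]
contact_force: [0.0, -0.8, -1.4]
width: 0.0342
```

Run:
```python
from h import *
np.set_printoptions(precision=4,suppress=True)
c=cam("wrist");save(c["image"],"w8")
s=arm.sense();print(s["time_s"],s["position"],s["contact_force"],s["width"],np.degrees(np.arctan2(s["ee_rot"][1][0],s["ee_rot"][0][0])))
T=frameT(.5954,.1234,-.0855); print(proj(c,tf(T,[[.097,-.022,.04]])))
```

```text
7.8833 [0.5931 0.0957 0.1512] [ 0.3281  0.475  -1.1165] 0.033948985962793096 -90.87783988477499
[[321.7786  77.6119]]
```

View pics/w8.png

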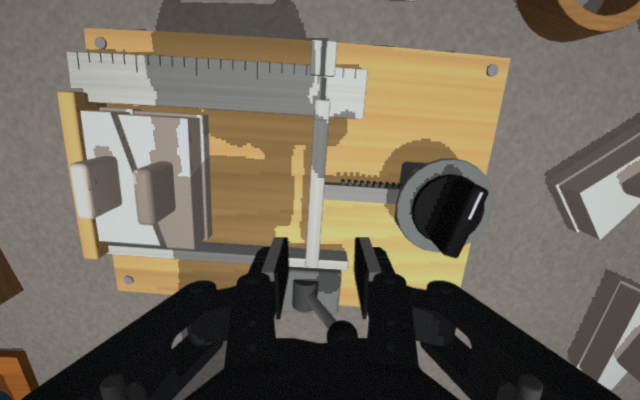

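Run:
```python
from h import *
np.set_printoptions(precision=4,suppress=True)
c=cam("wrist");save(c["image"],"w9",10,(290,30,355,90))
```

View pics/w9.png

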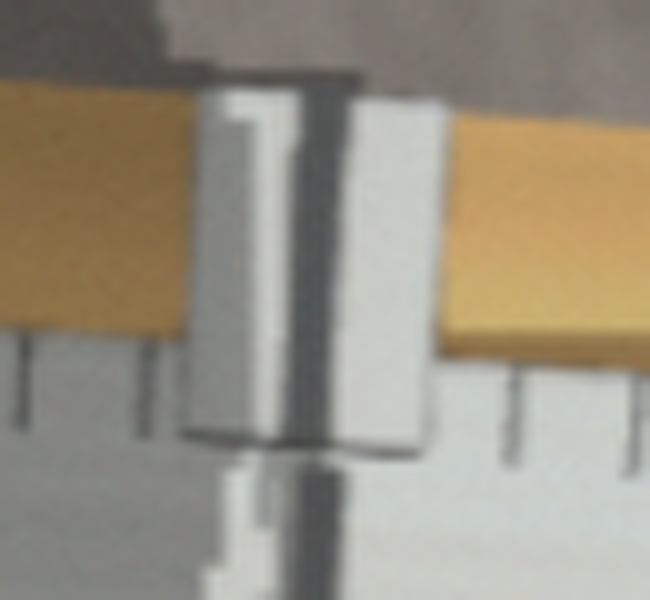

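Run:
```python
from h import *
np.set_printoptions(precision=4,suppress=True,linewidth=200)
c=cam("wrist");g=cv2.cvtColor(c["image"],cv2.COLOR_RGB2GRAY)
for r in list(range(40,74,3))+list(range(74,92)): print(r,g[r,310:336])
```

```text
40 [131 131 132 136 167 194 195 192 158  97  86  83  87 112 164 194 198 198 196 196 196 197 193 159 138 137]
43 [128 133 134 137 167 194 193 180 141  91  84  86  87 111 165 195 198 199 199 199 199 199 193 165 154 159]
46 [131 131 132 139 165 192 169 127 107  86  84  83  94 155 196 198 199 200 201 198 200 200 188 158 150 158]
49 [132 132 132 137 166 188 170 127 100  85  84  85 106 163 196 199 201 201 199 200 200 199 188 162 156 161]
52 [131 132 134 141 165 190 169 122  94  84  86  91 120 170 198 201 199 201 200 199 202 199 180 166 165 165]
55 [130 132 135 137 166 192 193 158  99  85  85  92 138 181 197 198 199 200 202 200 201 197 170 163 168 170]
58 [133 131 134 138 166 193 195 159  97  86  86  93 140 185 199 200 200 201 201 203 201 195 165 160 172 172]
61 [131 135 136 139 165 193 182 139  90  85  88  95 155 196 200 201 201 200 201 201 201 189 163 161 169 171]
64 [132 133 134 136 166 189 174 128  91  85  85 101 159 198 199 203 201 203 202 203 201 185 150 125 120 121]
67 [132 134 134 136 166 193 171 122  90  87  85  98 156 196 199 202 203 203 203 205 199 185 188 199 203 199]
70 [133 13
[... 1469 characters left out ...]
7 201 201 201 202 201 201 202 200 201 201 201]
86 [134 168 197 202 200 198 170 122  90  84  83  88 120 173 199 203 204 205 203 203 202 204 203 203 201 201]
87 [138 167 196 199 199 196 170 121  91  85  84  86 123 172 198 203 200 201 202 201 202 200 203 201 203 203]
88 [160 178 199 198 192 180 159 119  90  83  82  87 126 177 198 201 199 199 202 200 201 202 202 201 200 202]
89 [197 200 202 201 177 145 135 114  93  83  82  92 137 185 197 200 200 200 201 201 202 201 202 200 201 199]
90 [200 205 205 201 176 140 130 116  90  82  82  91 138 187 202 203 204 203 203 202 202 205 203 202 203 204]
91 [200 204 204 200 176 138 131 115  86  81  83  93 142 188 204 207 205 205 206 203 205 204 203 205 204 205]
```

Seen from straight above, the pointer at (319.5,80) is about 1.1 mm past the mark line's extension at (318.3,80). That is within tolerance, but I'll turn it back about 6°.

play_rows(commands=[[[0.4,-3,-35,-10,0,0,-6],[0.4,-4,-39,-10,0,0,-6],[0.4,-3,-30,-25,0,0,-5],[0.4,0,0,0,0,0,0],[0.4,0,0,-34,0,0,0],[0,0,0,0,0,0,0],[0,0,0,0,0,0,0],[0,0,0,0,0,0,0],[0,0,0,0,0,0,0],[0,0,0,0,0,0,0]]])

```text
time_s: 8.82
position: [0.5802, -0.0073, 0.0693]
ee_rot: [[-0.307, -0.006, 0.952], [-0.952, 0.002, -0.307], [-0.0, -1.0, -0.007]]
contact_force: [1.7, 3.6, -26.6]
width: 0.0128
```

play_rows(commands=[[[0,0,0,0,0,0,3],[0,0,0,0,0,0,3],[0,0,0,0,0,0,0],[0,0,0,0,0,0,0],[0.4,0,0,0,0,0,0],[0.4,0,0,0,0,0,0],[0.4,0,0,0,0,0,0],[0.4,0,0,0,0,0,0]]])

```text
time_s: 9.48
position: [0.5857, -0.0093, 0.0755]
ee_rot: [[-0.206, 0.006, 0.979], [-0.979, -0.002, -0.206], [0.001, -1.0, 0.006]]
contact_force: [1.3, -0.1, -0.2]
width: 0.0344
```

play_rows(commands=[[[0.4,0,0,35,0,0,0],[0.4,3,30,25,0,0,5],[0.4,4,39,10,0,0,3],[0.4,3,35,10,0,0,3],[0.4,0,0,0,0,0,0],[0.4,0,0,0,0,0,0]]])

```text
time_s: 9.98
position: [0.5946, 0.0969, 0.1548]
ee_rot: [[-0.013, 0.005, 1.0], [-1.0, -0.001, -0.013], [0.001, -1.0, 0.005]]
contact_force: [-0.2, -1.6, -0.1]
width: 0.0342
```

Run:
```python
from h import *
np.set_printoptions(precision=4,suppress=True,linewidth=200)
c=cam("wrist");save(c["image"],"w10",10,(290,30,355,90))
s=arm.sense();print(s["time_s"],s["position"],s["contact_force"],s["width"],np.degrees(np.arctan2(s["ee_rot"][1][0],s["ee_rot"][0][0])))
g=cv2.cvtColor(c["image"],cv2.COLOR_RGB2GRAY)
for r in list(range(43,74,4))+list(range(74,92,2)): print(r,g[r,310:336])
```

```text
10.0333 [0.5939 0.0957 0.1537] [ 0.5962 -0.2302 -0.1672] 0.03451473567754941 -90.84545262015986
43 [100 101 114 131 155 181 183 183 179 174 170 144 100  84  84  84  92 113 125 123 118 119 130 137 135 129]
47 [100 106 123 136 163 194 199 200 198 197 189 154  98  84  84  89 116 168 196 198 198 198 197 200 201 187]
51 [102 106 122 130 151 182 198 201 199 192 163 111  87  86  84  95 157 195 197 199 201 199 201 199 201 184]
55 [106 111 128 130 137 167 198 200 198 194 161 105  85  85  87 111 164 196 198 200 202 201 200 200 199 175]
59 [112 116 130 131 137 168 198 201 196 193 159 102  86  85  91 133 180 199 199 201 201 201 200 198 192 164]
63 [115 122 131 131 136 169 198 201 196 193 155  96  85  85  96 152 192 198 198 199 201 202 199 200 187 163]
67 [110 125 129 133 138 170 198 199 195 181 139  90  85  85 101 159 197 200 202 200 200 201 202 199 175 136]
71 [115 126 131 130 138 169 197 199 194 172 124  87  83  88 106 162 197 201 201 201 203 203 201 196 177 186]
74 [119 128 131 129 139 172 198 198 191 164 107  86  84  87 111 166 197 199 202 202 204 203 200 192 176 187]
76 [104  98  98 103 112 140 166 166 161 142 101  87  85  87 107 161 191 194 195 199 197 198 199 189 176 190]
78 [131 134 133 137 164 191 169 120 106 113 117 136 153 151 143 149 149 140 140 139 130 124 130 150 185 201]
80 [136 165 194 195 197 199 173 117  99 114 103  88  91  95 117 169 199 205 204 203 204 204 201 204 204 203]
82 [136 162 192 202 203 200 173 119 102 111  97  85  83  87 121 174 200 203 204 203 204 202 202 203 202 202]
84 [131 135 167 197 201 198 170 118 104 112  92  83  79  86 127 179 199 201 206 202 203 203 204 205 203 206]
86 [130 134 164 194 201 197 170 133 124 112  93  82  82  88 137 181 198 199 198 200 199 201 200 201 202 200]
88 [134 138 169 196 202 198 171 137 130 110  87  82  81  90 143 189 198 200 201 200 199 199 201 199 200 199]
90 [191 197 197 200 200 197 174 135 128 111  85  82  83  93 155 197 200 203 201 202 202 202 201 201 201 202]
```

View pics/w10.png

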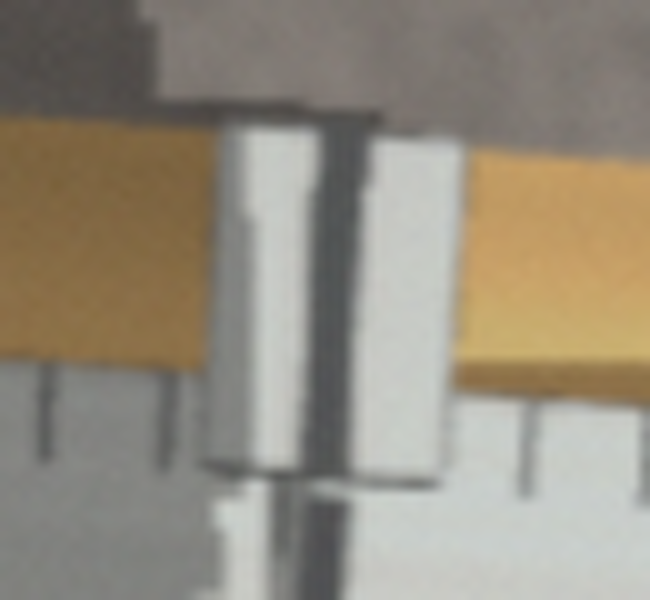

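The right edges now agree: pointer 324.25 against the mark's extension 324.0, so about 0.3 mm off. Next is the lock lever. I'll push the ball with shut fingers from its -y side.

Run:
```python
from h import *
np.set_printoptions(precision=4,suppress=True,linewidth=200)
c=cam("wrist")
T=frameT(.5945,.1234,-.084)
s=arm.sense();p=np.array(s["position"])
print(s["contact_force"],p,"ball px pred",proj(c,tf(T,[-.105,-.0535,.091])))
for y in(-.096,-.014,-.012): print((tf(T,[-.105,y,.082])[0]-p)*1000)
for r in arm.search_frame("lock_tip","wrist")[:2]: print(r["score"],r["point"],plane(c,r["point"],.091))
```

```text
[-1.203   0.1507 -0.1166] [0.5934 0.0949 0.1529] ball px pred [[340.8527 336.2876]]
[-111.6101  -58.3463  -70.9106]
[-104.7302   23.3646  -70.9106]
[-104.5624   25.3575  -70.9106]
0.62 [328.4, 325.8] [[0.4961 0.0892 0.091 ]]
```

play_rows(commands=[[[0,-28,-15,0,0,0,-2],[0,-28,-15,0,0,0,-2],[0,-28,-15,0,0,0,0],[0,-27,-15,0,0,0,0],[0,0,0,-36,0,0,0],[0,0,0,-35,0,0,0],[0,0,0,0,0,0,0]]])

```text
time_s: 10.72
position: [0.4763, 0.035, 0.0754]
ee_rot: [[-0.088, -0.012, 0.996], [-0.996, 0.002, -0.088], [-0.001, -1.0, -0.012]]
contact_force: [-0.6, -0.1, -0.8]
width: 0.0
```

Run:
```python
from h import *
c=cam("wrist");save(c["image"],"w11")
s=arm.sense();print(s["time_s"],s["position"],s["contact_force"],s["width"])
```

```text
10.7667 [0.47836449 0.03499349 0.07817604] [ 0.52470324 -0.28659217  0.29252329] 0.0002290108378021601
```

View pics/w11.png

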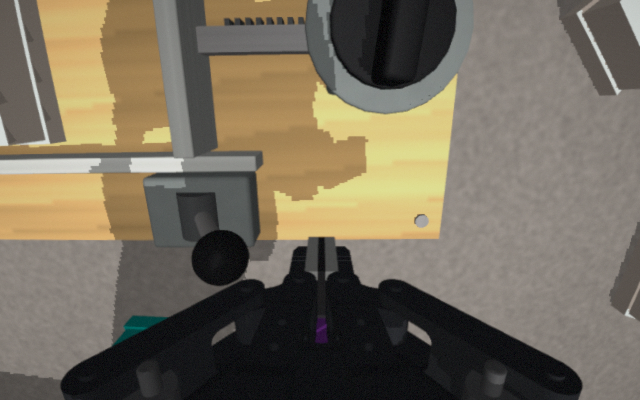

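play_rows(commands=[[[0,1.3,15,0,0,0,0],[0,1.3,15,0,0,0,0],[0,1.3,15,2,0,0,0],[0,1.3,15,2,0,0,0],[0,1.3,15,0,0,0,0],[0,0.5,6,0,0,0,0],[0,0,0,0,0,0,0]]])

```text
time_s: 11.35
position: [0.4903, 0.1171, 0.0869]
ee_rot: [[-0.084, 0.002, 0.996], [-0.996, 0.0, -0.084], [-0.0, -1.0, 0.002]]
contact_force: [0.5, -0.7, -0.3]
width: 0.0003
```

Run:
```python
from h import *
c=cam("wrist");save(c["image"],"w12")
s=arm.sense();print(s["time_s"],s["position"],s["contact_force"],s["width"])
```

```text
11.4 [0.49001292 0.11648271 0.08648804] [4.21112594e-01 7.48846605e-01 7.10140002e-04] 3.500037952734533e-05
```

View pics/w12.png

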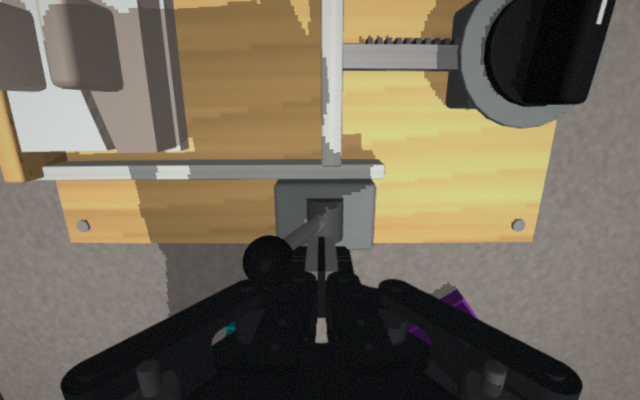

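play_rows(commands=[[[0,0.3,4,0,0,0,0],[0,0.3,4,0,0,0,0],[0,0,0,0,0,0,0],[0,0,0,0,0,0,0]]])

```text
time_s: 11.73
position: [0.49, 0.1234, 0.0856]
ee_rot: [[-0.086, 0.0, 0.996], [-0.996, -0.002, -0.086], [0.002, -1.0, 0.0]]
contact_force: [-0.3, -5.7, 0.6]
width: 0.0002
```

Run:
```python
from h import *
np.set_printoptions(precision=4,suppress=True,linewidth=200)
c=cam("wrist");save(c["image"],"w13",2.5,(200,120,440,340))
s=arm.sense();print(s["time_s"],s["position"],s["contact_force"])
T=frameT(.5945,.1234,-.084);Ti=np.linalg.inv(T)
print(tf(Ti,s["position"]),[proj(c,tf(T,[-.105,-.02+.07*np.sin(a-.5),.03+.07*np.cos(a-.5)])) for a in(.7,.85,1,1.1)])
```

```text
11.7833 [0.49   0.1235 0.0855] [-0.3604 -5.2727  1.1953]
[[-0.1042 -0.0087  0.0855]] [array([[312.0872, 267.3948]]), array([[291.6979, 264.5091]]), array([[273.5747, 260.2836]]), array([[263.104 , 256.8756]])]
```

View pics/w13.png

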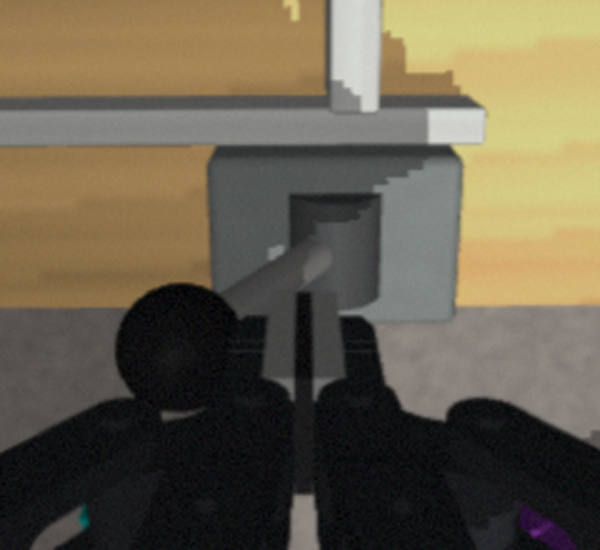

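The ball is at (272,259), where the model puts 1.0 rad, and the push met the stop at 5 N. Backing off and rechecking the pointer from above.

play_rows(commands=[[[0,-1,-14,0,0,0,0],[0,5,-10,34,0,0,0],[0,25,-4,32,0,0,0],[0,38,0,2,0,0,2],[0,38,0,0,0,0,2],[0,0,0,0,0,0,0],[0,0,0,0,0,0,0]]])

```text
time_s: 12.37
position: [0.5954, 0.0964, 0.1521]
ee_rot: [[-0.017, -0.002, 1.0], [-1.0, 0.001, -0.017], [-0.001, -1.0, -0.002]]
contact_force: [-0.3, 0.4, -0.7]
width: -0.0003
```

Run:
```python
from h import *
np.set_printoptions(precision=4,suppress=True,linewidth=200)
c=cam("wrist");save(c["image"],"w14");save(c["image"],"w14z",10,(290,30,355,90))
s=arm.sense();print(s["time_s"],s["position"],s["contact_force"])
```

```text
12.4167 [0.5943 0.0967 0.1523] [-0.1308 -0.0452 -0.9519]
```

View pics/w14.png

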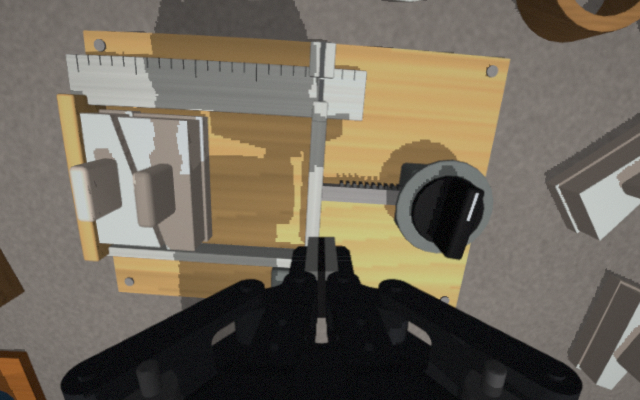

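View pics/w14z.png

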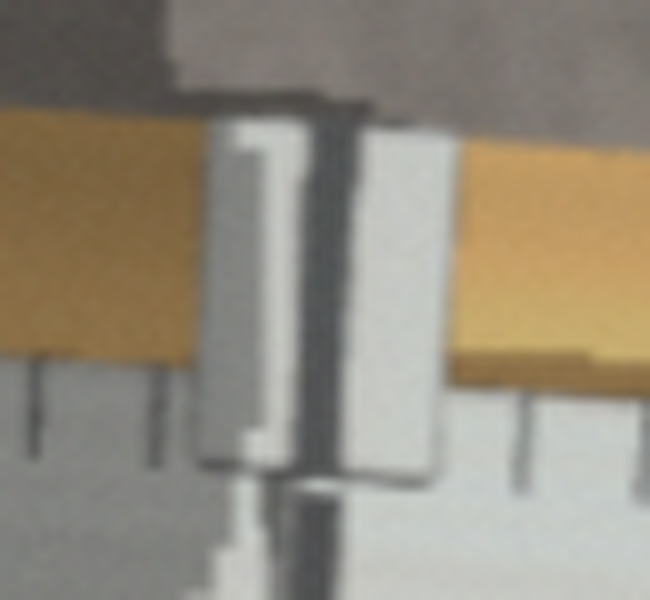

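The pointer is still on the mark at (321,80). While I'm here, I'll measure dish b's free side and the fence in this view.

Run:
```python
from h import *
c=cam("wrist");save(c["image"],"w15z",3,(60,85,330,270))
```

```text
(no output)
```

View pics/w15z.png

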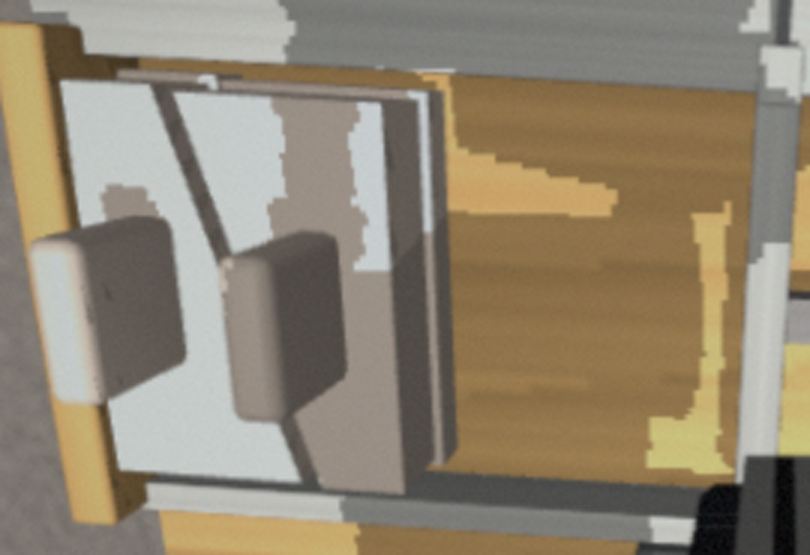

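Run:
```python
from h import *
np.set_printoptions(precision=1,suppress=True,linewidth=200)
c=cam("wrist");T=frameT(.5945,.1234,-.084);Ti=np.linalg.inv(T)
f=lambda x,y,z:tf(Ti,plane(c,[[60+x/3,85+y/3]],z))[0]*1000
print("b foot edge",f(448,200,.008),f(456,450,.008))
print("fence inner top",f(752,200,.051),f(740,420,.051),"fence base inner",f(737,450,.015))
print("rail near top inner",f(400,490,.032),"far", f(600,82,.032))
print("wall",f(75,200,.048),f(100,420,.048))
print("b lid",f(388,200,.048),f(404,450,.048))
for yaw in (-.08,-.0875):
  Ti=np.linalg.inv(frameT(.5945,.1234,yaw)); print(yaw,f(448,200,.008),f(456,450,.008),f(752,200,.051),f(740,420,.051),f(75,200,.048),f(100,420,.048))
```

```text
b foot edge [27.3 80.5  8. ] [-59.4  81.    8. ]
fence inner top [ 39.7 -17.4  51. ] [-24.1 -17.6  51. ] fence base inner [-49.5 -16.4  15. ]
rail near top inner [-63.6  91.1  32. ] far [67.4 27.7 32. ]
wall [ 27.4 172.2  48. ] [-39.  174.8  48. ]
b lid [32.8 82.7 48. ] [-41.9  82.2  48. ]
-0.08 [27.6 80.4  8. ] [-59.1  81.3   8. ] [ 39.7 -17.6  51. ] [-24.2 -17.5  51. ] [ 28.1 172.1  48. ] [-38.3 175.   48. ]
-0.0875 [27.  80.6  8. ] [-59.7  80.8   8. ] [ 39.8 -17.3  51. ] [-24.  -17.7  51. ] [ 26.8 172.3  48. ] [-39.6 174.7  48. ]
```

play_rows(commands=[[[0.5,-5.5,-36,8.5,0,0,-4],[0.5,-5.5,-36,8.5,0,0,-4],[0.5,-5.5,-36,8.5,0,0,-4],[0.5,-5.5,-36,8.5,0,0,-4],[0.5,-5.5,-36,8.5,0,0,-4],[0.5,-5.5,-36,8.5,0,0,-4],[0.5,-5.5,-36,8.5,0,0,-4],[0.5,-5.5,-36,8.5,0,0,-4],[0.5,0,0,0,0,0,0],[0.5,0,0,0,0,0,0]]])

```text
time_s: 13.35
position: [0.5499, -0.1926, 0.2223]
ee_rot: [[-0.546, 0.002, 0.838], [-0.838, -0.0, -0.546], [-0.0, -1.0, 0.002]]
contact_force: [-1.1, 0.2, -0.4]
width: 0.0431
```

Run:
```python
from h import *
np.set_printoptions(precision=4,suppress=True,linewidth=200)
c=cam("wrist");save(c["image"],"w16")
s=arm.sense();print(s["time_s"],s["position"],np.degrees(np.arctan2(s["ee_rot"][1][0],s["ee_rot"][0][0])))
for k,z in(("dish_c_mid",.039),("dish_c_toe",.039),("dish_c",.02)):
  for r in arm.search_frame(k,"wrist")[:3]: print(k,r["score"],r["point"],plane(c,r["point"],z)[0])
```

```text
13.4 [ 0.5499 -0.1911  0.2216] -122.93891809494556
dish_c_mid 0.87 [295.6, 135.2] [ 0.6029 -0.1966  0.039 ]
dish_c_mid 0.74 [126.6, 46.0] [ 0.7703 -0.1042  0.039 ]
dish_c_mid 0.62 [572.8, 265.5] [ 0.2835 -0.3974  0.039 ]
dish_c_toe 0.88 [578.0, 263.9] [ 0.2818 -0.4039  0.039 ]
dish_c_toe 0.78 [294.5, 138.5] [ 0.6007 -0.1936  0.039 ]
dish_c 0.88 [294.9, 135.6] [ 0.6025 -0.1935  0.02  ]
dish_c 0.72 [417.2, 227.2] [ 0.4285 -0.2572  0.02  ]
dish_c 0.72 [576.0, 261.4] [ 0.2679 -0.4127  0.02  ]
```

View pics/w16.png

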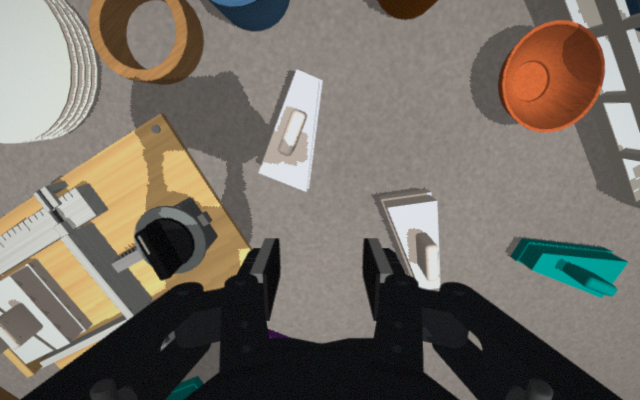

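Dish-shaped candidates in this wrist picture are the white one at (292,133), the white one at (417,240) and the turquoise one at (575,265), which is a look-alike to leave alone. The two white ones match the loose dishes. I'll confirm them with one enlarged crop.

Run:
```python
from h import *
c=cam("wrist");save(c["image"],"w17",3,(240,55,460,240))
```

```text
(no output)
```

View pics/w17.png

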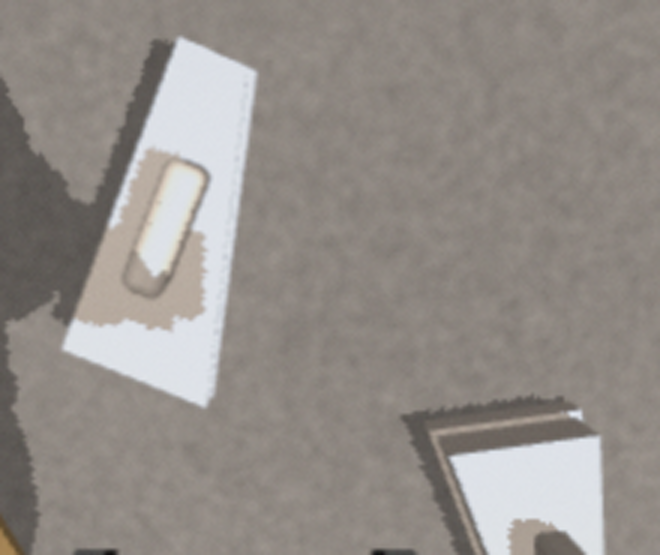

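```bash
cat > dish.py <<'E'
from fitframe import *
def dfit(c,uv,zf=0.0,ins=0.0015,x0=(0.6,-0.19,0)):
    # uv: corners order: narrow +y, narrow -y, wide -y, wide +y (lid top z=.040)
    P=np.array([[.06-ins,.023-ins,.04+zf],[.06-ins,-.007+ins*.9,.04+zf],[-.06+ins,-.039+ins*1.2,.04+zf],[-.06+ins,.023-ins,.04+zf]])
    return fit([(c,P,uv)],x0)
E
python3 - <<'E'
from dish import *
np.set_printoptions(precision=4,suppress=True)
c=cam("wrist")
uv=np.array([[180,38],[257,72],[208,408],[63,350]])/3+[240,55]-.33
for ins in(0,.0015,.003):
    x,r=dfit(c,uv,ins=ins,x0=(.6,-.19,-.85)); print(ins,x,np.degrees(x[2]),r)
h=np.array([[166,228],[187,165],[147,288]])/3+[240,55]-.33
print("handle",plane(c,h,.078))
s=arm.sense();print(s["position"],np.degrees(np.arctan2(s["ee_rot"][1][0],s["ee_rot"][0][0])))
E
```

```text
0 [ 0.6062 -0.1987 -0.9768] -55.96413470143579 [-0.3858 -2.7667  1.5427 -1.5848  1.3295  3.7707 -2.5695  1.6977]
0.0015 [ 0.6064 -0.1989 -0.9778] -56.02631528404547 [ 0.5738 -0.9779 -0.1501 -0.9764  0.3521  1.7227 -0.814   0.6788]
0.003 [ 0.6066 -0.1992 -0.979 ] -56.091757122948515 [ 1.5304  0.8243 -1.8404 -0.3555 -0.6284 -0.3225  0.9455 -0.3273]
handle [[ 0.6079 -0.1997  0.078 ]
 [ 0.62   -0.2157  0.078 ]
 [ 0.5958 -0.1843  0.078 ]]
[ 0.5506 -0.1899  0.2209] -122.7789428869172
```

play_rows(commands=[[[0.5,19,-3,-20,0,0,-6],[0.5,19,-3,-20,0,0,-6],[0.5,19,-3,-20,0,0,-6],[0.5,0,0,-20,0,0,-4],[0.5,0,0,-15,0,0,0],[0.5,0,0,0,0,0,0],[0.5,0,0,0,0,0,0]]])

```text
time_s: 14.23
position: [0.6071, -0.1993, 0.1252]
ee_rot: [[-0.817, -0.002, 0.576], [-0.576, 0.001, -0.817], [0.001, -1.0, -0.002]]
contact_force: [0.3, 0.0, 0.8]
width: 0.0428
```

Run:
```python
from dish import *
np.set_printoptions(precision=4,suppress=True,linewidth=200)
c=cam("wrist");save(c["image"],"w18")
s=arm.sense();print(s["time_s"],s["position"],np.degrees(np.arctan2(s["ee_rot"][1][0],s["ee_rot"][0][0])))
```

```text
14.2833 [ 0.6079 -0.2     0.1268] -144.8345003184705
```

View pics/w18.png

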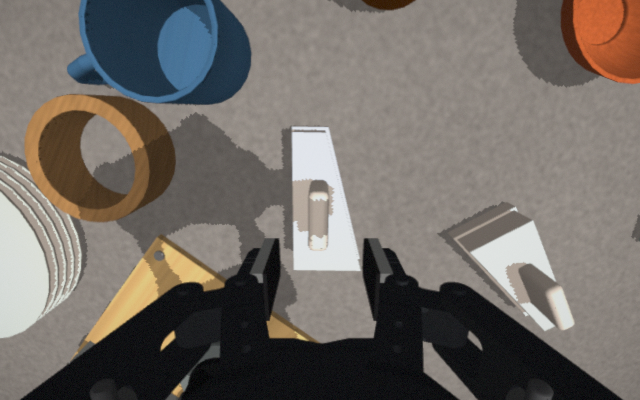

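Run:
```python
from dish import *
np.set_printoptions(precision=4,suppress=True,linewidth=200)
c=cam("wrist");save(c["image"],"w19",4,(270,110,380,285))
s=arm.sense();E=np.array(s["ee_rot"]);p=np.array(s["position"])
q=lambda u,v,z:(E.T@(plane(c,[[u,v]],z)[0]-p))*1000
print(q(318,180,.078),q(318,250,.078),q(293,128,.04),q(328,128,.04),q(295,270,.04),q(360,270,.04))
```

```text
[-0.9519 49.8574 28.3966] [ -1.0886  49.76   -21.7696] [-19.7907  87.9356  59.2373] [ 6.291  87.9104 59.223 ] [-21.196   87.7062 -59.5475] [ 34.5469  87.6522 -59.6011]
```

View pics/w19.png

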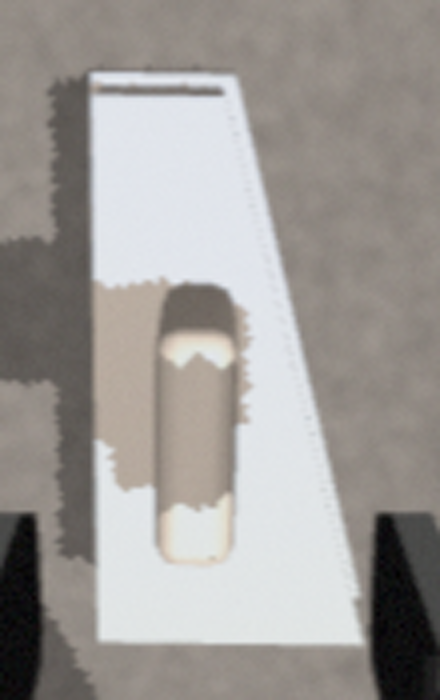

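Square side is vertical in the picture, and the handle at (319,222) is centred between the fingers. Descending and gripping.

play_rows(commands=[[[0.5,0,0,-30,0,0,0],[0.5,0,0,-30,0,0,0],[0.5,0,0,-19,0,0,0],[0.5,0,0,0,0,0,0],[0,0,0,0,0,0,0],[0,0,0,0,0,0,0],[0,0,0,0,0,0,0],[0,0,0,0,0,0,0],[0,0,0,0,0,0,0],[0,0,0,0,0,0,0]]], grip_force=50)

```text
time_s: 15.17
position: [0.6098, -0.2014, 0.0503]
ee_rot: [[-0.818, 0.005, 0.575], [-0.575, -0.002, -0.818], [-0.003, -1.0, 0.005]]
contact_force: [-0.3, 1.1, 7.2]
width: 0.0132
```

play_rows(commands=[[[0,0,0,8,0,0,0],[0,0,0,12,0,0,0],[0,0,0,20,0,0,0],[0,0,0,30,0,0,0],[0,0,0,30,0,0,0],[0,0,0,0,0,0,0]]])

```text
time_s: 15.67
position: [0.6112, -0.2024, 0.1556]
ee_rot: [[-0.818, 0.011, 0.575], [-0.575, -0.006, -0.818], [-0.005, -1.0, 0.011]]
contact_force: [1.9, -0.3, -1.0]
width: 0.0133
```

Run:
```python
from dish import *
np.set_printoptions(precision=4,suppress=True,linewidth=200)
c=cam("wrist");save(c["image"],"w20")
s=arm.sense();print(s["time_s"],s["position"],s["width"],s["contact_force"],np.degrees(np.arctan2(s["ee_rot"][1][0],s["ee_rot"][0][0])))
```

```text
15.7167 [ 0.6101 -0.2019  0.1523] 0.013164038188695984 [-0.1068 -0.0667 -3.6259] -144.89841781694585
```

View pics/w20.png

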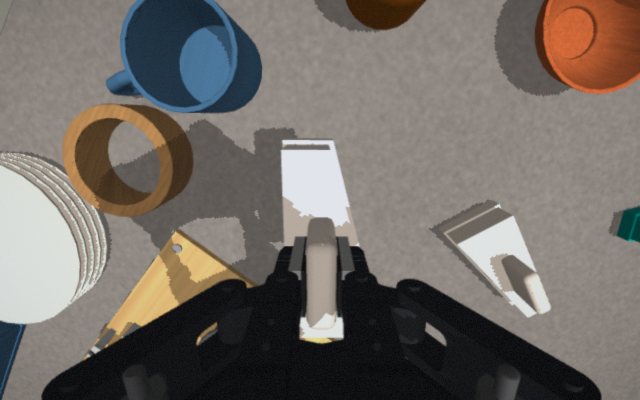

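```bash
cat > held.py <<'E'
from dish import *
def toolpt(c,uv,ty,s=None):
    s=s or arm.sense();E=np.array(s["ee_rot"]);p=np.array(s["position"])
    o,d=ray(c,uv); o=E.T@(o-p); d=d@E
    return o+d*((ty-o[1])/d[:,1])[:,None]
E
python3 - <<'E'
from held import *
np.set_printoptions(precision=1,suppress=True,linewidth=200)
c=cam("wrist");save(c["image"],"w21",5,(265,125,375,245))
s=arm.sense();print(s["position"])
print(toolpt(c,[[282,140],[333,140],[285,240],[357,240]],.010,s)*1000)
E
```

```text
[ 0.6 -0.2  0.1]
[[-20.1  10.   60.3]
 [  6.   10.   60.2]
 [-20.4  10.    4.6]
 [ 20.1  10.    4.7]]
```

View pics/w21.png

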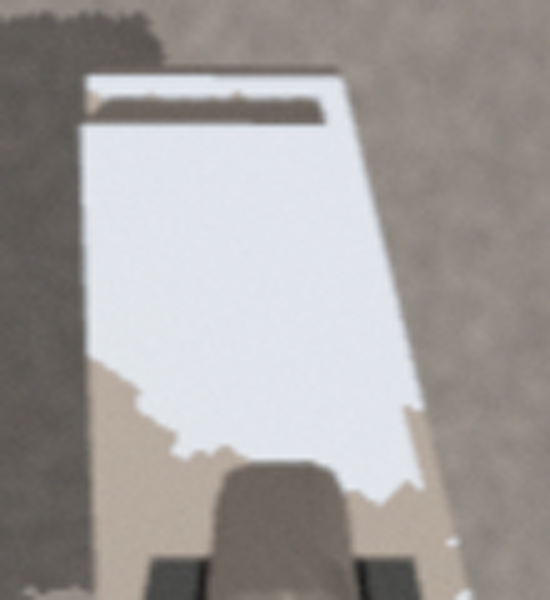

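Dish is held level and centred (handle at tool x ≈ 0). Carrying it over the bay.

play_rows(commands=[[[0,0,10,10,0,0,4],[0,-1,25,10,0,0,5],[0,-1,36,0,0,0,5],[0,-1,38,0,0,0,5],[0,-1,38,0,0,0,5],[0,-1,38,0,0,0,5],[0,-1,38,0,0,0,5],[0,-1,38,0,0,0,5],[0,-1,38,0,0,0,5],[0,-1,36,0,0,0,5]]])

```text
time_s: 16.6
position: [0.5964, 0.1365, 0.1645]
ee_rot: [[-0.098, -0.005, 0.995], [-0.995, -0.0, -0.098], [0.001, -1.0, -0.005]]
contact_force: [1.2, -0.0, -3.6]
width: 0.0131
```

play_rows(commands=[[[0,-1,30,0,0,0,1],[0,0,17,0,0,0,0],[0,0,0,0,0,0,0],[0,0,0,0,0,0,0],[0,0,0,0,0,0,0]]])

```text
time_s: 17.02
position: [0.5966, 0.1807, 0.1654]
ee_rot: [[-0.086, -0.003, 0.996], [-0.996, -0.001, -0.086], [0.001, -1.0, -0.003]]
contact_force: [0.2, -0.8, -3.5]
width: 0.0131
```

Run:
```python
from held import *
np.set_printoptions(precision=4,suppress=True,linewidth=200)
c=cam("wrist");save(c["image"],"w22")
s=arm.sense();p=np.array(s["position"]);print(s["time_s"],p,s["width"],s["contact_force"],np.degrees(np.arctan2(s["ee_rot"][1][0],s["ee_rot"][0][0])),np.array(s["ee_rot"])[:,1])
T=frameT(.5945,.1234,-.084);print(tf(np.linalg.inv(T),p)*1000, (tf(T,[0,.057,.058])-p)*1000)
```

```text
17.0667 [0.597  0.1804 0.1659] 0.013027706654216509 [ 0.9182  0.1527 -4.0451] -94.95914846931596 [-0.0025 -0.0007 -1.    ]
[[ -2.331   57.0338 165.8939]] [[   2.32     -0.2292 -107.8939]]
```

View pics/w22.png

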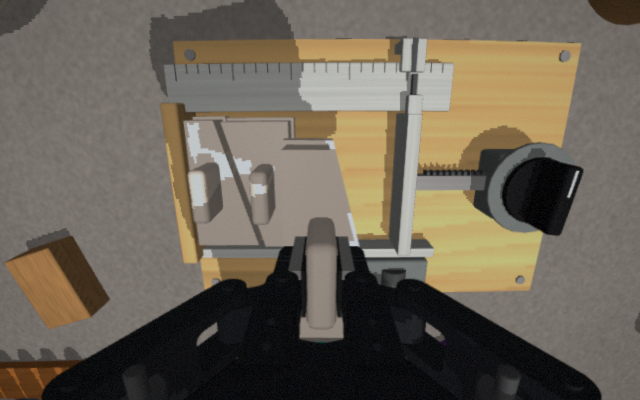

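Run:
```python
from held import *
np.set_printoptions(precision=1,suppress=True,linewidth=200)
c=cam("wrist");save(c["image"],"w23",3,(150,30,420,230))
T=frameT(.5945,.1234,-.084)
print((proj(c,tf(T,[[.1325,.19,.008],[.1325,-.19,.008],[.05,-.017,.051],[.06,.0815,.008],[.067,.03,.032]]))-[150,30])*3)
```

```text
[[  69.5   28.3]
 [1294.2   36.5]
 [ 769.1  310.1]
 [ 430.4  268.2]
 [ 597.2  246.4]]
```

View pics/w23.png

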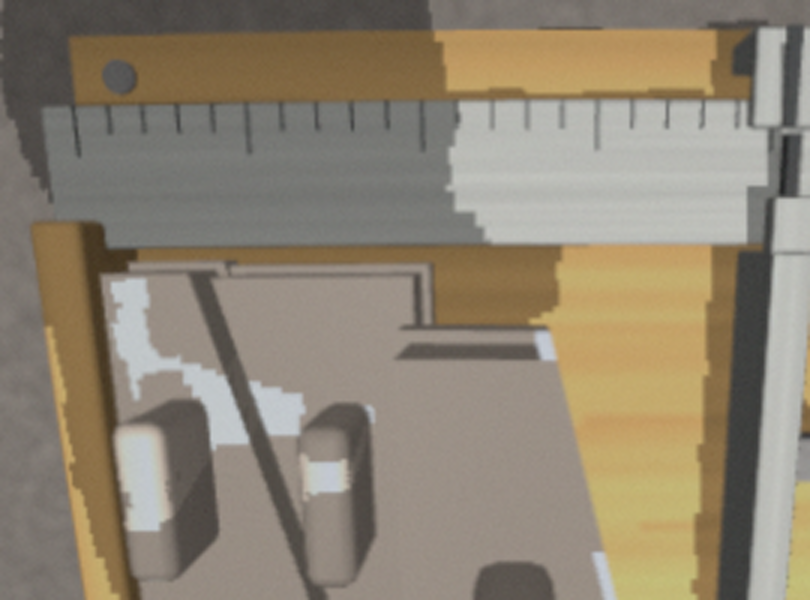

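play_rows(commands=[[[0,1,0,-20,0,0,0],[0,0,0,-25,0,0,0],[0,0,0,-25,0,0,0],[0,0,0,-15,0,0,0],[0,0,0,-10,0,0,0],[0,0,0,-5,0,0,0],[0,0,0,-2,0,0,0],[0,0,0,0,0,0,0],[0,0,0,0,0,0,0]]])

```text
time_s: 17.87
position: [0.6048, 0.1798, 0.0703]
ee_rot: [[-0.087, 0.013, 0.996], [-0.996, -0.0, -0.087], [-0.001, -1.0, 0.013]]
contact_force: [6.5, -1.4, 7.4]
width: 0.0132
```

Run:
```python
from held import *
np.set_printoptions(precision=4,suppress=True,linewidth=200)
c=cam("wrist");save(c["image"],"w24")
s=arm.sense();p=np.array(s["position"]);print(s["time_s"],p,s["width"],s["contact_force"],np.degrees(np.arctan2(s["ee_rot"][1][0],s["ee_rot"][0][0])),np.array(s["ee_rot"])[:,1])
T=frameT(.5945,.1234,-.084);print(tf(np.linalg.inv(T),p)*1000)
```

```text
17.9167 [0.6048 0.1798 0.0703] 0.01292771599180844 [ 8.3768 -1.1565  7.7027] -95.00485583890642 [ 0.0133 -0.0003 -0.9999]
[[ 5.5262 57.1101 70.312 ]]
```

View pics/w24.png

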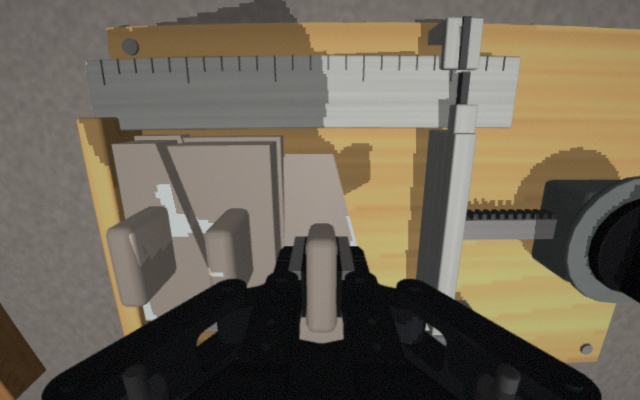

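The descent met resistance early, with 8 N along +x and 8 N upward at TCP z 0.070. The wide end is probably touching the near rail. I'll lift and look.

play_rows(commands=[[[0,0,0,15,0,0,0],[0,0,0,20,0,0,0],[0,0,0,20,0,0,0],[0,0,0,0,0,0,0],[0,0,0,0,0,0,0]]])

```text
time_s: 18.33
position: [0.5999, 0.1808, 0.1214]
ee_rot: [[-0.087, 0.003, 0.996], [-0.996, 0.0, -0.087], [-0.001, -1.0, 0.003]]
contact_force: [-0.1, 0.1, -4.6]
width: 0.013
```

Run:
```python
from held import *
np.set_printoptions(precision=4,suppress=True,linewidth=200)
c=cam("wrist");save(c["image"],"w25")
c2=cam("scene");save(c2["image"],"s25",5,(310,180,440,300))
s=arm.sense();p=np.array(s["position"]);print(s["time_s"],p,s["width"],s["contact_force"],np.degrees(np.arctan2(s["ee_rot"][1][0],s["ee_rot"][0][0])),np.array(s["ee_rot"])[:,1])
T=frameT(.5945,.1234,-.084);print(tf(np.linalg.inv(T),p)*1000)
```

```text
18.4333 [0.5978 0.1809 0.1186] 0.013372022018274723 [-0.228  -0.0813 -4.2487] -94.94982025785849 [-0.0025 -0.0003 -1.    ]
[[ -1.5747  57.5372 118.6263]]
```

View pics/w25.png

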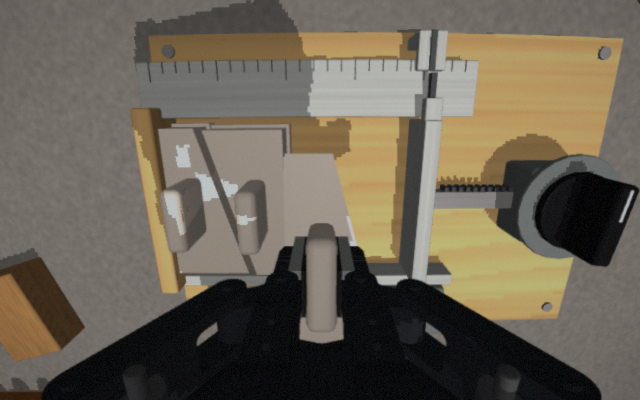

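View pics/s25.png

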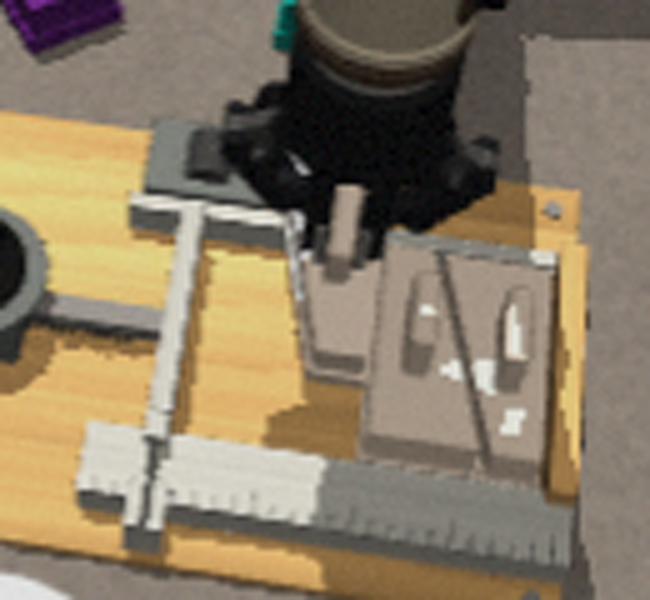

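Run:
```python
from held import *
np.set_printoptions(precision=2,suppress=True,linewidth=200)
c=cam("wrist");save(c["image"],"w26",4,(265,110,420,250))
s=arm.sense();E=np.array(s["ee_rot"]);p=np.array(s["position"])
P0=toolpt(c,[[281.4,149.4]],.010,s)[0];print(P0*1000)
for th in range(-4,16,2):
    t=np.radians(th);v=P0-[0,-.0187,0]
    q=np.array([v[0],np.cos(t)*v[1]+np.sin(t)*v[2],-np.sin(t)*v[1]+np.cos(t)*v[2]])+[0,-.0187,0]
    print(th,q*1000,proj(c,p+E@q))
T=frameT(.5945,.1234,-.084)
print(proj(c,tf(T,[[.1325,.19,.008],[.1325,-.19,.008],[-.1325,-.19,.008],[.067,.03,.032],[.067,.09,.032]])))
```

```text
[-18.25  10.    53.17]
-4 [-18.25   6.22  55.04] [[280.3  146.59]]
-2 [-18.25   8.13  54.14] [[280.86 147.94]]
0 [-18.25  10.    53.17] [[281.4 149.4]]
2 [-18.25  11.84  52.14] [[281.92 150.95]]
4 [-18.25  13.64  51.04] [[282.42 152.6 ]]
6 [-18.25  15.4   49.88] [[282.91 154.33]]
8 [-18.25  17.12  48.66] [[283.38 156.15]]
10 [-18.25  18.8   47.38] [[283.83 158.04]]
12 [-18.25  20.43  46.04] [[284.26 160.01]]
14 [-18.25  22.01  44.65] [[284.68 162.04]]
[[145.62  27.48]
 [628.99  32.3 ]
 [558.77 315.72]
 [355.71 114.06]
 [274.14 114.31]]
```

View pics/w26.png

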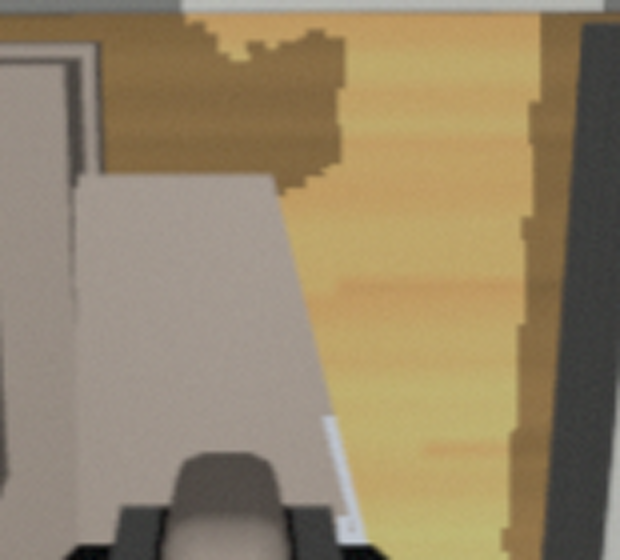

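Run:
```python
from held import *
np.set_printoptions(precision=2,suppress=True,linewidth=200)
c=cam("wrist");im=c["image"]
a=cv2.resize(im[25:85,130:190],None,fx=6,fy=6,interpolation=cv2.INTER_CUBIC)
b=cv2.resize(im[25:85,580:640],None,fx=6,fy=6,interpolation=cv2.INTER_CUBIC)
d=cv2.resize(im[280:340,520:580],None,fx=6,fy=6,interpolation=cv2.INTER_CUBIC)
e=cv2.resize(im[30:90,400:460],None,fx=6,fy=6,interpolation=cv2.INTER_CUBIC)
save(np.vstack([np.hstack([a,b]),np.hstack([d,e])])[:720],"w27",0.8)
```

```text
(no output)
```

View pics/w27.png

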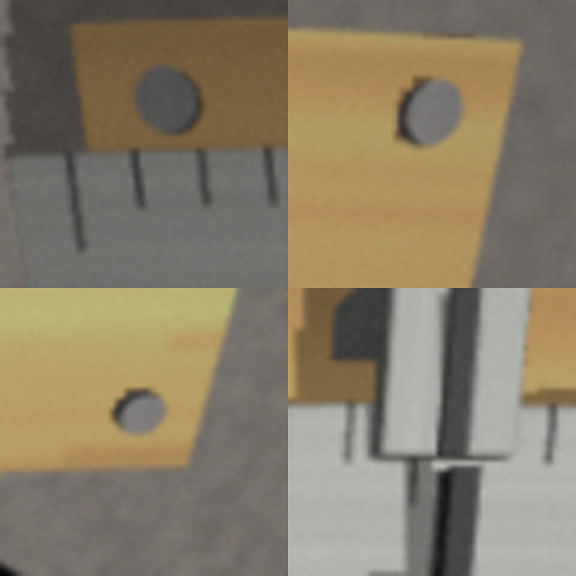

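Redoing the check at higher zoom, the board corners fit the model within 2 px. The dish sits about 4 mm towards its wide end in the grip, so the wide end caught the near rail and the dish tilted about 5° in the fingers. I'll shift 6 mm in +x and lower again; touching down on the board should level it.

play_rows(commands=[[[0,6,-0.5,0,0,0,0],[0,0,0,-12,0,0,0],[0,0,0,-14,0,0,0],[0,0,0,-12,0,0,0],[0,0,0,-10,0,0,0],[0,0,0,-4,0,0,0],[0,0,0,0,0,0,0],[0,0,0,0,0,0,0]]])

```text
time_s: 19.2
position: [0.6045, 0.1809, 0.0678]
ee_rot: [[-0.085, -0.001, 0.996], [-0.996, -0.0, -0.085], [0.0, -1.0, -0.001]]
contact_force: [0.7, -0.2, -3.3]
width: 0.0134
```

Run:
```python
from held import *
np.set_printoptions(precision=4,suppress=True,linewidth=200)
c=cam("wrist");save(c["image"],"w28")
c2=cam("scene");save(c2["image"],"s28",5,(310,180,440,300))
s=arm.sense();p=np.array(s["position"]);print(s["time_s"],p,s["width"],s["contact_force"],np.degrees(np.arctan2(s["ee_rot"][1][0],s["ee_rot"][0][0])),np.array(s["ee_rot"])[:,1])
T=frameT(.5945,.1234,-.084);print(tf(np.linalg.inv(T),p)*1000)
```

```text
19.3 [0.6044 0.1811 0.0679] 0.013204075668028104 [ 0.5669  0.3258 -4.5902] -94.8977881698241 [-0.0005  0.     -1.    ]
[[ 5.0121 58.3101 67.8586]]
```

View pics/w28.png

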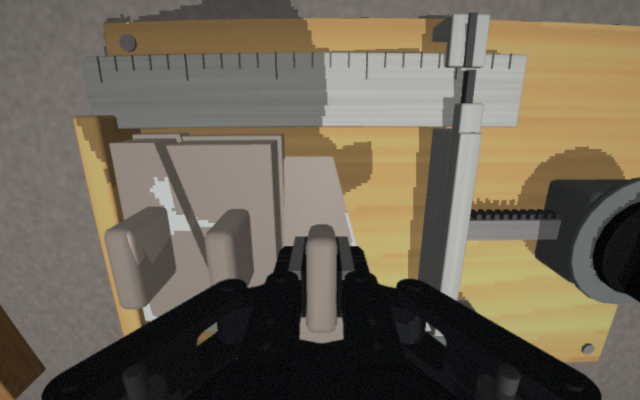

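View pics/s28.png

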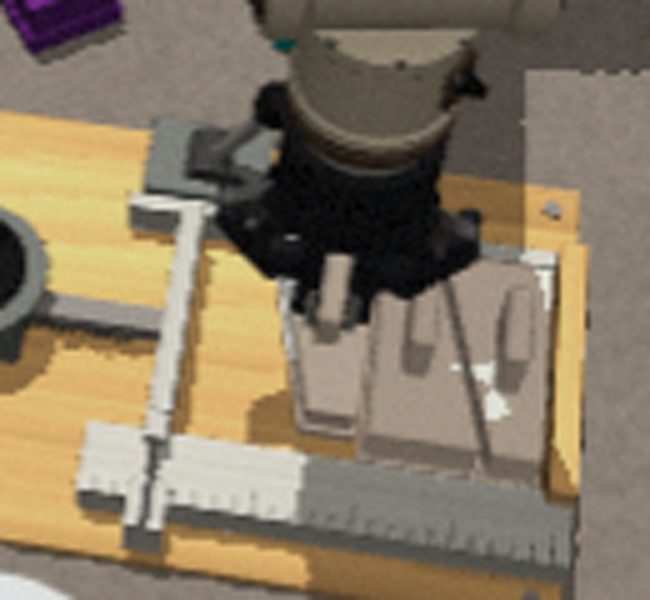

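play_rows(commands=[[[0,0,-1,-3,0,0,0],[0,0,0,-4,0,0,0],[0,0,0,-3,0,0,0],[0,0,0,-2,0,0,0],[0,0,0,0,0,0,0],[0,0,0,0,0,0,0]]])

```text
time_s: 19.8
position: [0.6056, 0.1808, 0.0665]
ee_rot: [[-0.084, 0.0, 0.996], [-0.996, -0.0, -0.084], [0.0, -1.0, 0.0]]
contact_force: [-28.8, -3.9, 54.8]
width: 0.0131
```

Run:
```python
from held import *
np.set_printoptions(precision=4,suppress=True,linewidth=200)
c=cam("wrist");save(c["image"],"w29",2,(80,100,400,350))
s=arm.sense();p=np.array(s["position"]);print(s["time_s"],p,s["width"],s["contact_force"],s["ft_torque"],np.array(s["ee_rot"])[:,1])
T=frameT(.5945,.1234,-.084);print(tf(np.linalg.inv(T),p)*1000)
```

```text
19.85 [0.6056 0.1808 0.0666] 0.01319840949592167 [-28.318   -3.5208  56.1543] [-0.7082  4.903  -0.1729] [ 0.0003 -0.0002 -1.    ]
[[ 6.2777 58.1254 66.5586]]
```

View pics/w29.png

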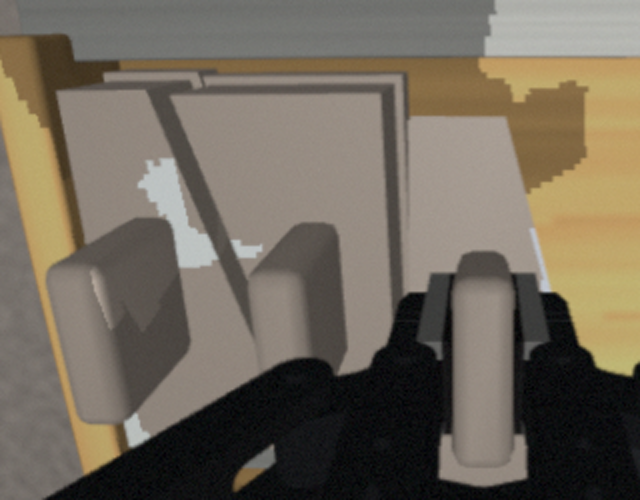

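That press reached 56 N because the tilted narrow end touched first. I'll lift a little, measure the tilt and level it by tilting the tool.

play_rows(commands=[[[0,0,0,6,0,0,0],[0,0,0,8,0,0,0],[0,0,0,0,0,0,0],[0,0,0,0,0,0,0]]])

```text
time_s: 20.18
position: [0.6045, 0.18, 0.0698]
ee_rot: [[-0.086, -0.0, 0.996], [-0.996, 0.0, -0.086], [-0.0, -1.0, -0.0]]
contact_force: [0.1, -0.1, -4.9]
width: 0.0133
```

Run:
```python
from held import *
np.set_printoptions(precision=4,suppress=True,linewidth=200)
c=cam("wrist");save(c["image"],"w30",4,(265,130,385,280))
s=arm.sense();p=np.array(s["position"]);print(s["time_s"],p,s["width"],s["contact_force"],s["ft_torque"],np.array(s["ee_rot"])[:,1])
T=frameT(.5945,.1234,-.084);print(tf(np.linalg.inv(T),p)*1000)
```

```text
20.2333 [0.604  0.1799 0.0691] 0.012724491505580793 [-0.9181 -0.2446 -4.0613] [-0.0233 -0.0772 -0.0576] [-0.0016 -0.0001 -1.    ]
[[ 4.7278 57.1092 69.1072]]
```

View pics/w30.png

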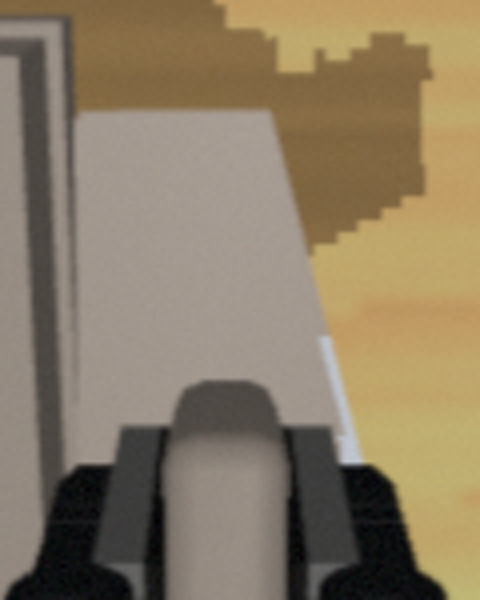

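Run:
```python
from held import *
c=cam("wrist");save(c["image"],"w31")
b=cv2.cvtColor(cv2.imread("pics/w20.png"),cv2.COLOR_BGR2RGB)
f=lambda im:cv2.resize(im[130:350,265:375],None,fx=2.7,fy=2.7,interpolation=cv2.INTER_CUBIC)
w25=cv2.cvtColor(cv2.imread("pics/w25.png"),cv2.COLOR_BGR2RGB)
im=np.hstack([f(b),f(c["image"])])
im=np.clip(im.astype(float)*1.4,0,255).astype(np.uint8)
save(im,"w32")
```

```text
(no output)
```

View pics/w32.png

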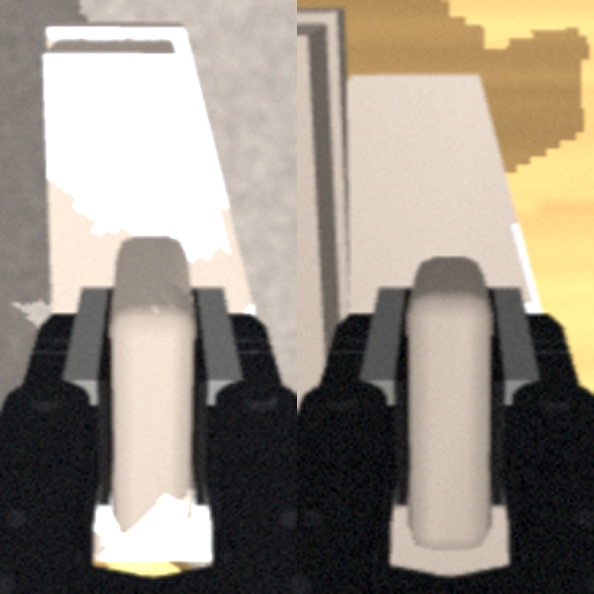

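Run:
```python
from held import *
from scipy.optimize import least_squares
np.set_printoptions(precision=2,suppress=True,linewidth=200)
c=cam("wrist");s=arm.sense();E=np.array(s["ee_rot"]);p=np.array(s["position"])
def pts(q):
    th,ty,tz=np.radians(q[0]),q[1]/1000,q[2]/1000
    # dish coords (x,y,h above foot) -> tool: z=x, xtool=-y, ytool=-(h)+const ; const: foot at ty below TCP
    P=np.array([[.0575,.0205,.04],[.0575,-.006,.04],[.022,0,.04],[.021,0,.0775],[-.021,0,.0775]])
    y=ty-P[:,2];z=P[:,0]+tz;x=-P[:,1]
    y0,z0=-.0187,0.
    yy=y0+np.cos(th)*(y-y0)+np.sin(th)*(z-z0); zz=z0-np.sin(th)*(y-y0)+np.cos(th)*(z-z0)
    return proj(c,p+np.c_[x,yy,zz]@E.T)
def res(q,o):
    u=pts(q); r=[u[0,1]-o[0],(u[1,0]-u[0,0])-o[1],u[2,1]-o[2],u[3,1]-o[3]]
    if o[4]: r.append(u[4,1]-o[4])
    return r
for o in([150,53.3,217.8,243,None],[157.8,48.9,225.2,240,333]):
    r=least_squares(res,[0,50,0],args=(o,)); print(r.x,r.fun)
```

```text
[ 6.49 43.27 -1.76] [-0.46 -0.66  0.35  0.1 ]
[12.35 49.25 -3.82] [ 1.05 -0.12 -1.58 -0.14  0.57]
```

play_rows(commands=[[[0,0,0,5,0,0,0],[0,0,0,0,-0.25,-3,0],[0,0,0,0,-0.25,-3,0],[0,0,0,0,0,0,0],[0,0,0,0,0,0,0]]])

```text
time_s: 20.75
position: [0.6037, 0.1801, 0.0749]
ee_rot: [[-0.085, 0.102, 0.991], [-0.996, -0.009, -0.085], [-0.0, -0.995, 0.102]]
contact_force: [0.4, 0.6, -4.2]
width: 0.0132
```

Run:
```python
from held import *
np.set_printoptions(precision=4,suppress=True,linewidth=200)
c=cam("wrist");save(c["image"],"w33")
c2=cam("scene");save(c2["image"],"s33",6,(330,190,440,290))
s=arm.sense();p=np.array(s["position"]);print(s["time_s"],p,s["width"],s["contact_force"],s["ft_torque"],np.array(s["ee_rot"])[:,1])
T=frameT(.5945,.1234,-.084);print(tf(np.linalg.inv(T),p)*1000)
```

```text
20.85 [0.6049 0.1799 0.0754] 0.013003510182424271 [-0.1774 -0.0583 -4.0035] [-0.0001  0.0316  0.0107] [ 0.1037 -0.0086 -0.9946]
[[ 5.6359 57.2205 75.3893]]
```

View pics/s33.png

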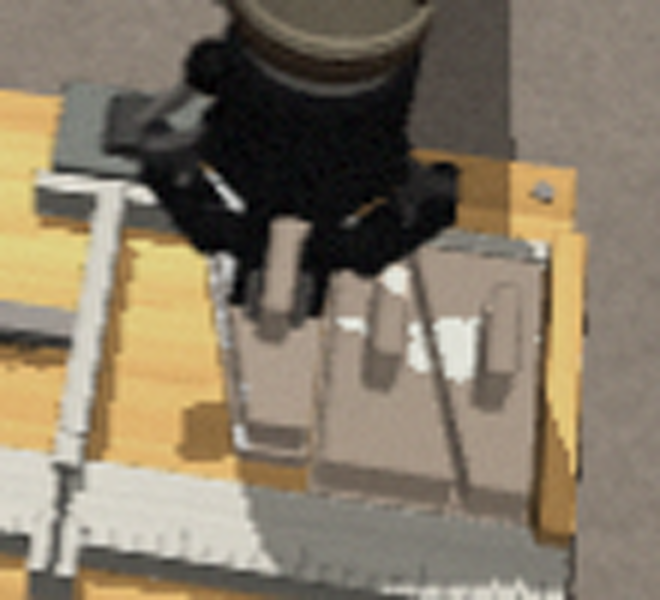

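View pics/w33.png

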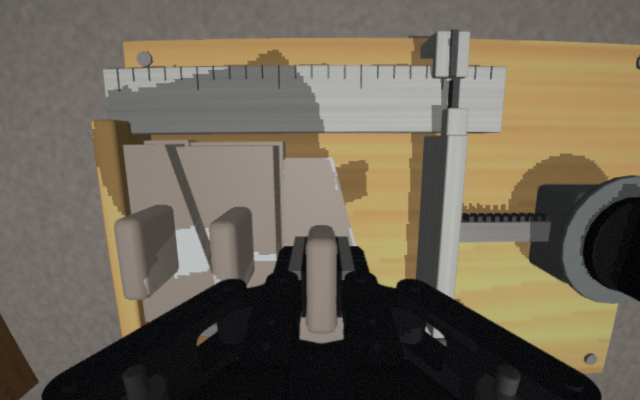

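play_rows(commands=[[[0,-1,0,-4,0,0,0],[0,0,0,-3,0,0,0],[0,0,0,-1,0,0,0],[0,0,0,0,0,0,0]]])

```text
time_s: 21.18
position: [0.6079, 0.1799, 0.0709]
ee_rot: [[-0.086, 0.113, 0.99], [-0.996, -0.008, -0.085], [-0.001, -0.994, 0.113]]
contact_force: [4.2, -0.6, 6.8]
width: 0.0131
```

Run:
```python
from held import *
np.set_printoptions(precision=4,suppress=True,linewidth=200)
c=cam("wrist");save(c["image"],"w34",3,(100,100,360,300))
s=arm.sense();p=np.array(s["position"]);print(s["time_s"],p,s["contact_force"],s["ft_torque"])
T=frameT(.5945,.1234,-.084);Ti=np.linalg.inv(T);print(tf(Ti,p)*1000)
for z in(.05,.06): print(tf(Ti,plane(c,[[284,157],[331,157]],z))*1000)
print(proj(c,tf(T,[[.067,.03,.032],[.06,.0815,.008],[.06,.0815,.048]])))
```

```text
21.2333 [0.6079 0.1799 0.071 ] [ 4.3831 -0.7861  6.2611] [-0.0992 -0.1348  0.0105]
[[ 8.6131 57.4485 70.9506]]
[[57.7738 76.4722 50.    ]
 [57.7146 50.0251 50.    ]]
[[58.1805 75.2484 60.    ]
 [58.1248 50.3514 60.    ]]
[[362.5634 140.6192]
 [284.0385 151.3349]
 [275.5076 152.94  ]]
```

View pics/w34.png

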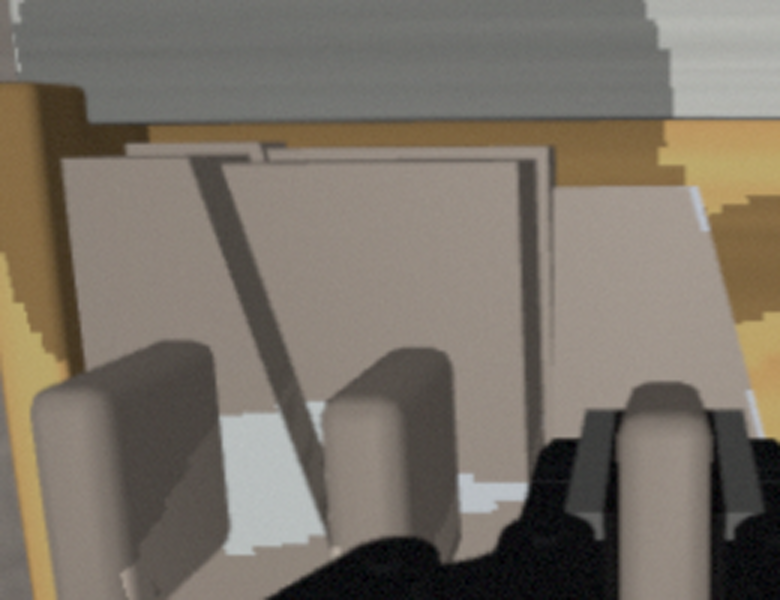

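The wide end is still catching the near rail: the narrow edge at row 162 puts the dish's middle at x ≈ -4 mm. Lifting, shifting +7 mm and trying again.

play_rows(commands=[[[0,0,0,12,0,0,0],[0,0,0,10,0,0,0],[0,7,-0.5,0,0,0,0],[0,0,0,0,0,0,0],[0,0,0,0,0,0,0]]])

```text
time_s: 21.65
position: [0.6107, 0.1794, 0.0888]
ee_rot: [[-0.086, 0.104, 0.991], [-0.996, -0.009, -0.085], [-0.0, -0.995, 0.104]]
contact_force: [0.2, 0.4, -4.1]
width: 0.0134
```

Run:
```python
from held import *
np.set_printoptions(precision=4,suppress=True,linewidth=200)
c=cam("wrist");save(c["image"],"w35",3,(100,100,360,300))
c2=cam("scene");save(c2["image"],"s35",7,(330,190,440,275))
s=arm.sense();p=np.array(s["position"]);print(s["time_s"],p,s["contact_force"],np.array(s["ee_rot"])[:,1])
T=frameT(.5945,.1234,-.084);Ti=np.linalg.inv(T);print(tf(Ti,p)*1000)
```

```text
21.75 [0.6099 0.1794 0.0882] [-0.0501  0.9514 -3.9217] [ 0.1024 -0.0089 -0.9947]
[[10.6177 57.1418 88.1723]]
```

View pics/w35.png

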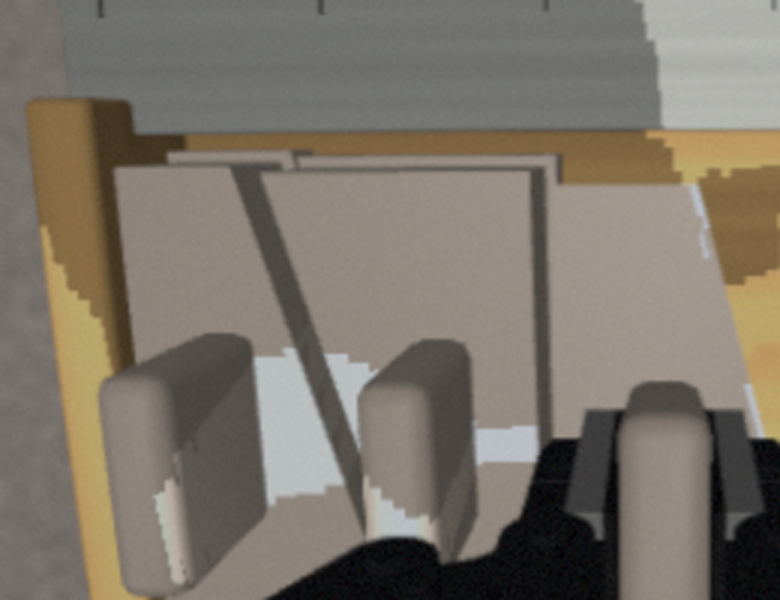

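View pics/s35.png

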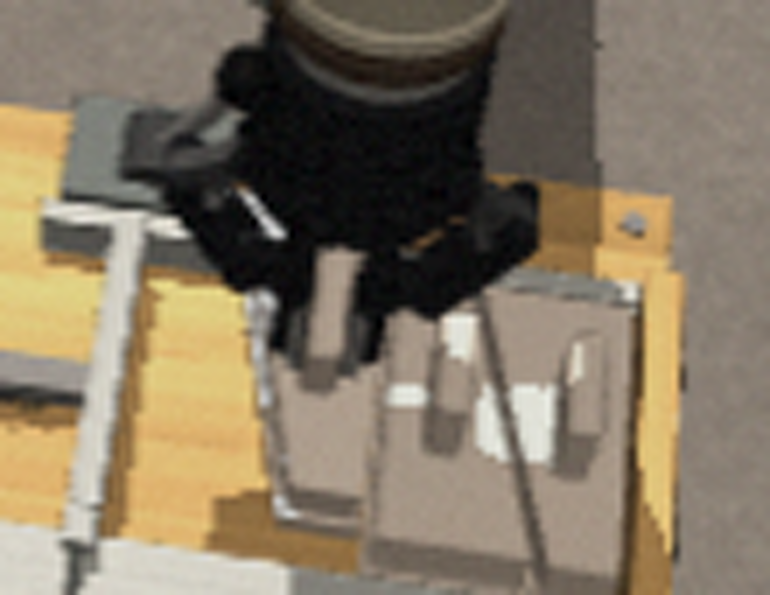

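```bash
cat > tilt.py <<'E'
from held import *
from scipy.optimize import least_squares
def pts(c,q,p,E):
    th,ty,tz=np.radians(q[0]),q[1]/1000,q[2]/1000
    P=np.array([[.0575,.0205,.04],[.0575,-.006,.04],[.022,0,.04],[.021,0,.0775],[-.021,0,.0775]])
    y=ty-P[:,2];z=P[:,0]+tz;x=-P[:,1];y0=-.0187
    yy=y0+np.cos(th)*(y-y0)+np.sin(th)*z; zz=-np.sin(th)*(y-y0)+np.cos(th)*z
    return proj(c,p+np.c_[x,yy,zz]@E.T)
def solve(c,o,s):
    E=np.array(s["ee_rot"]);p=np.array(s["position"])
    def res(q):
        u=pts(c,q,p,E); r=[u[0,1]-o[0],(u[1,0]-u[0,0])-o[1],u[2,1]-o[2],u[3,1]-o[3]]
        if o[4]: r.append(u[4,1]-o[4])
        return r
    r=least_squares(res,[0,50,0]); return r.x,r.fun
E
python3 - <<'E'
from tilt import *
np.set_printoptions(precision=2,suppress=True,linewidth=200)
c=cam("wrist");s=arm.sense()
save(c["image"],"w36",4,(265,150,375,340))
for o in([150,53.3,217.8,243,None],[157.8,48.9,225.2,240,333],[161.5,49,228.3,241,None],[161.5,49,228.3,239.5,None]): print(solve(c,o,s))
E
```

```text
(array([ 6.51, 43.41, -1.78]), array([-0.46, -0.66,  0.36,  0.1 ]))
(array([12.36, 49.38, -3.82]), array([ 1.05, -0.12, -1.58, -0.14,  0.57]))
(array([15.65, 44.  , -4.16]), array([ 0.34,  0.46, -0.3 , -0.03]))
(array([16.64, 43.22, -3.74]), array([ 0.31,  0.42, -0.28, -0.02]))
```

View pics/w36.png

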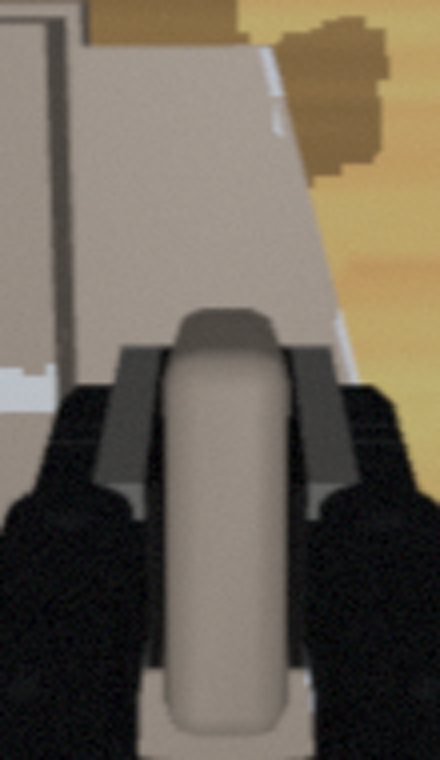

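Run:
```python
from tilt import *
np.set_printoptions(precision=1,suppress=True,linewidth=200)
c=cam("wrist");s=arm.sense()
T=frameT(.5945,.1234,-.084);Ti=np.linalg.inv(T)
for z in(.065,.072,.08): print(z,tf(Ti,plane(c,[[283,161.5],[331.5,161.5]],z))*1000)
print("b lid",tf(Ti,plane(c,[[190,156.7],[277,156.7]],.048))*1000,"b rim",tf(Ti,plane(c,[[200,151.7],[285,151.7]],.038))*1000,"rail",tf(Ti,plane(c,[[250,144]],.032))*1000)
print("board far edge")
```

```text
0.065 [[56.9 77.  65. ]
 [56.8 49.3 65. ]]
0.072 [[57.4 76.1 72. ]
 [57.3 49.6 72. ]]
0.08 [[57.9 75.1 80. ]
 [57.8 49.9 80. ]]
b lid [[ 59.  137.7  48. ]
 [ 58.8  82.8  48. ]] b rim [[ 61.8 135.1  38. ]
 [ 61.5  78.9  38. ]] rail [[ 66.5 103.1  32. ]]
board far edge
```

play_rows(commands=[[[0,1,0,0,-0.25,-3,0],[0,0,0,-8,0,0,0],[0,0,0,-8,0,0,0],[0,0,0,-4,0,0,0],[0,0,0,0,0,0,0],[0,0,0,0,0,0,0]]])

```text
time_s: 22.35
position: [0.6113, 0.1794, 0.0684]
ee_rot: [[-0.086, 0.155, 0.984], [-0.996, -0.013, -0.084], [-0.0, -0.988, 0.155]]
contact_force: [-0.6, -0.4, -3.1]
width: 0.0132
```

Run:
```python
from tilt import *
np.set_printoptions(precision=4,suppress=True,linewidth=200)
c=cam("wrist");save(c["image"],"w37",3,(100,100,360,300))
c2=cam("scene");save(c2["image"],"s37",7,(330,190,440,275))
s=arm.sense();p=np.array(s["position"]);print(s["time_s"],p,s["contact_force"],np.array(s["ee_rot"])[:,1])
T=frameT(.5945,.1234,-.084);Ti=np.linalg.inv(T);print(tf(Ti,p)*1000)
```

```text
22.45 [0.6121 0.1795 0.0695] [ 0.5007  0.7643 -3.5162] [ 0.1567 -0.013  -0.9876]
[[12.8157 57.3901 69.49  ]]
```

View pics/w37.png

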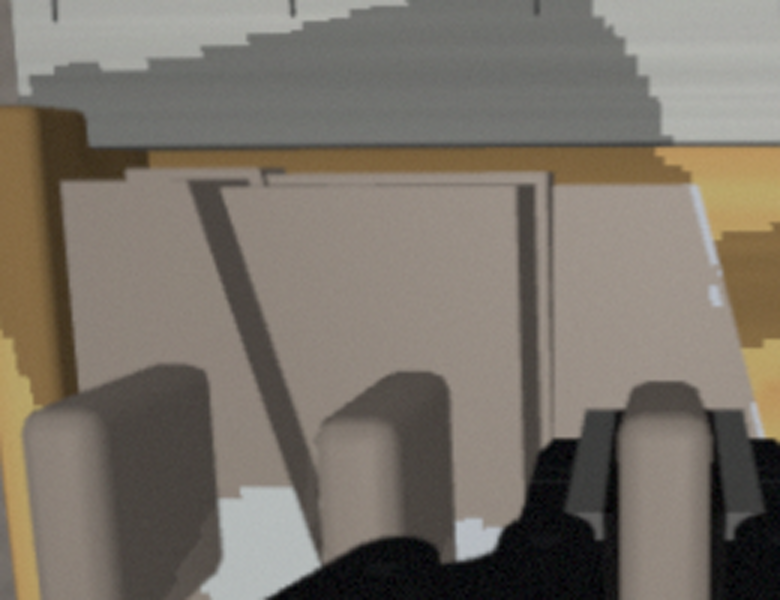

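View pics/s37.png

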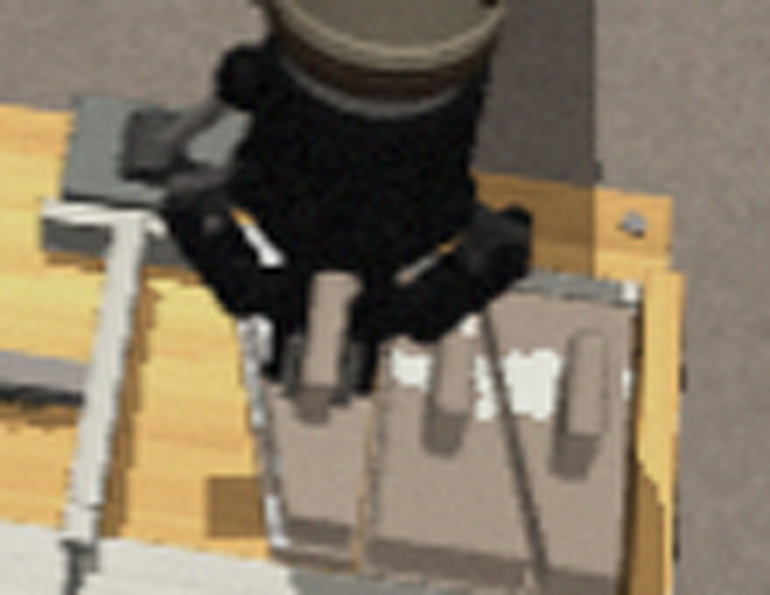

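play_rows(commands=[[[0,0,0,-2,0,0,0],[0,0,0,-2,0,0,0],[0,0,0,0,0,0,0]]])

```text
time_s: 22.7
position: [0.6115, 0.1795, 0.065]
ee_rot: [[-0.085, 0.156, 0.984], [-0.996, -0.013, -0.084], [-0.0, -0.988, 0.156]]
contact_force: [-0.1, -1.0, -5.1]
width: 0.013
```

play_rows(commands=[[[0,0,0,-2,0,0,0],[0,0,0,0,0,0,0]]])

```text
time_s: 22.87
position: [0.6114, 0.1795, 0.0629]
ee_rot: [[-0.085, 0.156, 0.984], [-0.996, -0.013, -0.084], [-0.0, -0.988, 0.156]]
contact_force: [-0.2, 0.7, -3.8]
width: 0.013
```

play_rows(commands=[[[0,0,0,-2,0,0,0],[0,0,0,0,0,0,0]]])

```text
time_s: 23.03
position: [0.612, 0.1796, 0.062]
ee_rot: [[-0.085, 0.157, 0.984], [-0.996, -0.013, -0.084], [-0.0, -0.987, 0.158]]
contact_force: [-0.5, 0.3, -1.9]
width: 0.0129
```

play_rows(commands=[[[0,0,0,-2,0,0,0],[0,0,0,0,0,0,0]]])

```text
time_s: 23.2
position: [0.6122, 0.1797, 0.0618]
ee_rot: [[-0.085, 0.157, 0.984], [-0.996, -0.013, -0.084], [-0.0, -0.987, 0.158]]
contact_force: [-10.2, -1.3, 12.2]
width: 0.0135
```

play_rows(commands=[[[0,0,0,1,0,0,0],[0,0,0,0,0,0,0]]], grip_force=20)

```text
time_s: 23.37
position: [0.6121, 0.1796, 0.0618]
ee_rot: [[-0.085, 0.157, 0.984], [-0.996, -0.013, -0.084], [-0.0, -0.987, 0.158]]
contact_force: [-5.8, -1.4, 8.7]
width: 0.0131
```

Run:
```python
from tilt import *
np.set_printoptions(precision=4,suppress=True,linewidth=200)
c=cam("wrist");save(c["image"],"w38",3,(100,100,360,300))
s=arm.sense();p=np.array(s["position"]);print(s["time_s"],p,s["contact_force"],s["ft_torque"],np.array(s["ee_rot"])[:,1])
```

```text
23.4167 [0.6121 0.1796 0.0618] [-6.4898 -0.8579  6.968 ] [-0.1702  0.7355 -0.0998] [ 0.1574 -0.0131 -0.9874]
```

View pics/w38.png

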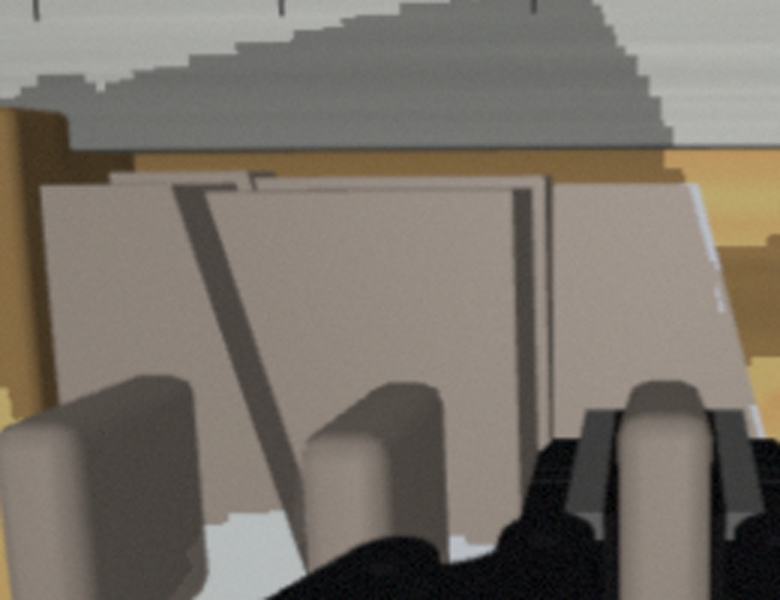

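The rim at c's narrow end is hidden while b's is visible, so c is still slightly narrow-down. I'll tilt a few more degrees.

play_rows(commands=[[[0,0,0,1,-0.17,-2,0],[0,0,0,0,-0.17,-2,0],[0,0,0,0,0,0,0]]])

```text
time_s: 23.67
position: [0.6102, 0.1797, 0.0602]
ee_rot: [[-0.085, 0.224, 0.971], [-0.996, -0.019, -0.083], [-0.0, -0.974, 0.224]]
contact_force: [-0.6, -0.7, -3.5]
width: 0.0133
```

Run:
```python
from tilt import *
np.set_printoptions(precision=4,suppress=True,linewidth=200)
c=cam("wrist");save(c["image"],"w39",3,(100,100,360,300))
s=arm.sense();p=np.array(s["position"]);print(s["time_s"],p,s["contact_force"],s["ft_torque"],np.array(s["ee_rot"])[:,1])
```

```text
23.7167 [0.6104 0.1796 0.0603] [ 0.9964 -0.4856 -3.5448] [0.0448 0.2269 0.0155] [ 0.2227 -0.0189 -0.9747]
```

View pics/w39.png

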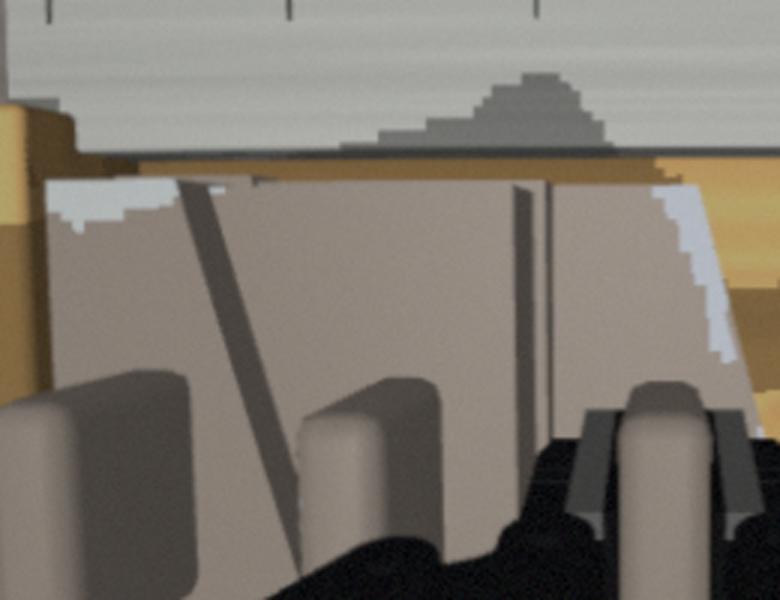

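play_rows(commands=[[[0,0,0,-1.5,0,0,0],[0,0,0,0,0,0,0],[0,0,0,0,0,0,0]]])

```text
time_s: 23.97
position: [0.6119, 0.1794, 0.0596]
ee_rot: [[-0.086, 0.225, 0.971], [-0.996, -0.019, -0.083], [-0.0, -0.974, 0.225]]
contact_force: [0.6, 0.4, -4.1]
width: 0.0128
```

play_rows(commands=[[[0,0,0,-1,0,0,0],[0,0,0,0,0,0,0]]])

```text
time_s: 24.13
position: [0.612, 0.1795, 0.0587]
ee_rot: [[-0.085, 0.225, 0.971], [-0.996, -0.019, -0.083], [-0.001, -0.974, 0.226]]
contact_force: [0.1, -0.1, -4.1]
width: 0.013
```

play_rows(commands=[[[0,0,0,-1.5,0,0,0],[0,0,0,0,0,0,0]]])

```text
time_s: 24.3
position: [0.6122, 0.1796, 0.0586]
ee_rot: [[-0.085, 0.226, 0.97], [-0.996, -0.019, -0.083], [-0.0, -0.974, 0.227]]
contact_force: [-4.1, 0.1, 3.3]
width: 0.013
```

Run:
```python
from tilt import *
np.set_printoptions(precision=4,suppress=True,linewidth=200)
c=cam("wrist");save(c["image"],"w40",3,(100,100,360,300))
c2=cam("scene");save(c2["image"],"s40",7,(330,190,440,275))
s=arm.sense();p=np.array(s["position"]);print(s["time_s"],p,s["contact_force"],s["ft_torque"],np.array(s["ee_rot"])[:,1])
```

```text
24.4 [0.6122 0.1796 0.0586] [-4.1254 -1.2776  5.5256] [-0.1465  0.5479 -0.0866] [ 0.2259 -0.0189 -0.974 ]
```

View pics/s40.png

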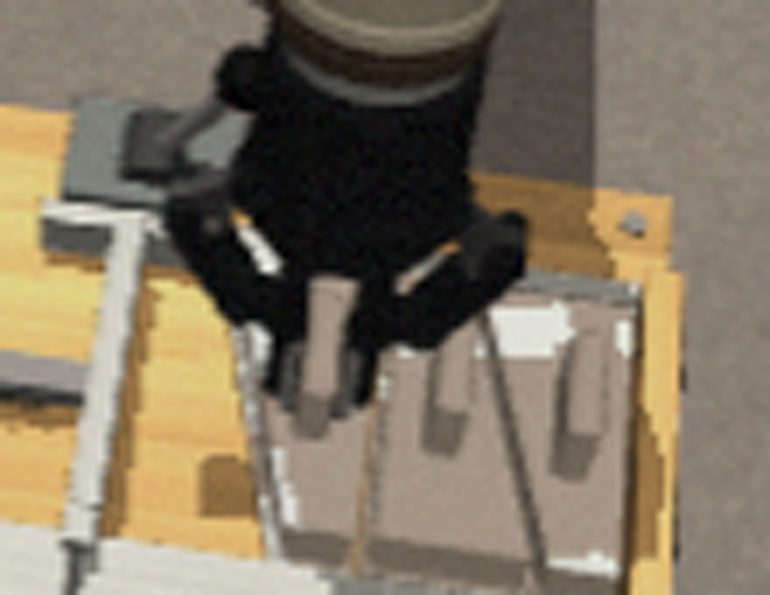

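View pics/w40.png

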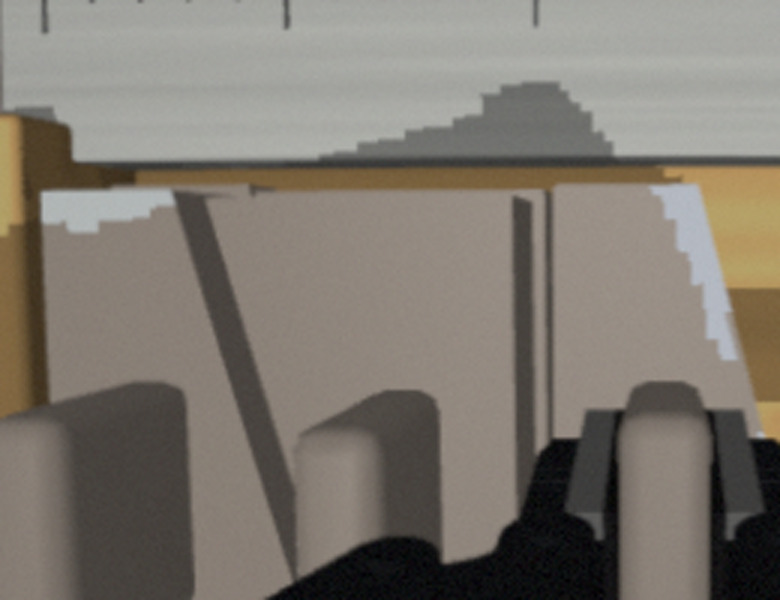

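play_rows(commands=[[[0,0,0,1,-0.2,-2.5,0],[0,0,0,0,-0.2,-2.5,0],[0,0,0,0,0,0,0],[0,0,0,-1,0,0,0],[0,0,0,0,0,0,0]]])

```text
time_s: 24.82
position: [0.6142, 0.1796, 0.06]
ee_rot: [[-0.085, 0.314, 0.946], [-0.996, -0.025, -0.081], [-0.002, -0.949, 0.315]]
contact_force: [-1.6, -0.7, 6.8]
width: 0.0133
```

play_rows(commands=[[[0,0,0,-1.5,0,0,0],[0,0,0,0,0,0,0]]])

```text
time_s: 24.98
position: [0.6152, 0.1796, 0.0592]
ee_rot: [[-0.085, 0.316, 0.945], [-0.996, -0.025, -0.081], [-0.002, -0.948, 0.317]]
contact_force: [1.9, -0.7, 6.3]
width: 0.0133
```

Run:
```python
from tilt import *
np.set_printoptions(precision=4,suppress=True,linewidth=200)
c=cam("wrist");save(c["image"],"w41",3,(100,100,360,300))
c2=cam("scene");save(c2["image"],"s41",7,(330,190,440,275))
s=arm.sense();p=np.array(s["position"]);print(s["time_s"],p,s["contact_force"],s["ft_torque"],np.array(s["ee_rot"])[:,1])
```

```text
25.0833 [0.6152 0.1796 0.0592] [ 1.8685 -1.1882  8.2452] [-0.2109  0.0323  0.0392] [ 0.3158 -0.0252 -0.9485]
```

View pics/s41.png

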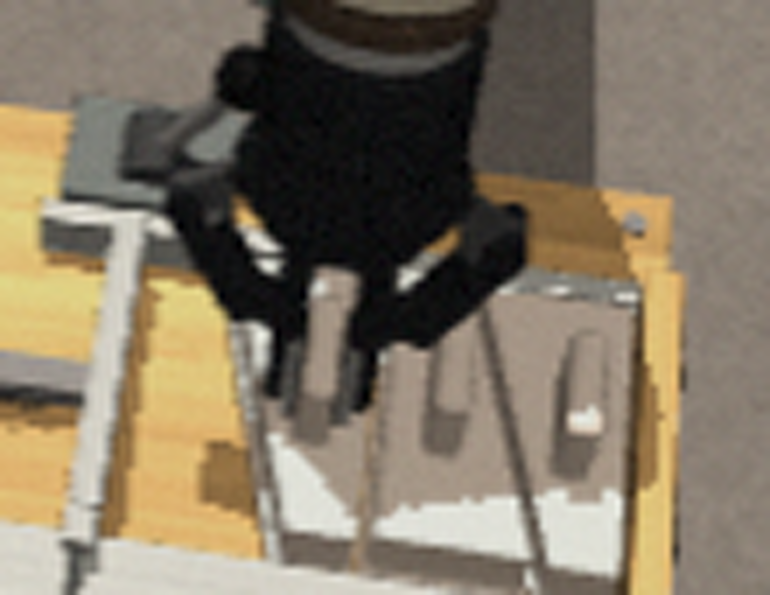

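View pics/w41.png

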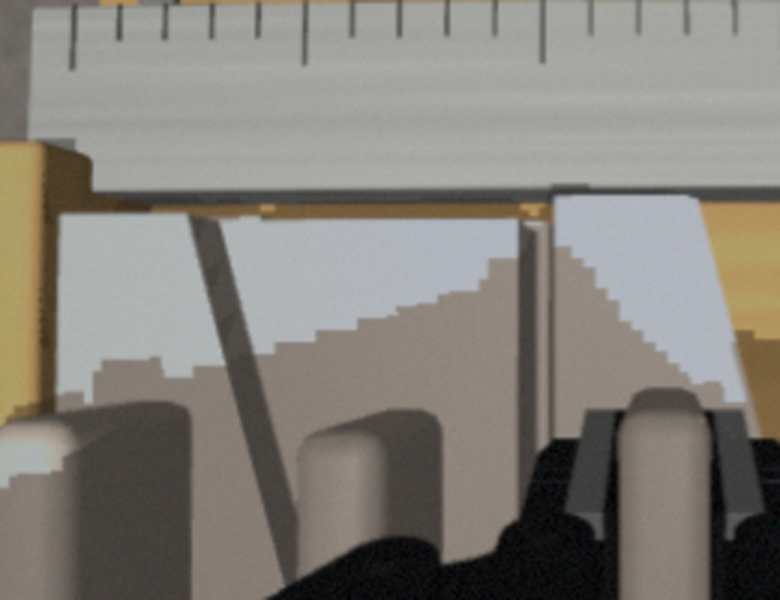

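Contact torque is now near zero, so the dish is resting about flat. Opening the fingers a little.

play_rows(commands=[[[0,0,0,1,0,0,0],[0.28,0,0,0,0,0,0],[0.28,0,0,0,0,0,0],[0.28,0,0,0,0,0,0],[0.28,0,0,0,0,0,0]]])

```text
time_s: 25.5
position: [0.6111, 0.1795, 0.0561]
ee_rot: [[-0.085, 0.308, 0.948], [-0.996, -0.026, -0.081], [-0.001, -0.951, 0.309]]
contact_force: [-0.6, -0.0, -0.0]
width: 0.0238
```

Run:
```python
from tilt import *
np.set_printoptions(precision=4,suppress=True,linewidth=200)
c=cam("wrist");save(c["image"],"w42",3,(100,100,360,300))
c2=cam("scene");save(c2["image"],"s42",7,(330,190,440,275))
s=arm.sense();p=np.array(s["position"]);print(s["time_s"],p,s["contact_force"],s["ft_torque"],s["width"],np.array(s["ee_rot"])[:,1])
```

```text
25.6 [0.6112 0.1796 0.0563] [-0.125  -0.6356 -0.3401] [ 0.0447  0.1528 -0.03  ] 0.02414238435349785 [ 0.308  -0.0256 -0.951 ]
```

View pics/s42.png

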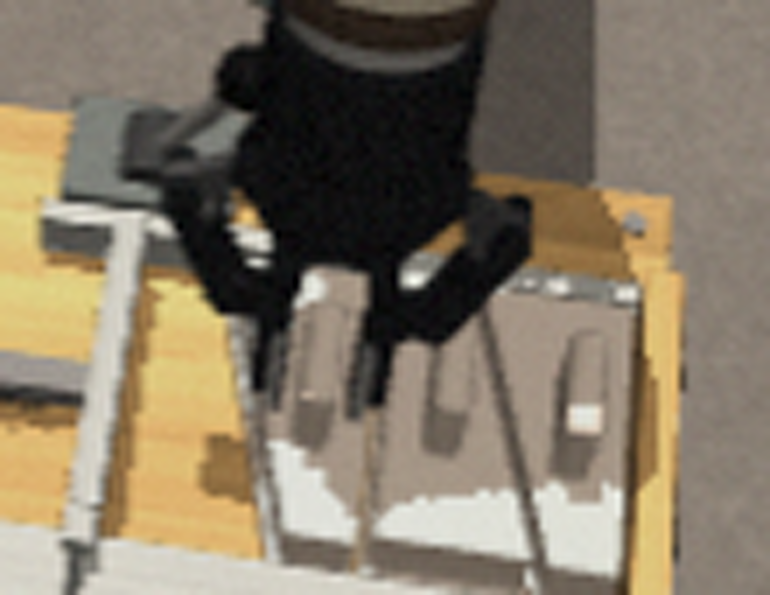

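View pics/w42.png

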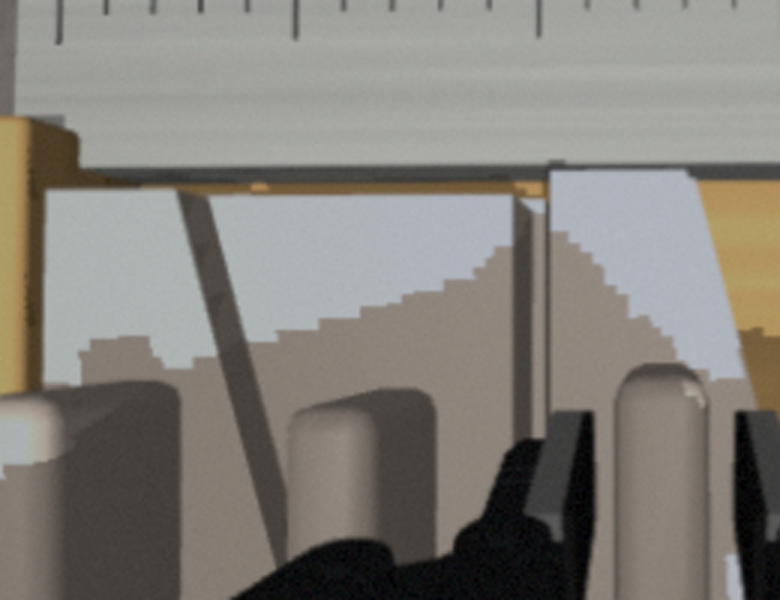

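play_rows(commands=[[[0.28,-6,0.5,18,0,0,0],[0.28,-9,0.8,28,0,0,0],[0.28,-8,0.5,28,0.25,3,0],[0.28,-5,0,25,0.5,6,0],[0.28,10,-10,15,0.5,6,0],[0.28,10,-10,0,0.25,3,0],[0.28,0,0,0,0,0,0],[0.28,0,0,0,0,0,0]]])

```text
time_s: 26.27
position: [0.6042, 0.1608, 0.1702]
ee_rot: [[-0.087, -0.0, 0.996], [-0.996, 0.0, -0.087], [-0.0, -1.0, -0.0]]
contact_force: [-0.2, 0.9, -0.3]
width: 0.0238
```

Run:
```python
from tilt import *
np.set_printoptions(precision=4,suppress=True,linewidth=200)
c=cam("wrist");save(c["image"],"w43")
c2=cam("scene");save(c2["image"],"s43",6,(310,180,440,280))
s=arm.sense();p=np.array(s["position"]);print(s["time_s"],p,s["contact_force"],s["width"],np.array(s["ee_rot"])[:,1],np.degrees(np.arctan2(s["ee_rot"][1][0],s["ee_rot"][0][0])))
```

```text
26.3667 [0.6024 0.1617 0.1695] [-0.6787 -0.5192 -0.4183] 0.024001458919650942 [-0.002   0.0002 -1.    ] -94.89048151101916
```

View pics/w43.png

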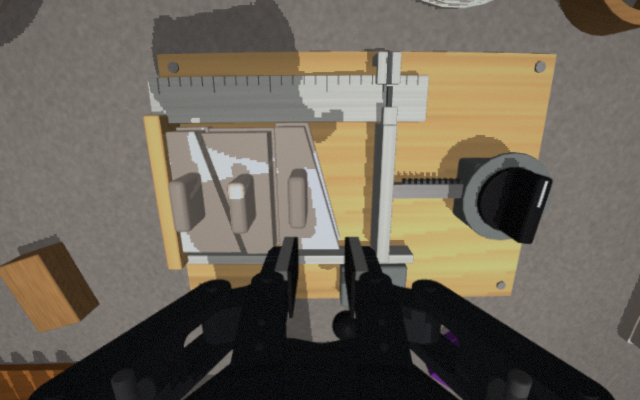

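View pics/s43.png

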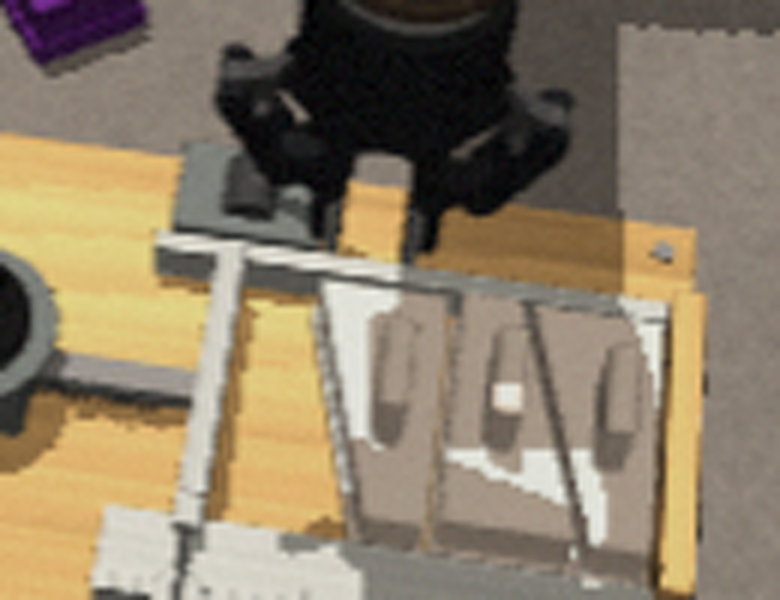

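Run:
```python
from tilt import *
c=cam("wrist");save(c["image"],"w44",4,(230,100,420,280),)
```

```text
(no output)
```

View pics/w44.png

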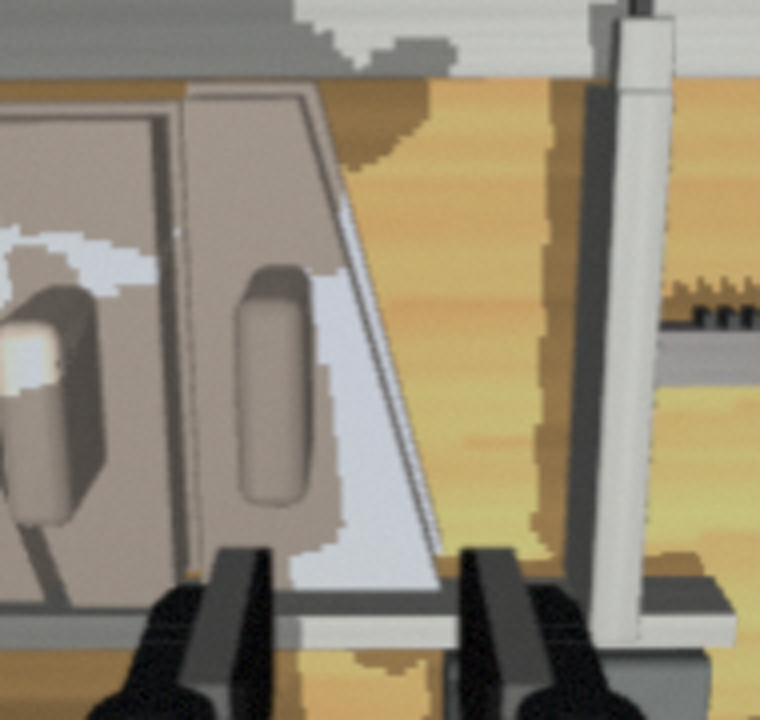

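Run:
```python
from tilt import *
np.set_printoptions(precision=1,suppress=True,linewidth=200)
c=cam("wrist");T=frameT(.5945,.1234,-.084);Ti=np.linalg.inv(T)
f=lambda x,y,z:tf(Ti,plane(c,[[230+x/4,100+y/4]],z))[0]*1000
print("lid nL,nR,wR",f(187,97,.048),f(303,97,.048),f(437,590,.048))
print("handle top",f(270,310,.086),f(275,500,.086))
print("foot slant edge at board",f(345,180,.008),f(442,545,.008))
print("c left edge",f(190,200,.045),f(203,560,.045),"b lid right",f(152,120,.048),f(178,580,.048),"b rim right",f(178,120,.03),f(195,500,.03))
print("fence inner top",f(617,100,.051),f(597,560,.051))
s=arm.sense();print(tf(Ti,s["position"])*1000)
```

```text
lid nL,nR,wR [64.  74.9 48. ] [64.  50.1 48. ] [-51.7  19.6  48. ]
handle top [26.  55.2 86. ] [-13.1  55.1  86. ]
foot slant edge at board [41.6 41.8  8. ] [-57.7  15.8   8. ]
c left edge [41.6 75.6 45. ] [-45.1  76.1  45. ] b lid right [59.2 82.7 48. ] [-49.   81.9  48. ] b rim right [58.  79.8 30. ] [-35.6  79.7  30. ]
fence inner top [ 63.5 -16.5  51. ] [-42.6 -17.9  51. ]
[[  4.4  39.1 169.9]]
```

Dish c lies flat with its middle at about frame (+6, +55) and a gap of 2–3 mm to b. Only about 1.6 mm of slack would be left for d, so I'll nudge c against b by its handle with shut fingers.

play_rows(commands=[[[0,-1,-11,-20,0,0,0],[0,0,0,-30,0,0,0],[0,0,0,-30,0,0,0],[0,0,0,-20,0,0,0],[0,0,0,-12,0,0,0],[0,0,0,0,0,0,0],[0,0,0,0,0,0,0]]])

```text
time_s: 27.05
position: [0.6023, 0.1507, 0.059]
ee_rot: [[-0.085, -0.0, 0.996], [-0.996, 0.0, -0.085], [-0.0, -1.0, -0.0]]
contact_force: [0.2, 0.4, 0.3]
width: -0.0003
```

Run:
```python
from tilt import *
np.set_printoptions(precision=2,suppress=True,linewidth=200)
c=cam("wrist");save(c["image"],"w45",2,(120,90,440,340))
s=arm.sense();Ti=np.linalg.inv(frameT(.5945,.1234,-.084));print(s["time_s"],tf(Ti,s["position"])*1000,s["contact_force"],s["width"])
```

```text
27.1 [[ 6.62 27.92 60.24]] [ 0.18  0.01 -0.08] 3.7526522512457665e-05
```

View pics/w45.png

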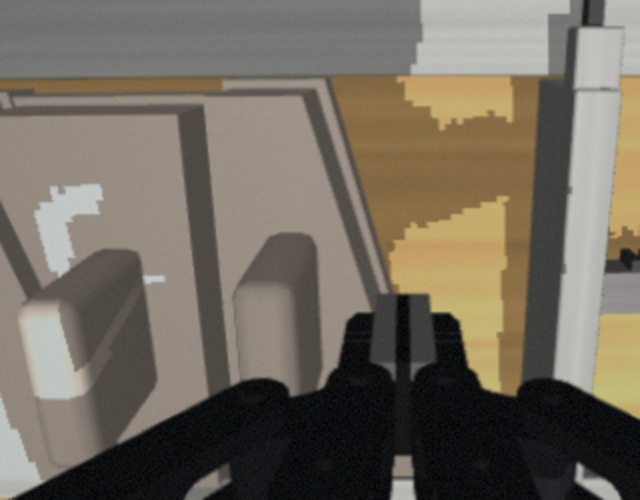

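play_rows(commands=[[[0,0.3,4,-2,0,0,0],[0,0.3,3.5,0,0,0,0],[0,0,0,0,0,0,0]]])

```text
time_s: 27.35
position: [0.6041, 0.1587, 0.058]
ee_rot: [[-0.085, 0.002, 0.996], [-0.996, 0.001, -0.085], [-0.001, -1.0, 0.002]]
contact_force: [-0.1, 0.1, 0.4]
width: 0.0001
```

play_rows(commands=[[[0,0.2,2,0,0,0,0],[0,0,0,0,0,0,0],[0,0,0,0,0,0,0]]])

```text
time_s: 27.6
position: [0.6039, 0.1597, 0.0573]
ee_rot: [[-0.085, 0.001, 0.996], [-0.996, -0.0, -0.085], [0.0, -1.0, 0.001]]
contact_force: [-0.0, -1.5, 1.4]
width: 0.0002
```

Run:
```python
from tilt import *
np.set_printoptions(precision=2,suppress=True,linewidth=200)
c=cam("wrist");save(c["image"],"w46",2,(120,90,440,340))
s=arm.sense();Ti=np.linalg.inv(frameT(.5945,.1234,-.084));print(s["time_s"],tf(Ti,s["position"])*1000,s["contact_force"],s["width"])
```

```text
27.65 [[ 6.3  36.87 57.19]] [-0.2  -1.54  0.55] -0.0002895286295719508
```

View pics/w46.png

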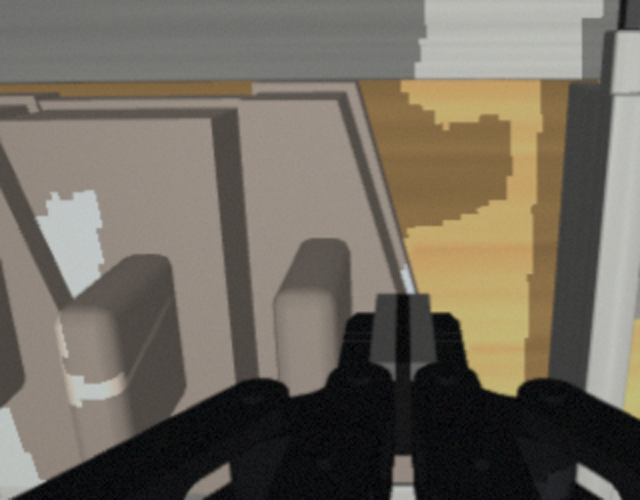

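play_rows(commands=[[[0,0.1,1,0,0,0,0],[0,0,0,0,0,0,0],[0,0,0,0,0,0,0]]])

```text
time_s: 27.9
position: [0.6037, 0.1607, 0.0568]
ee_rot: [[-0.086, 0.0, 0.996], [-0.996, 0.0, -0.086], [-0.0, -1.0, 0.0]]
contact_force: [0.0, -1.9, 1.2]
width: -0.0002
```

play_rows(commands=[[[0,0.1,1,0,0,0,0],[0,0,0,0,0,0,0],[0,0,0,0,0,0,0]]])

```text
time_s: 28.15
position: [0.6037, 0.1618, 0.0568]
ee_rot: [[-0.085, 0.0, 0.996], [-0.996, -0.0, -0.085], [0.0, -1.0, 0.0]]
contact_force: [0.3, -2.2, 1.0]
width: 0.0001
```

play_rows(commands=[[[0,0.1,1,0,0,0,0],[0,0,0,0,0,0,0],[0,0,0,0,0,0,0]]])

```text
time_s: 28.4
position: [0.6038, 0.1629, 0.0569]
ee_rot: [[-0.085, 0.0, 0.996], [-0.996, 0.0, -0.085], [-0.0, -1.0, 0.0]]
contact_force: [0.4, -1.8, 2.5]
width: -0.0001
```

play_rows(commands=[[[0,0.1,1,0,0,0,0],[0,0,0,0,0,0,0],[0,0,0,0,0,0,0]]])

```text
time_s: 28.65
position: [0.6039, 0.1639, 0.0568]
ee_rot: [[-0.085, -0.0, 0.996], [-0.996, 0.0, -0.085], [-0.0, -1.0, -0.0]]
contact_force: [0.8, -2.0, 1.6]
width: -0.0003
```

Run:
```python
from tilt import *
np.set_printoptions(precision=2,suppress=True,linewidth=200)
c=cam("wrist");save(c["image"],"w47",2.4,(120,90,440,340))
s=arm.sense();Ti=np.linalg.inv(frameT(.5945,.1234,-.084));print(s["time_s"],tf(Ti,s["position"])*1000,s["contact_force"],s["width"])
```

```text
28.7 [[ 5.94 41.11 56.78]] [ 0.57 -2.18  1.51] 0.00022035080362749126
```

View pics/w47.png

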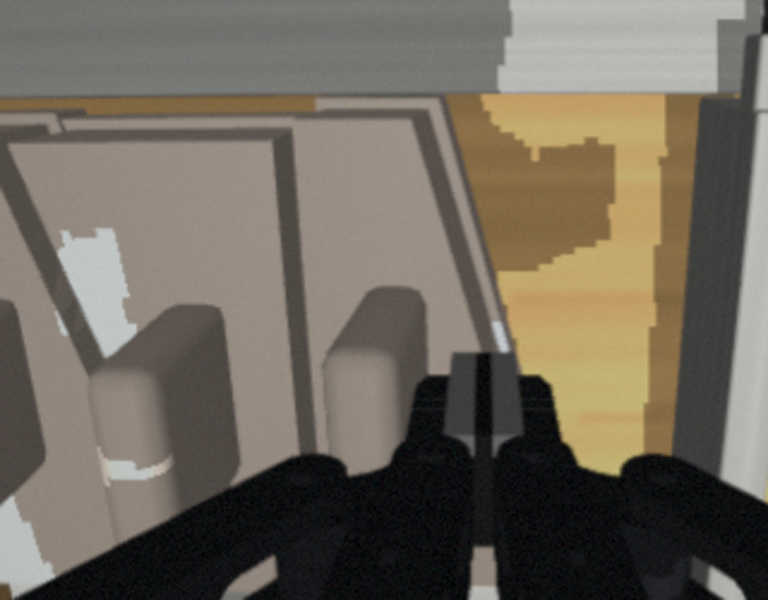

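play_rows(commands=[[[0,0.1,1,0,0,0,0],[0,0,0,0,0,0,0],[0,0,0,0,0,0,0]]])

```text
time_s: 28.95
position: [0.604, 0.1649, 0.0568]
ee_rot: [[-0.085, 0.0, 0.996], [-0.996, 0.0, -0.085], [-0.0, -1.0, 0.0]]
contact_force: [-0.2, -1.4, 1.5]
width: -0.0002
```

play_rows(commands=[[[0,0.1,1,0,0,0,0],[0,0,0,0,0,0,0],[0,0,0,0,0,0,0]]])

```text
time_s: 29.2
position: [0.6041, 0.1659, 0.0568]
ee_rot: [[-0.085, 0.0, 0.996], [-0.996, 0.0, -0.085], [-0.0, -1.0, -0.0]]
contact_force: [-0.8, -2.0, 1.9]
width: 0.0002
```

Run:
```python
from tilt import *
np.set_printoptions(precision=2,suppress=True,linewidth=200)
c=cam("wrist");save(c["image"],"w48",2.4,(120,90,440,340))
s=arm.sense();Ti=np.linalg.inv(frameT(.5945,.1234,-.084));print(s["time_s"],tf(Ti,s["position"])*1000,s["contact_force"],s["width"])
```

```text
29.25 [[ 5.97 43.11 56.78]] [-0.04 -2.16  1.84] 6.599867317837848e-05
```

View pics/w48.png

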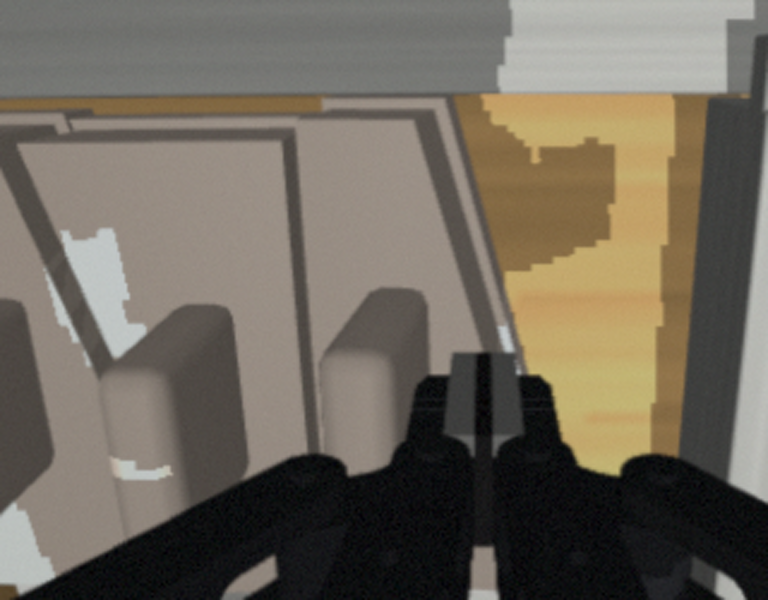

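play_rows(commands=[[[0,-0.5,-6,0,0,0,0],[0,0,0,30,0,0,0],[0,0,0,35,0,0,0],[0,0,0,35,0,0,0],[0,0,0,12,0,0,0],[0,0,0,0,0,0,0],[0,0,0,0,0,0,0]]])

```text
time_s: 29.83
position: [0.6035, 0.1599, 0.1687]
ee_rot: [[-0.085, 0.0, 0.996], [-0.996, 0.001, -0.085], [-0.001, -1.0, 0.0]]
contact_force: [-0.4, 0.1, -0.2]
width: -0.0002
```

Run:
```python
from tilt import *
c=cam("wrist");save(c["image"],"w49",4,(210,100,400,280),)
s=arm.sense();Ti=np.linalg.inv(frameT(.5945,.1234,-.084));print(s["time_s"],tf(Ti,s["position"])*1000,s["contact_force"],s["width"])
```

```text
29.8833 [[  4.9345452   36.90351454 166.96873736]] [-0.08044964 -0.727571   -0.60799333] 3.858953905383605e-05
```

View pics/w49.png

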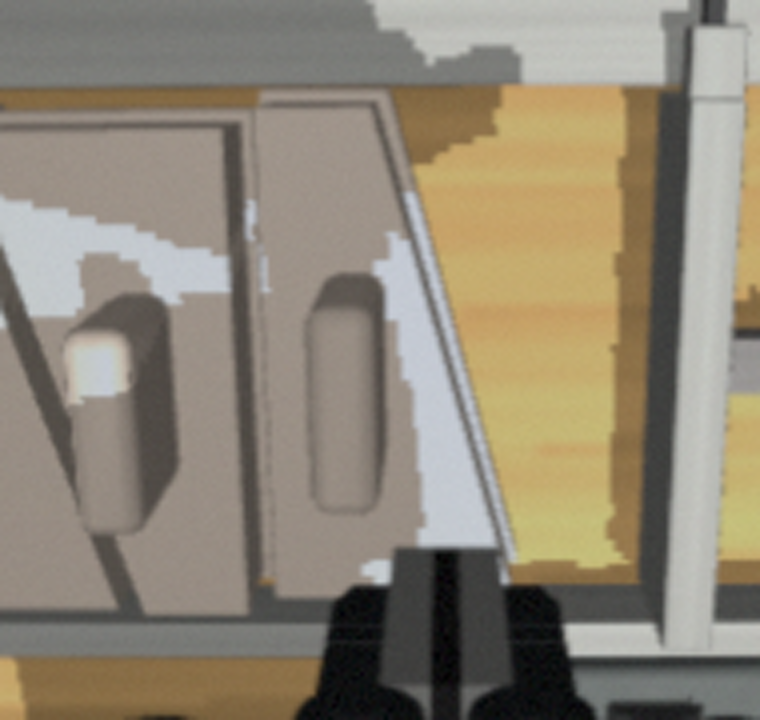

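Run:
```python
from tilt import *
np.set_printoptions(precision=1,suppress=True,linewidth=200)
c=cam("wrist");T=frameT(.5945,.1234,-.084);Ti=np.linalg.inv(T)
f=lambda x,y,z:tf(Ti,plane(c,[[210+x/4,100+y/4]],z))[0]*1000
print("lid nL,nR,wL",f(258,104,.048),f(374,104,.048),f(277,597,.048))
print("handle top",f(342,315,.086),f(345,508,.086))
print("foot slant edge",f(420,190,.008),f(517,560,.008))
print("b lid right",f(224,125,.048),f(249,612,.048),"b handle",f(97,335,.086),f(110,530,.086))
print("fence inner top",f(693,100,.051),f(667,620,.051))
```

```text
lid nL,nR,wL [63.2 74.4 48. ] [63.1 49.8 48. ] [-51.8  75.1  48. ]
handle top [26.1 54.5 86. ] [-13.3  54.9  86. ]
foot slant edge [39.8 41.   8. ] [-60.6  15.2   8. ]
b lid right [58.9 81.9 48. ] [-55.7  82.   48. ] b handle [ 22.3 101.5  86. ] [-18.1 102.4  86. ]
fence inner top [ 64.1 -17.2  51. ] [-56.6 -17.9  51. ]
```

c didn't move (handle still at y = 54.7); it only tipped a little and sat back. b's handle is at y = 102 where tight packing would put it at 106, so the slack lies between a, b and c. I'll push low on c's body instead, with the tool turned 90° so the linkage clears the handles.

play_rows(commands=[[[0,-0.6,-3.5,0,0,0,7],[0,-0.6,-3.5,0,0,0,7],[0,-0.6,-3.5,0,0,0,7],[0,-0.6,-3.5,0,0,0,7],[0,-0.6,-3.5,0,0,0,7],[0,-0.6,-3.5,-6,0,0,7],[0,-0.6,-3.5,-6,0,0,7],[0,-0.6,-3.5,-6,0,0,7],[0,-0.6,-3.5,-6,0,0,7],[0,-0.5,-3.1,-6,0,0,7]]])

```text
time_s: 30.77
position: [0.5959, 0.125, 0.1357]
ee_rot: [[0.91, -0.005, 0.416], [-0.416, 0.0, 0.91], [-0.005, -1.0, -0.002]]
contact_force: [0.2, 0.6, -0.5]
width: 0.0004
```

play_rows(commands=[[[0,0,0,-15,0,0,7],[0,0,0,-15,0,0,7],[0,0,0,-15,0,0,6],[0,0,0,0,0,0,0],[0,0,0,0,0,0,0]]])

```text
time_s: 31.18
position: [0.5955, 0.1252, 0.0911]
ee_rot: [[0.996, -0.006, 0.088], [-0.088, 0.0, 0.996], [-0.006, -1.0, -0.0]]
contact_force: [-1.4, -0.4, 0.1]
width: -0.0
```

Run:
```python
from tilt import *
np.set_printoptions(precision=2,suppress=True,linewidth=200)
c=cam("wrist");save(c["image"],"w50")
s=arm.sense();Ti=np.linalg.inv(frameT(.5945,.1234,-.084));print(s["time_s"],tf(Ti,s["position"])*1000,s["contact_force"],np.degrees(np.arctan2(s["ee_rot"][1][0],s["ee_rot"][0][0])))
```

```text
31.2333 [[ 2.14  2.01 92.67]] [-0.39  0.59  0.04] -5.071761082424775
```

View pics/w50.png

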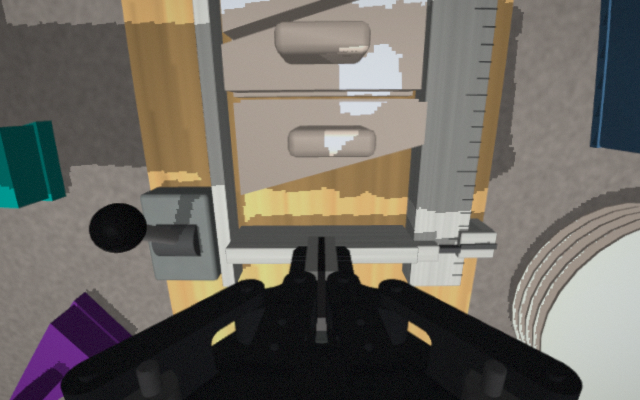

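play_rows(commands=[[[0,0,0,-20,0,0,0],[0,0,0,-20,0,0,0],[0,0,0,-18,0,0,0],[0,0,0,-11,0,0,0],[0,0,0,0,0,0,0],[0,0.7,8,0,0,0,0],[0,0,0,0,0,0,0]]])

```text
time_s: 31.82
position: [0.5997, 0.1345, 0.0264]
ee_rot: [[0.996, 0.003, 0.086], [-0.086, 0.001, 0.996], [0.003, -1.0, 0.001]]
contact_force: [0.2, 0.2, 0.9]
width: 0.0001
```

play_rows(commands=[[[0,0.3,4,0,0,0,0],[0,0,0,0,0,0,0],[0,0,0,0,0,0,0]]])

```text
time_s: 32.07
position: [0.5993, 0.1376, 0.0257]
ee_rot: [[0.996, 0.001, 0.085], [-0.085, 0.0, 0.996], [0.001, -1.0, 0.0]]
contact_force: [0.0, -0.4, -0.8]
width: 0.0
```

Run:
```python
from tilt import *
np.set_printoptions(precision=2,suppress=True,linewidth=200)
c=cam("wrist");save(c["image"],"w51")
s=arm.sense();Ti=np.linalg.inv(frameT(.5945,.1234,-.084));print(s["time_s"],tf(Ti,s["position"])*1000,s["contact_force"],np.degrees(np.arctan2(s["ee_rot"][1][0],s["ee_rot"][0][0])))
```

```text
32.1167 [[ 3.45 14.33 25.51]] [-0.29 -0.72  1.13] -4.890498264335448
```

View pics/w51.png

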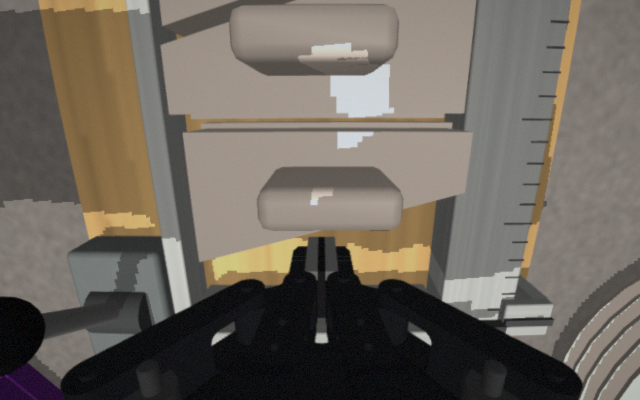

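play_rows(commands=[[[0,0.2,3,0,0,0,0],[0,0,0,0,0,0,0],[0,0.1,1.5,0,0,0,0],[0,0,0,0,0,0,0],[0,0,0,0,0,0,0]]])

```text
time_s: 32.53
position: [0.599, 0.1418, 0.0248]
ee_rot: [[0.996, -0.0, 0.085], [-0.085, -0.0, 0.996], [-0.0, -1.0, -0.0]]
contact_force: [-0.3, -0.1, 0.1]
width: -0.0002
```

play_rows(commands=[[[0,0.1,1.5,0,0,0,0],[0,0,0,0,0,0,0],[0,0,0,0,0,0,0]]])

```text
time_s: 32.78
position: [0.5991, 0.1433, 0.0248]
ee_rot: [[0.996, -0.0, 0.085], [-0.085, -0.0, 0.996], [-0.0, -1.0, -0.0]]
contact_force: [0.1, 0.6, 0.1]
width: 0.0002
```

play_rows(commands=[[[0,0.1,1.5,0,0,0,0],[0,0,0,0,0,0,0],[0,0,0,0,0,0,0]]])

```text
time_s: 33.03
position: [0.5992, 0.1448, 0.0248]
ee_rot: [[0.996, -0.0, 0.085], [-0.085, 0.0, 0.996], [-0.0, -1.0, -0.0]]
contact_force: [-0.8, 0.2, -1.0]
width: 0.0
```

Run:
```python
from tilt import *
np.set_printoptions(precision=2,suppress=True,linewidth=200)
c=cam("wrist");save(c["image"],"w52")
s=arm.sense();Ti=np.linalg.inv(frameT(.5945,.1234,-.084));print(s["time_s"],tf(Ti,s["position"])*1000,s["contact_force"],np.degrees(np.arctan2(s["ee_rot"][1][0],s["ee_rot"][0][0])))
```

```text
33.0833 [[ 2.87 21.69 24.81]] [-0.02 -0.97  0.33] -4.897770946054083
```

View pics/w52.png

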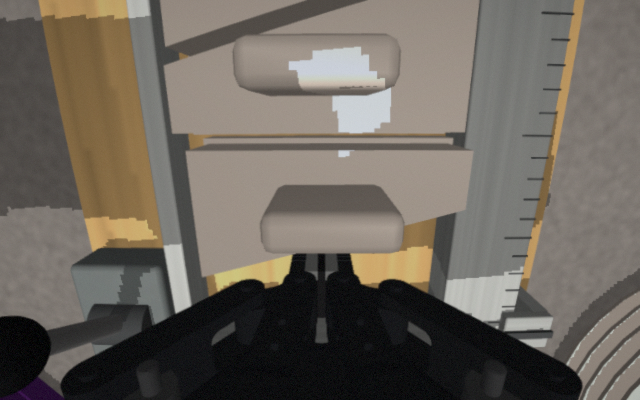

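play_rows(commands=[[[0,0.2,2,0,0,0,0],[0,0,0,0,0,0,0],[0,0.1,1,0,0,0,0],[0,0,0,0,0,0,0]]])

```text
time_s: 33.42
position: [0.5994, 0.1475, 0.0248]
ee_rot: [[0.996, -0.0, 0.085], [-0.085, -0.001, 0.996], [-0.0, -1.0, -0.001]]
contact_force: [-0.6, -2.5, 0.3]
width: -0.0001
```

play_rows(commands=[[[0,0.1,1.5,0,0,0,0],[0,0,0,0,0,0,0],[0,0,0,0,0,0,0]]])

```text
time_s: 33.67
position: [0.5996, 0.1489, 0.0248]
ee_rot: [[0.996, -0.0, 0.085], [-0.085, -0.0, 0.996], [-0.0, -1.0, -0.0]]
contact_force: [0.1, -3.4, 0.7]
width: 0.0002
```

play_rows(commands=[[[0,0.1,1.5,0,0,0,0],[0,0,0,0,0,0,0],[0,0,0,0,0,0,0]]])

```text
time_s: 33.92
position: [0.5997, 0.1501, 0.0248]
ee_rot: [[0.996, -0.0, 0.085], [-0.085, -0.001, 0.996], [-0.0, -1.0, -0.001]]
contact_force: [-0.9, -4.2, 0.9]
width: -0.0002
```

Run:
```python
from tilt import *
np.set_printoptions(precision=2,suppress=True,linewidth=200)
c=cam("wrist");save(c["image"],"w53")
s=arm.sense();Ti=np.linalg.inv(frameT(.5945,.1234,-.084));print(s["time_s"],tf(Ti,s["position"])*1000,s["contact_force"],np.degrees(np.arctan2(s["ee_rot"][1][0],s["ee_rot"][0][0])))
```

```text
33.9667 [[ 2.92 27.06 24.82]] [-0.3  -4.62  0.43] -4.896306410495514
```

View pics/w53.png

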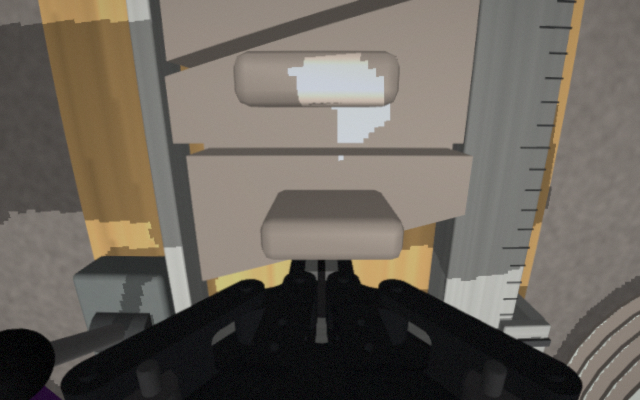

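The b–c gap is closed and the force is about 4.5 N. A little more to close a–b.

play_rows(commands=[[[0,0.1,1.5,0,0,0,0],[0,0,0,0,0,0,0],[0,0,0,0,0,0,0]]])

```text
time_s: 34.22
position: [0.5997, 0.1513, 0.0248]
ee_rot: [[0.996, -0.001, 0.085], [-0.085, -0.002, 0.996], [-0.0, -1.0, -0.002]]
contact_force: [-0.8, -5.8, 1.0]
width: 0.0003
```

play_rows(commands=[[[0,0.1,1.5,0,0,0,0],[0,0,0,0,0,0,0],[0,0,0,0,0,0,0]]])

```text
time_s: 34.47
position: [0.5999, 0.1516, 0.0249]
ee_rot: [[0.996, -0.001, 0.085], [-0.085, -0.004, 0.996], [-0.001, -1.0, -0.004]]
contact_force: [-1.2, -11.9, 2.9]
width: 0.0003
```

play_rows(commands=[[[0,-0.8,-12,0,0,0,0],[0,-1,-12,0,0,0,0],[0,0,0,38,0,0,0],[0,0,0,38,0,0,-6],[0,0,0,38,0,0,-7],[0,0,0,20,0,0,-7],[0.5,0,0,0,0,0,0],[0.5,0,0,0,0,0,0]]])

```text
time_s: 35.13
position: [0.5991, 0.1295, 0.1604]
ee_rot: [[0.907, 0.003, 0.42], [-0.42, 0.001, 0.907], [0.003, -1.0, 0.002]]
contact_force: [-0.8, -0.4, -0.8]
width: 0.0232
```

Run:
```python
from tilt import *
np.set_printoptions(precision=2,suppress=True,linewidth=200)
c=cam("wrist");save(c["image"],"w54",3,(180,40,440,240))
s=arm.sense();Ti=np.linalg.inv(frameT(.5945,.1234,-.084));print(s["time_s"],s["position"],tf(Ti,s["position"])*1000,s["contact_force"],np.degrees(np.arctan2(s["ee_rot"][1][0],s["ee_rot"][0][0])))
```

```text
35.1833 [0.6  0.13 0.16] [[  2.71   6.38 158.29]] [-0.26 -0.07 -1.09] -24.834165466433983
```

View pics/w54.png

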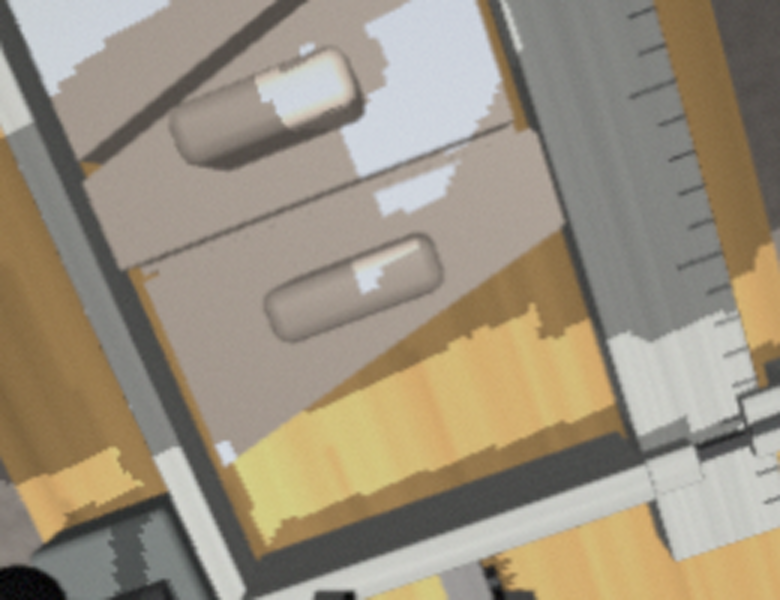

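Run:
```python
from tilt import *
np.set_printoptions(precision=1,suppress=True,linewidth=200)
c=cam("wrist");T=frameT(.5945,.1234,-.084);Ti=np.linalg.inv(T)
f=lambda x,y,z:tf(Ti,plane(c,[[180+x/3,40+y/3]],z))[0]*1000
print("c lid wL,nL,nR,wR",f(133,270,.048),f(535,135,.048),f(563,225,.048),f(225,460,.048))
print("c handle",f(285,320,.086),f(420,260,.086))
print("b handle",f(190,135,.086),f(345,85,.086))
print("fence top",f(250,595,.051),f(650,465,.051))
print("board near fence foot",f(262,555,.012),f(620,432,.012))
```

```text
c lid wL,nL,nR,wR [-53.   84.2  48. ] [61.8 79.5 48. ] [61.7 54.9 48. ] [-50.8  25.5  48. ]
c handle [-11.8  59.3  86. ] [23.  61.4 86. ]
b handle [-16.1 105.1  86. ] [ 20.4 102.8  86. ]
fence top [-59.8 -15.3  51. ] [ 64.7 -17.3  51. ]
board near fence foot [-63.7 -16.7  12. ] [ 64.2 -17.   12. ]
```

Now c is at about (5, 60), leaving roughly 6–7 mm of slack for d. Going to look at the second white dish.

play_rows(commands=[[[0.5,-20,-30.5,4,0,0,-7],[0.5,-20,-30.5,4,0,0,-7],[0.5,-20,-30.5,4,0,0,-7],[0.5,-20,-30.5,4,0,0,-7],[0.5,-20,-30.5,4,0,0,-7],[0.5,-20,-30.5,4,0,0,-7],[0.5,-20,-30.5,4,0,0,-7],[0.5,-20,-30.5,4,0,0,-7],[0.5,-20,-30.5,4,0,0,-7],[0.5,-20,-30.5,4,0,0,-7]]])

```text
time_s: 36.07
position: [0.396, -0.1756, 0.1969]
ee_rot: [[-0.09, -0.003, 0.996], [-0.996, 0.003, -0.09], [-0.003, -1.0, -0.003]]
contact_force: [1.2, -1.2, 0.2]
width: 0.0431
```

play_rows(commands=[[[0.5,-20,-30.5,0,0,0,-7],[0.5,-20,-30,0,0,0,-5],[0.5,0,0,0,0,0,0],[0.5,0,0,0,0,0,0]]])

```text
time_s: 36.4
position: [0.3567, -0.2361, 0.1971]
ee_rot: [[-0.293, -0.002, 0.956], [-0.956, 0.003, -0.293], [-0.002, -1.0, -0.003]]
contact_force: [1.1, 1.1, 0.3]
width: 0.0427
```

Run:
```python
from tilt import *
np.set_printoptions(precision=4,suppress=True,linewidth=200)
c=cam("wrist");save(c["image"],"w55")
s=arm.sense();print(s["time_s"],s["position"],s["contact_force"],np.degrees(np.arctan2(s["ee_rot"][1][0],s["ee_rot"][0][0])))
```

```text
36.45 [ 0.3574 -0.2351  0.1972] [-0.3695  0.8609 -0.2813] -106.910728659738
```

View pics/w55.png

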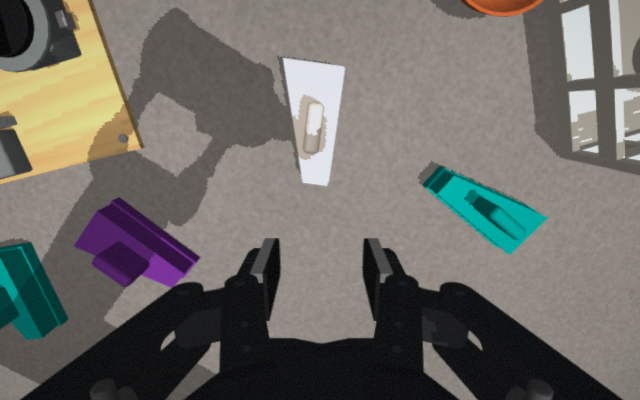

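Run:
```python
from tilt import *
c=cam("wrist");save(c["image"],"w56",4,(265,45,365,195))
```

```text
(no output)
```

View pics/w56.png

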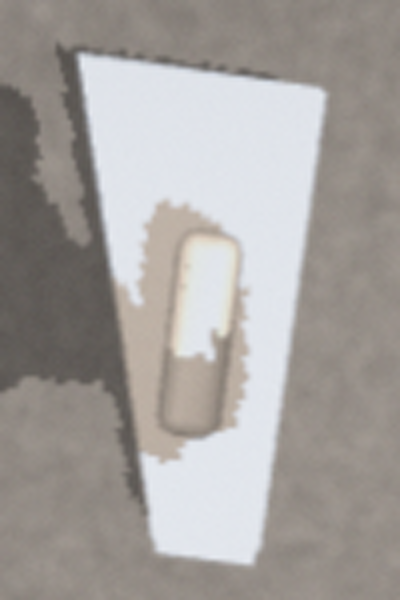

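Run:
```python
from dish import *
np.set_printoptions(precision=4,suppress=True)
c=cam("wrist")
uv=np.array([[255,565],[155,552],[80,53],[326,92]])/4+[265,45]-.4
for ins in(0.0015,.003):
    x,r=dfit(c,uv,ins=ins,x0=(.42,-.24,2.9)); print(ins,x,np.degrees(x[2]),r)
h=np.array([[212,238],[190,432],[200,335]])/4+[265,45]-.4
H=plane(c,h,.078);print("handle",H,np.degrees(np.arctan2(*(H[1]-H[0])[[1,0]])))
s=arm.sense();print(s["position"],np.degrees(np.arctan2(s["ee_rot"][1][0],s["ee_rot"][0][0])))
```

```text
0.0015 [ 0.4123 -0.2471  2.7111] 155.33367267472102 [ 0.5017  1.4887 -0.7031  1.2355 -0.6805 -0.8286  0.8671 -1.3419]
0.003 [ 0.4126 -0.2471  2.7098] 155.25889152697138 [-0.849  -0.4055  0.6614 -0.3309  1.1161  0.7504 -0.9502 -0.2148]
handle [[ 0.4315 -0.2554  0.078 ]
 [ 0.3941 -0.239   0.078 ]
 [ 0.4132 -0.2472  0.078 ]] 156.27121216279417
[ 0.3582 -0.2344  0.1977] -106.7632970794535
```

play_rows(commands=[[[0.5,18,-4,-18,0,0,-4],[0.5,18,-4,-18,0,0,-3.7],[0.5,19,-4.3,-18,0,0,0],[0.5,0,0,-17,0,0,0],[0.5,0,0,0,0,0,0],[0.5,0,0,0,0,0,0]]])

```text
time_s: 37.05
position: [0.4129, -0.246, 0.1267]
ee_rot: [[-0.414, -0.002, 0.91], [-0.91, 0.003, -0.414], [-0.002, -1.0, -0.003]]
contact_force: [-0.1, -1.2, 0.3]
width: 0.0426
```

Run:
```python
from tilt import *
np.set_printoptions(precision=4,suppress=True,linewidth=200)
c=cam("wrist");save(c["image"],"w57",4,(265,115,375,285))
s=arm.sense();print(s["time_s"],s["position"],np.degrees(np.arctan2(s["ee_rot"][1][0],s["ee_rot"][0][0])))
```

```text
37.1 [ 0.4133 -0.247   0.1279] -114.4726012765396
```

View pics/w57.png

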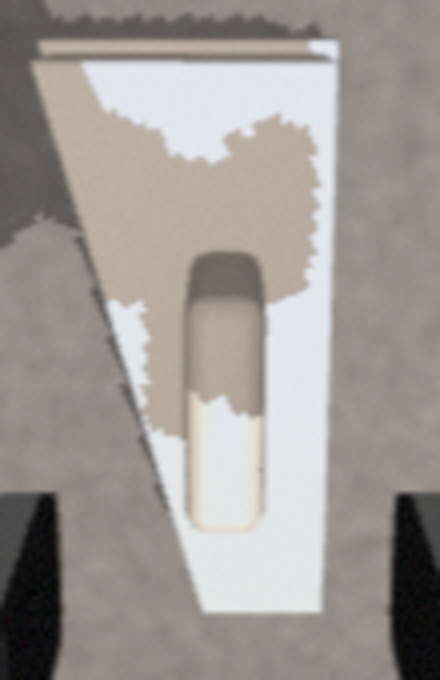

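Run:
```python
from tilt import *
np.set_printoptions(precision=1,suppress=True,linewidth=200)
c=cam("wrist");s=arm.sense();E=np.array(s["ee_rot"]);p=np.array(s["position"])
q=lambda u,v,z:(E.T@(plane(c,[[265+u/4-.4,115+v/4-.4]],z)[0]-p))*1000
print("lid wideL wideR narR narL",q(32,62,.04),q(337,62,.04),q(322,612,.04),q(203,612,.04))
print("rim wide",q(40,40,.03),q(338,40,.03),"handle top",q(226,300,.078),q(226,530,.078),"handle base front",q(226,255,.04))
```

```text
lid wideL wideR narR narL [-35.3  88.7  57.1] [21.9 88.7 57.1] [ 21.8  88.6 -58.5] [ -3.8  88.6 -58.5]
rim wide [-35.2  98.7  60.6] [22.9 98.8 60.6] handle top [ 1.  50.7 21.1] [  1.1  50.7 -20.6] handle base front [ 1.1 88.7 20. ]
```

Dish d: handle at tool x = +1 mm, middle within 1 mm, edges parallel. Descend and grip with more force this time.

play_rows(commands=[[[0.5,-0.4,-0.9,-30,0,0,0],[0.5,0,0,-30,0,0,0],[0.5,0,0,-20,0,0,0],[0.5,0,0,-1,0,0,0],[0.5,0,0,0,0,0,0],[0,0,0,0,0,0,0],[0,0,0,0,0,0,0],[0,0,0,0,0,0,0],[0,0,0,0,0,0,0],[0,0,0,0,0,0,0]]], grip_force=80)

```text
time_s: 37.98
position: [0.4137, -0.2499, 0.0485]
ee_rot: [[-0.416, 0.002, 0.909], [-0.909, -0.002, -0.416], [0.001, -1.0, 0.003]]
contact_force: [-0.8, 2.3, 6.4]
width: 0.0128
```

play_rows(commands=[[[0,0,0,5,0,0,0],[0,0,0,10,0,0,0],[0,0,0,20,0,0,0],[0,0,0,35,0,0,0],[0,0,0,35,0,0,0],[0,0,0,25,0,0,0],[0,0,0,0,0,0,0]]])

```text
time_s: 38.57
position: [0.4153, -0.2517, 0.1837]
ee_rot: [[-0.416, 0.008, 0.909], [-0.909, -0.008, -0.416], [0.004, -1.0, 0.011]]
contact_force: [1.5, -1.2, -2.4]
width: 0.0126
```

Run:
```python
from tilt import *
np.set_printoptions(precision=4,suppress=True,linewidth=200)
c=cam("wrist");save(c["image"],"w58",3,(240,110,400,350))
s=arm.sense();print(s["time_s"],s["position"],s["contact_force"],s["width"],np.degrees(np.arctan2(s["ee_rot"][1][0],s["ee_rot"][0][0])))
```

```text
38.6167 [ 0.4142 -0.2505  0.1804] [ 0.4768  0.5983 -3.2339] 0.012835898600547107 -114.60033716196222
```

View pics/w58.png

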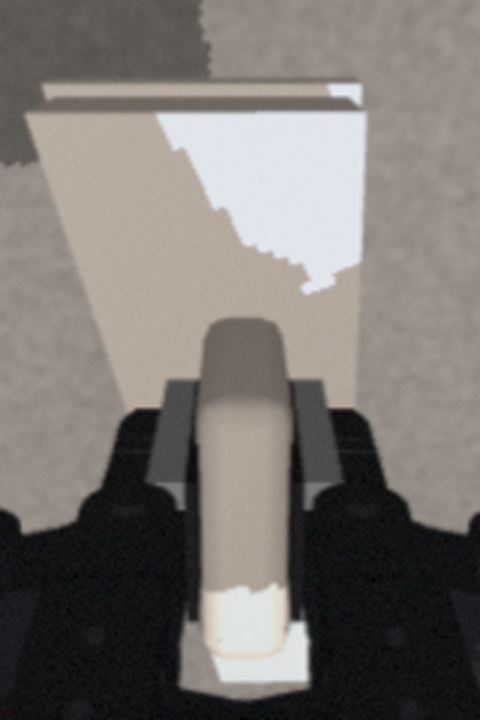

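Run:
```python
from tilt import *
np.set_printoptions(precision=1,suppress=True,linewidth=200)
c=cam("wrist");s=arm.sense()
print(toolpt(c,[[240+27/3-.4,110+113/3-.4],[240+366/3-.4,110+113/3-.4],[240+356/3,110+400/3]],.0085,s)*1000)
print(toolpt(c,[[240+245/3,110+322/3]],.0095,s)*1000)
```

```text
[[-34.7   8.5  56.1]
 [ 22.8   8.5  56.1]
 [ 23.2   8.5   2.8]]
[[ 2.5  9.5 17.9]]
```

play_rows(commands=[[[0,6,13,0,0,0,1],[0,13,28,0,0,0,2],[0,17,35.5,0,0,0,2],[0,17,35.5,0,0,0,2],[0,17,35.5,0,0,0,2],[0,17,35.5,0,0,0,2],[0,17,35.5,0,0,0,2],[0,17,35.5,0,0,0,2],[0,17,35.5,0,0,0,2],[0,17,35.5,0,0,0,2]]])

```text
time_s: 39.5
position: [0.5663, 0.0781, 0.1739]
ee_rot: [[-0.096, -0.005, 0.995], [-0.995, 0.0, -0.096], [0.0, -1.0, -0.005]]
contact_force: [1.5, -0.0, -2.2]
width: 0.0127
```

play_rows(commands=[[[0,15,32,0,0,0,0.7],[0,10,20,0,0,0,0],[0,3,7,0,0,0,0],[0,0,0,0,0,0,0],[0,0,0,0,0,0,0],[0,0,0,0,0,0,0]]])

```text
time_s: 40.0
position: [0.5947, 0.1337, 0.1756]
ee_rot: [[-0.087, -0.002, 0.996], [-0.996, -0.001, -0.087], [0.001, -1.0, -0.002]]
contact_force: [0.3, 0.0, -2.9]
width: 0.013
```

Run:
```python
from tilt import *
np.set_printoptions(precision=4,suppress=True,linewidth=200)
c=cam("wrist");save(c["image"],"w59");save(c["image"],"w59z",4,(210,100,400,250))
s=arm.sense();Ti=np.linalg.inv(frameT(.5945,.1234,-.084));print(s["time_s"],s["position"],tf(Ti,s["position"])*1000,s["contact_force"],np.degrees(np.arctan2(s["ee_rot"][1][0],s["ee_rot"][0][0])),np.array(s["ee_rot"])[:,1])
```

```text
40.05 [0.5949 0.1336 0.1761] [[ -0.4522  10.1649 176.0625]] [ 0.1225 -0.5508 -2.7566] -94.99477597366001 [-0.0017 -0.0004 -1.    ]
```

View pics/w59.png

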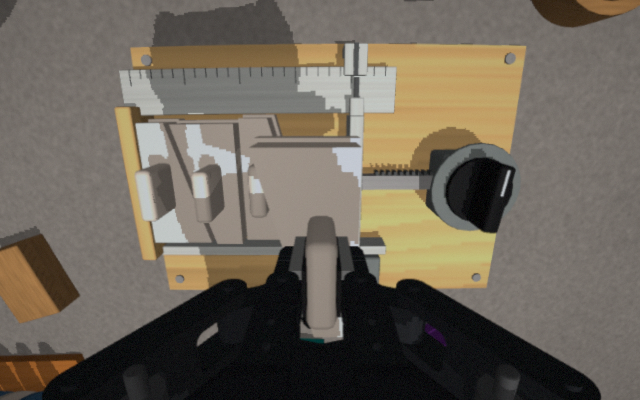

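View pics/w59z.png

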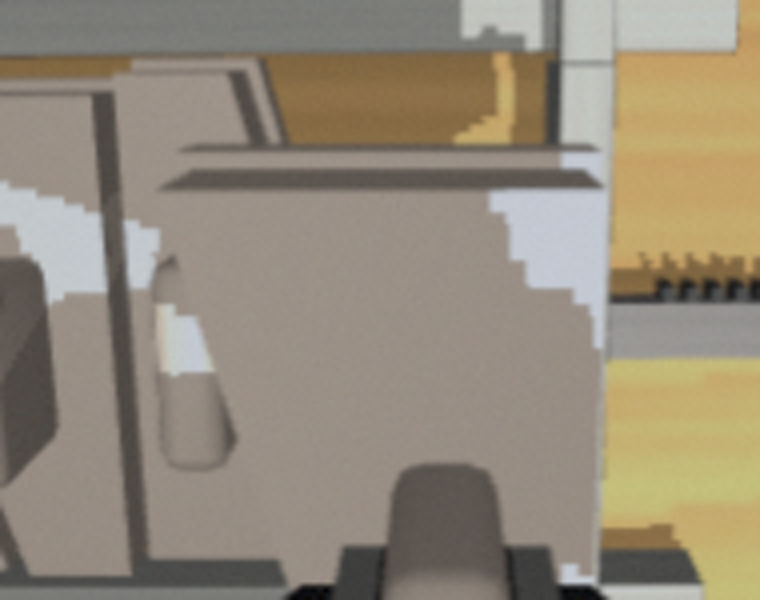

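Run:
```python
from tilt import *
np.set_printoptions(precision=1,suppress=True,linewidth=200)
c=cam("wrist");T=frameT(.5945,.1234,-.084);Ti=np.linalg.inv(T)
f=lambda x,y,z:tf(Ti,plane(c,[[210+x/4-.4,100+y/4-.4]],z))[0]*1000
print("c lid nL nR",f(113,72,.048),f(237,72,.048),"c rim nR",f(262,60,.036))
print("fence inner top",f(560,65,.051),f(557,20,.051),"fence outer",f(613,65,.051))
print("fence inner foot",f(545,140,.012))
print("d lid wL wR",f(163,187,.1676),f(603,187,.1676), "square side lower",f(598,540,.1676),"rim",f(185,149,.155),f(600,149,.155))
print("b lid right",f(95,95,.048),f(133,570,.048),"c lid left wide?",f(150,570,.048))
print("c handle rear",f(193,465,.086))
```

```text
c lid nL nR [64.9 80.6 48. ] [64.7 53.5 48. ] c rim nR [67.  49.7 36. ]
fence inner top [ 66.  -16.6  51. ] [ 75.3 -15.7  51. ] fence outer [ 65.9 -28.   51. ]
fence inner foot [ 46.8 -16.8  12. ]
d lid wL wR [ 54.3  43.5 167.6] [ 54.  -11.3 167.6] square side lower [  6.4 -12.3 167.6] rim [ 57.8  43.1 155. ] [ 57.6 -12.4 155. ]
b lid right [60. 85. 48.] [-53.6  85.3  48. ] c lid left wide? [-53.6  81.1  48. ]
c handle rear [-12.3  60.2  86. ]
```

Window for d is y = 6.2 to 12.2 mm, and d is at about 8.5. Shift +5.4 mm in x and +0.7 mm in frame y, then lower to just above the fence.

play_rows(commands=[[[0,5.4,0.3,-10,0,0,0],[0,0,0,-20,0,0,0],[0,0,0,-20,0,0,0],[0,0,0,-10,0,0,0],[0,0,0,0,0,0,0],[0,0,0,0,0,0,0],[0,0,0,0,0,0,0]]])

```text
time_s: 40.68
position: [0.602, 0.1352, 0.118]
ee_rot: [[-0.086, 0.002, 0.996], [-0.996, 0.0, -0.086], [-0.0, -1.0, 0.002]]
contact_force: [-0.0, -0.0, -2.7]
width: 0.0131
```

Run:
```python
from tilt import *
np.set_printoptions(precision=4,suppress=True,linewidth=200)
c=cam("wrist");save(c["image"],"w60z",4,(210,90,400,260))
c2=cam("scene");save(c2["image"],"s60",6,(310,190,440,285))
s=arm.sense();Ti=np.linalg.inv(frameT(.5945,.1234,-.084));print(s["time_s"],s["position"],tf(Ti,s["position"])*1000,s["contact_force"],np.degrees(np.arctan2(s["ee_rot"][1][0],s["ee_rot"][0][0])),np.array(s["ee_rot"])[:,1])
```

```text
40.7833 [0.6023 0.1353 0.1185] [[  6.7564  12.5097 118.4823]] [-0.1887  0.6164 -2.9413] -94.90912945245704 [ 0.003   0.0003 -1.    ]
```

View pics/w60z.png

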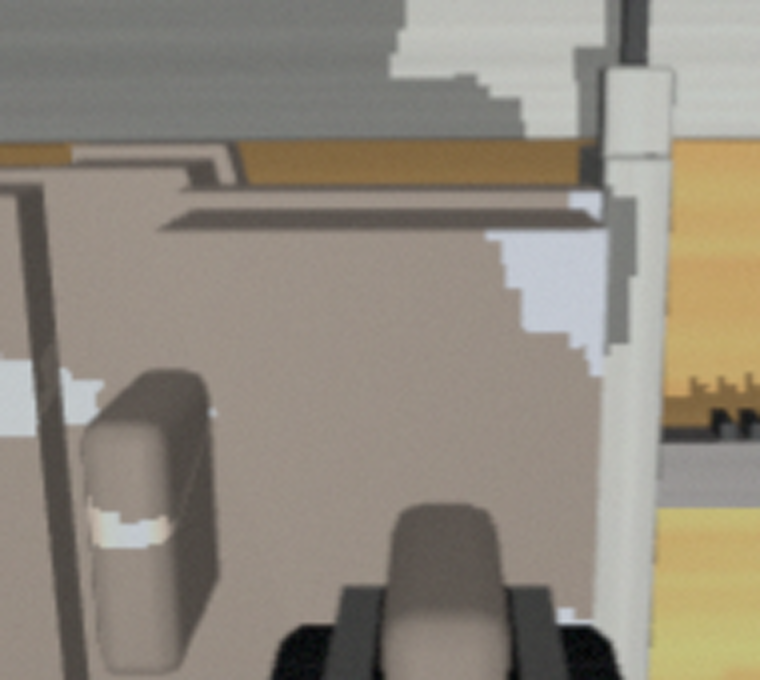

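View pics/s60.png

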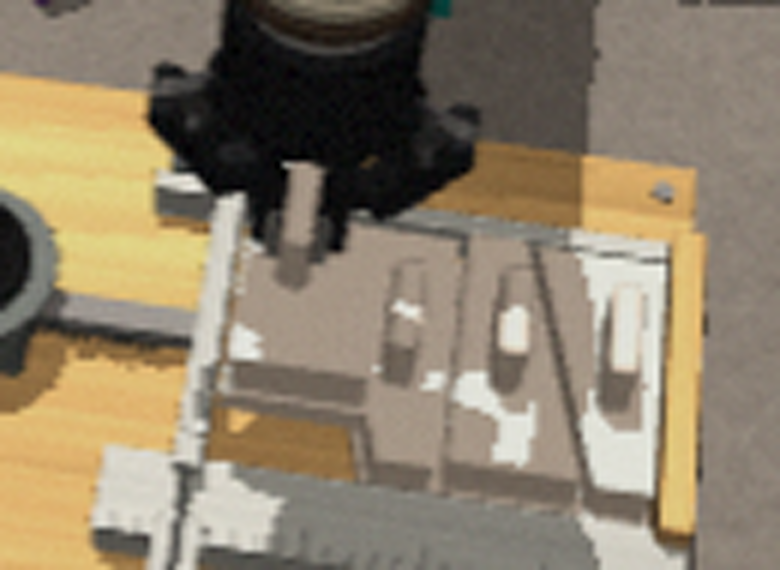

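Run:
```python
from tilt import *
np.set_printoptions(precision=1,suppress=True,linewidth=200)
c=cam("wrist");T=frameT(.5945,.1234,-.084);Ti=np.linalg.inv(T)
f=lambda x,y,z:tf(Ti,plane(c,[[210+x/4-.4,90+y/4-.4]],z))[0]*1000
s=arm.sense();print(tf(Ti,s["position"])*1000)
print("c lid nR",f(188,165,.048),"c rim nR",f(218,145,.036))
print("fence inner top",f(605,158,.051),"outer",f(668,158,.051))
print("d lid wL wR",f(162,229,.110),f(606,229,.110), f(596,600,.110))
print("rail inner",f(400,138,.032))
print("c handle top rear",f(140,672,.086),f(127,430,.086))
print("b lid right",f(20,185,.048),f(62,672,.048))
```

```text
[[  6.6  12.5 118.3]]
c lid nR [64.9 55.4 48. ] c rim nR [67.7 52.2 36. ]
fence inner top [ 66.1 -16.6  51. ] outer [ 66.1 -27.4  51. ]
d lid wL wR [ 61.2  46.2 110. ] [ 61.   -9.3 110. ] [ 10.7  -9.8 110. ]
rail inner [68.6 19.1 32. ]
c handle top rear [-12.7  60.2  86. ] [28.  59.1 86. ]
b lid right [61.7 85.2 48. ] [-32.7  86.4  48. ]
```

play_rows(commands=[[[0,-1,-1,-10,0,0,0],[0,0,0,-12,0,0,0],[0,0,0,-8,0,0,0],[0,0,0,0,0,0,0],[0,0,0,0,0,0,0]]])

```text
time_s: 41.25
position: [0.599, 0.1343, 0.0852]
ee_rot: [[-0.086, -0.003, 0.996], [-0.996, 0.0, -0.086], [0.0, -1.0, -0.003]]
contact_force: [0.3, 1.2, -4.1]
width: 0.0127
```

Run:
```python
from tilt import *
np.set_printoptions(precision=4,suppress=True,linewidth=200)
c=cam("wrist");save(c["image"],"w61z",4,(210,90,400,260))
s=arm.sense();Ti=np.linalg.inv(frameT(.5945,.1234,-.084));print(s["time_s"],s["position"],tf(Ti,s["position"])*1000,s["contact_force"],np.array(s["ee_rot"])[:,1])
```

```text
41.3 [0.5998 0.1343 0.0862] [[ 4.3154 11.3285 86.2027]] [ 0.1344  0.0625 -3.1266] [-0.001   0.0001 -1.    ]
```

View pics/w61z.png

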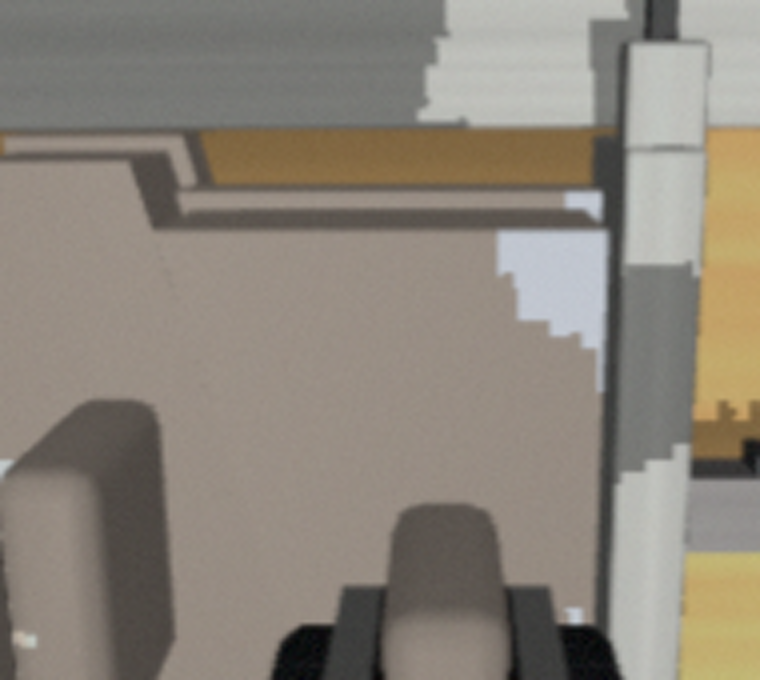

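play_rows(commands=[[[0,0,0,-8,0,0,0],[0,0,0,-8,0,0,0],[0,0,0,-6,0,0,0],[0,0,0,0,0,0,0],[0,0,0,0,0,0,0]]])

```text
time_s: 41.72
position: [0.5994, 0.1343, 0.0639]
ee_rot: [[-0.085, -0.002, 0.996], [-0.996, 0.0, -0.085], [-0.0, -1.0, -0.002]]
contact_force: [-0.5, 0.0, -3.9]
width: 0.0129
```

play_rows(commands=[[[0,0,0,-3,0,0,0],[0,0,0,0,0,0,0],[0,0,0,0,0,0,0]]])

```text
time_s: 41.97
position: [0.6001, 0.1343, 0.0619]
ee_rot: [[-0.085, 0.0, 0.996], [-0.996, 0.0, -0.085], [-0.0, -1.0, 0.0]]
contact_force: [0.8, 0.4, -3.1]
width: 0.0126
```

play_rows(commands=[[[0,0,0,-2,0,0,0],[0,0,0,0,0,0,0],[0,0,0,0,0,0,0]]])

```text
time_s: 42.22
position: [0.6, 0.1343, 0.0598]
ee_rot: [[-0.086, -0.0, 0.996], [-0.996, 0.0, -0.086], [-0.0, -1.0, -0.0]]
contact_force: [-0.1, 0.7, -3.9]
width: 0.0126
```

play_rows(commands=[[[0,0,0,-2,0,0,0],[0,0,0,0,0,0,0],[0,0,0,0,0,0,0]]])

```text
time_s: 42.47
position: [0.5999, 0.1343, 0.0576]
ee_rot: [[-0.085, -0.0, 0.996], [-0.996, 0.0, -0.085], [-0.0, -1.0, -0.0]]
contact_force: [0.4, -0.2, -3.5]
width: 0.0127
```

Run:
```python
from tilt import *
np.set_printoptions(precision=4,suppress=True,linewidth=200)
c=cam("wrist");save(c["image"],"w62")
s=arm.sense();Ti=np.linalg.inv(frameT(.5945,.1234,-.084));print(s["time_s"],s["position"],tf(Ti,s["position"])*1000,s["contact_force"],s["ft_torque"])
```

```text
42.5167 [0.6    0.1343 0.0577] [[ 4.5754 11.3247 57.7113]] [-0.288   0.8158 -3.3822] [-0.003   0.0128  0.0876]
```

View pics/w62.png

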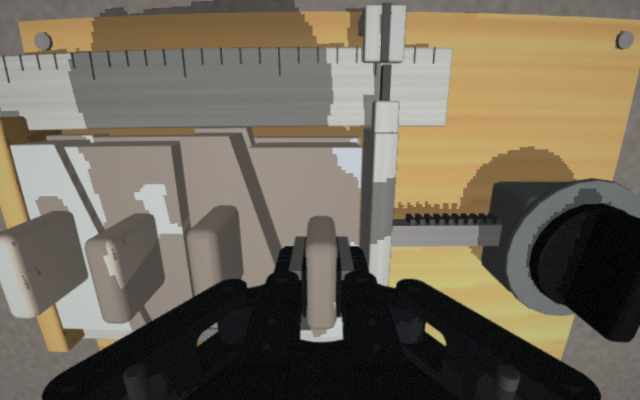

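Nearly down and still clear on all sides. Final millimetres.

play_rows(commands=[[[0,0,0,-1,0,0,0],[0,0,0,0,0,0,0],[0,0,0,0,0,0,0]]])

```text
time_s: 42.77
position: [0.6001, 0.1343, 0.0568]
ee_rot: [[-0.085, 0.0, 0.996], [-0.996, 0.0, -0.085], [-0.0, -1.0, -0.0]]
contact_force: [-0.5, 0.1, -3.1]
width: 0.0128
```

play_rows(commands=[[[0,0,0,-1,0,0,0],[0,0,0,0,0,0,0],[0,0,0,0,0,0,0]]])

```text
time_s: 43.02
position: [0.6002, 0.1345, 0.0566]
ee_rot: [[-0.085, 0.0, 0.996], [-0.996, 0.0, -0.085], [-0.0, -1.0, 0.0]]
contact_force: [-3.7, 1.7, 4.7]
width: 0.0128
```

play_rows(commands=[[[0,0,0,0.5,0,0,0],[0.27,0,0,0,0,0,0],[0.27,0,0,0,0,0,0],[0.27,0,0,0,0,0,0],[0.27,0,0,0,0,0,0]]])

```text
time_s: 43.43
position: [0.6003, 0.1343, 0.0563]
ee_rot: [[-0.086, 0.001, 0.996], [-0.996, 0.0, -0.086], [-0.0, -1.0, 0.001]]
contact_force: [0.2, 0.5, -0.6]
width: 0.023
```

play_rows(commands=[[[0.27,0,0,15,0,0,0],[0.27,0,0,30,0,0,0],[0.27,0,0,35,0,0,0],[0.27,0,0,35,0,0,0],[0.27,0,0,0,0,0,0],[0.27,0,0,0,0,0,0]]])

```text
time_s: 43.93
position: [0.6022, 0.1344, 0.1745]
ee_rot: [[-0.086, 0.007, 0.996], [-0.996, 0.0, -0.086], [-0.001, -1.0, 0.007]]
contact_force: [0.4, -0.2, -1.0]
width: 0.0232
```

Run:
```python
from tilt import *
np.set_printoptions(precision=4,suppress=True,linewidth=200)
c=cam("wrist");save(c["image"],"w63");save(c["image"],"w63z",3,(120,40,380,240))
c2=cam("scene");save(c2["image"],"s63",6,(310,190,440,285))
s=arm.sense();Ti=np.linalg.inv(frameT(.5945,.1234,-.084));print(s["time_s"],s["position"],tf(Ti,s["position"])*1000,s["contact_force"],s["width"])
```

```text
44.0333 [0.5995 0.1343 0.1703] [[  4.0464  11.2659 170.2643]] [0.3039 0.7443 0.0631] 0.02324586659756576
```

View pics/w63.png

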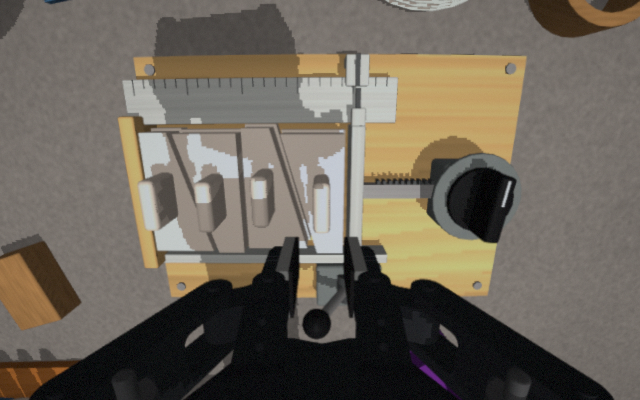

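View pics/w63z.png

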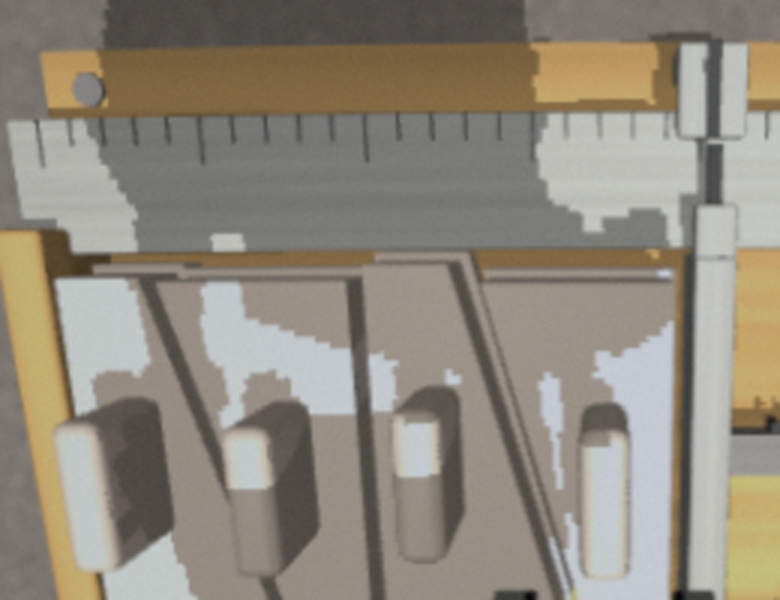

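View pics/s63.png

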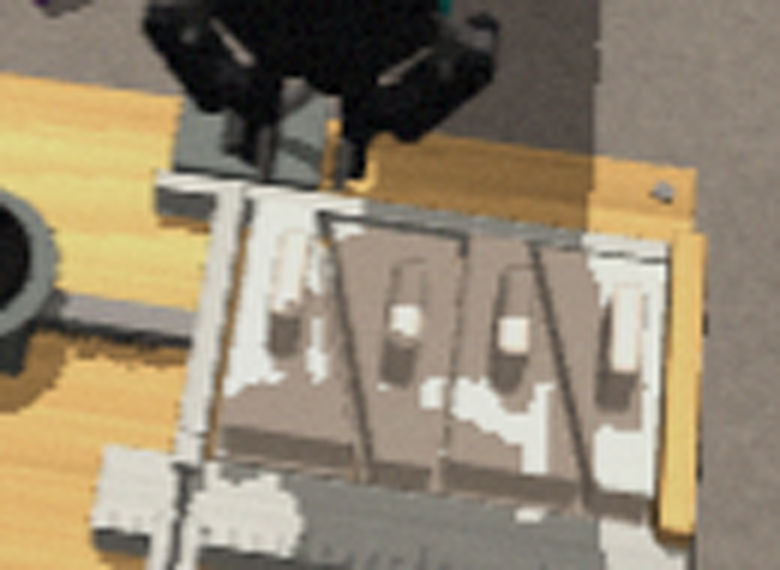

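Run:
```python
from tilt import *
np.set_printoptions(precision=1,suppress=True,linewidth=200)
c=cam("wrist");T=frameT(.5945,.1234,-.084);Ti=np.linalg.inv(T)
f=lambda x,y,z:tf(Ti,plane(c,[[120+x/3-.3,40+y/3-.3]],z))[0]*1000
print("mark",f(714,120,.04),"pointer",f(713,165,.041))
for n,a,b in(("a",(75,430),(100,570)),("b",(250,435),(258,572)),("c",(417,415),(424,558)),("d",(605,435),(605,575))): print(n,f(*a,.086),f(*b,.086))
print("ball pred",[(a,proj(c,tf(T,[-.105,-.02+.07*np.sin(a-.5),.03+.07*np.cos(a-.5)]))[0]) for a in(.7,.85,1.)])
for r in arm.search_frame("lock_tip","wrist")[:2]: print(r["score"],r["point"])
```

```text
mark [100.4 -22.   40. ] pointer [ 88.1 -22.   41. ]
a [ 21.6 147.8  86. ] [-17.9 147.6  86. ]
b [ 20.1 101.4  86. ] [-18.4 103.7  86. ]
c [25.2 57.5 86. ] [-14.3  58.   86. ]
d [19.8  9.1 86. ] [-19.3   9.2  86. ]
ball pred [(0.7, array([339.3, 329.1])), (0.85, array([327.5, 326.9])), (1.0, array([316.6, 323.5]))]
0.72 [319.3, 318.1]
```

play_rows(commands=[[[0.27,0,0,20,0,0,0],[0.27,0,0,20,0,0,0],[0.27,0,0,0,0,0,0],[0.27,0,0,0,0,0,0]]])

```text
time_s: 44.47
position: [0.6003, 0.1343, 0.2111]
ee_rot: [[-0.086, 0.0, 0.996], [-0.996, 0.0, -0.086], [-0.0, -1.0, 0.0]]
contact_force: [-0.0, -1.4, -0.2]
width: 0.0229
```

The last checks agree: pointer and mark both at frame y = -22.0, lever at 1.0 rad, and the four handles at 148 / 103 / 58 / 9 mm. Handing in.

Run:
```python
from workcell import arm
print(arm.job_done())
```

```text
the job is handed in; nothing more can be done
None
```

The job is done and handed in at about 44.5 s of the 72 s allowed. The hand-in reports no verdict, so the figures below come from my own camera checks.

- **Pointer:** I turned the knob in small turns, then back about 6° because it had gone 1.1 mm past the mark. The last check put pointer and mark at the same frame y (-22.0 mm).
- **Lock lever:** it is flipped over to its stop. The ball sits where 1.0 rad would put it, within about 1 px by eye (the network's point was 3 to 5 px off).
- **Third dish:** it caught the near rail twice and tilted in the grip. One press while correcting it reached 56 N of tool force, below the 120 N limit. I levelled it by tilting the tool, set it down, and pushed it up against its neighbour.
- **Fourth dish:** it went in cleanly.
- **Packing:** all four dishes look flat, alternating head to tail. Their handles are at frame y of about 148, 103, 58 and 9 mm, and all are within about 6 mm of the centre line. Nothing was touching the arm at the end.

Two checks disagreed by 1–2 mm: the wrist camera against the arm's own position reading, and the frame position as seen by the top and scene cameras. I didn't re-measure the bystanders at the end, but the arm was never near them.

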